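# Load oiled tool handles into the lamp-curing station and wind them in

## Task

The freshly oiled tool handles are waiting in their holders on the left of the bench: lower every holder there is onto a ball of the curing station's slide until its flange lies flat, and press its latch lever fully down. When all are latched, take the crank from the tray, fit it on the square shaft end and wind the slide clockwise until it is fully home under the hood. Then take the crank off and put it back in its tray, and leave the other things on the bench where they are.

Things in the scene. Friction and masses are not known exactly. Their poses are not given: they have to be found in the camera images.
- station: Fixed lamp-curing station, 350 x 350 mm; origin on the bench under the middle stud when the slide is out; +x points away from the robot, under the hood. Grey base with two rails; the blue-grey hood (300 mm wide, lip 277 mm, top 325 mm above the bench) starts 109 mm beyond the origin in +x. On its left (+y) a low grey gear housing carries the upright drive shaft.
- slide (a joint): Aluminium slide on the rails, its top 40 mm above the bench, with three ball studs in a row along y. 0 = fully out in front of the hood, 0.18 m = fully home under the hood, against its stop. Geared to the drive shaft, 60 mm per turn; stays where it is left. It starts within 25 mm of fully out: good for loading.
- pinion (a joint): Angle of the drive shaft in rad, growing clockwise seen from above: 0 = slide out, 18.85 (three full turns) = slide home, both hard stops. About 0.15 N m turns it (3 N at the crank's knob).
- shaft_seat (a point): Centre of the flat round shoulder, 42 mm wide, 50 mm above the bench, at the foot of the upright drive shaft; the crank's hub lands on it. The bare steel end stands 23.5 mm up from it: a 14 mm square, bevelled over its top 5 mm; the x and y axes are square to its flats and turn with it.
- stud_1 (a point): Foot of the left ball stud, on the slide's top: a 25 mm steel ball, centre 26 mm above this point, on a 14 mm neck; studs are 105 mm apart and alike, any holder fits any. The origin of a holder that is fully home lies here. Axes as the station's.
- stud_2 (a point): Foot of the middle ball stud, on the slide's top: a 25 mm steel ball, centre 26 mm above this point, on a 14 mm neck; studs are 105 mm apart and alike, any holder fits any. The origin of a holder that is fully home lies here. Axes as the station's.
- stud_3 (a point): Foot of the right ball stud, on the slide's top: a 25 mm steel ball, centre 26 mm above this point, on a 14 mm neck; studs are 105 mm apart and alike, any holder fits any. The origin of a holder that is fully home lies here. Axes as the station's.
- holder_a: Loose holder (may be absent), 0.6 kg: a reddish-brown tool handle, 44 mm thick near its top, upright in a green hitch cup on a 72 mm square flange, 193 mm high in all. Origin: centre of the underside; z up along the handle; lever towards -x. The cup (27.4 mm wide, open below) goes over a ball at any yaw until the flange is flat on the slide. Grip the handle 160 mm above the underside.
- holder_a_lever (a joint): Its latch lever, hinged 30 mm from the handle's axis (-x), 46 mm above the underside, 63 mm long: 0 = raised 40 degrees (open; it starts within 0.1 of this), 0.70 rad = pressed down level against its stop (latched: a pawl is under the ball). Friction holds it where it is left; 2.5 N at the red pad moves it.
- holder_a_tip (a point): Top of the red pad (24 x 22 mm) at the end of its lever; open: 70 mm out from the handle's axis, 85 mm above the underside; latched: 86 mm out, 50 mm above it. Press down here.
- holder_b: Loose holder (may be absent), 0.6 kg: a dark brown tool handle, 44 mm thick near its top, upright in a green hitch cup on a 72 mm square flange, 186 mm high in all. Origin: centre of the underside; z up along the handle; lever towards -x. The cup (27.4 mm wide, open below) goes over a ball at any yaw until the flange is flat on the slide. Grip the handle 160 mm above the underside.
- holder_b_lever (a joint): Its latch lever, hinged 30 mm from the handle's axis (-x), 46 mm above the underside, 63 mm long: 0 = raised 40 degrees (open; it starts within 0.1 of this), 0.70 rad = pressed down level against its stop (latched: a pawl is under the ball). Friction holds it where it is left; 2.5 N at the red pad moves it.
- holder_b_tip (a point): Top of the red pad (24 x 22 mm) at the end of its lever; open: 70 mm out from the handle's axis, 85 mm above the underside; latched: 86 mm out, 50 mm above it. Press down here.
- holder_c: Loose holder (may be absent), 0.6 kg: a grey-brown tool handle, 40 mm thick near its top, upright in a green hitch cup on a 72 mm square flange, 197 mm high in all. Origin: centre of the underside; z up along the handle; lever towards -x. The cup (27.4 mm wide, open below) goes over a ball at any yaw until the flange is flat on the slide. Grip the handle 160 mm above the underside.
- holder_c_lever (a joint): Its latch lever, hinged 30 mm from the handle's axis (-x), 46 mm above the underside, 63 mm long: 0 = raised 40 degrees (open; it starts within 0.1 of this), 0.70 rad = pressed down level against its stop (latched: a pawl is under the ball). Friction holds it where it is left; 2.5 N at the red pad moves it.
- holder_c_tip (a point): Top of the red pad (24 x 22 mm) at the end of its lever; open: 70 mm out from the handle's axis, 85 mm above the underside; latched: 86 mm out, 50 mm above it. Press down here.
- tray: Fixed dark wooden tray, 130 x 160 mm (long side along its y), 16 mm high, walls and floor 4 mm; origin at the centre of its underside. The crank's place.
- crank: Loose steel crank, 0.24 kg, standing on a 46 mm square hub flange; from below a 15.8 mm square hole, 25 mm deep, sides along x and y, that fits the shaft in any quarter turn. Origin: centre of the hub's underside, z up. Lift it by the round boss on its axis, 22 mm thick, 34 to 66 mm up. Bar to +x; free-spinning black knob at x = 55 mm, 22 mm thick, 35 to 81 mm up; counterweight at x = -43 mm.
- front_block: Fixed obstacle: wooden block with three tool handles standing up in it, 205 mm high, 110 mm by 185 mm over all, between the holders and the station; carry things over it or round it.
- mallet: Bystander: round carver's mallet, 66 x 215 x 64 mm, lying on the iron bed in front of the station.
- former_i: Bystander: turned wooden cup, 70 mm wide, 85 mm high, to the right of the station.
- former_h: Bystander: turned wooden cup, 66 mm wide, 60 mm high, to the right of the station.
- hammer: Bystander: small hammer, 119 x 211 x 22 mm, lying in front of the holders on the left.
- tin_box: Bystander: flat blue tin, 57 x 87 x 23 mm, behind the gear housing.

How it is judged:
By the outcome, as a careful person would: the job done as asked, in the order asked, and still so for the second after the job is handed in, with the robot touching nothing.
Of holder_a, holder_b, holder_c only 2 to 3 are there at a start; the rules pass over those that are not, and their reading is None.
At some moment in a run one of holder_a, holder_b, holder_c, crank may be knocked a few centimetres aside while the robot is not near it.
It also fails if it takes over 210 s, if anything falls off the work surface, if the arm or the gripper's body presses on something with over 40 N, if the wrist force passes 120 N, or if a joint passes its speed limit or range.

## Robot

A 6-joint arm with a two-finger parallel gripper is mounted at the origin on a cart in front of the work surface, level with it; the furniture and walls round the work are solid. World frame = base frame: x ahead of the robot, y to its left, z up, the work surface at z = 0. Lengths are in m, angles in degrees, forces in N, time in s.
With the tool pointing down it reaches from about 0.4 to 0.825 m from the base axis. Payload 7 kg.
Tool frame: the origin (TCP) lies at the very end of the fingers, on their centre line; the grasp point (between the pads) lies hold_point_z behind it (hold_point_z is the distance from the TCP to the grasp point, in m); z points along the fingers, y is the direction in which the jaws open and shut (so a half turn about z gives the same grasp; the last joint's range is limited). The gripper opens to 88 mm and grips with 3 to 60 N. Pads are 19 mm wide; open, the fingers measure 130 mm over their backs; the gripper's body (78 mm by 193 mm) begins 47 mm behind the grasp point.
Start: joints at [-57.519, 20.546, 0.682, 0, -70.136, -16.507], TCP at [0.186, -0.649, 0.192] pointing down, gripper open.
Joint ranges: [-176.03, 176.03], [-82.01, 121.73], [-58.28, 71.71], [-173.87, 95.51], [-174.79, -0.11], [-173.66, 173.66]. Speed limits (degrees/s): [136.94, 136.94, 172.46, 180, 180, 180].

## Interface

Orientations are given as [roll, pitch, yaw] about the fixed x, y, z axes, in that order (R = Rz(yaw) Ry(pitch) Rx(roll)).
In Python, from plant import get_obs, snapshot, close_job, hold_point_z gives the robot as it stands. The module is installed in compiled form; this text tells all that it offers.
- The arm moves only by the tool jog_arm, never from a script. Its argument "commands" is a list of rows, each a list of 4 numbers: the shift along the world's x, y, z in mm, then the turn about the world's z in degrees. In form: [[x, y, z, turn], ...]. A call has exactly 10 rows; each row shifts and turns the commanded pose from where the row before left it; what a row does not reach is not made up. A row lasts 1/12 s, in which the tool goes at most 41.7 mm and 7.16 degrees, less where a joint would pass 70% of its speed; a pose out of reach is approached as far as the arm can. A call is refused whole if a number of a shift passes 41.7 or a number of a turn 7.16, either way. A call with a gripper value outside its range is refused whole. "fingers" is the finger opening in mm, from 0 to 87.6, set as the call begins (left out, the last holds). The fingers move at their own pace and stop on an object; the grip force is fixed at half the most. Time passes only in rows, so rows that do not move let the fingers close, or fill a call up. It gives the time, the measured TCP pose, the force and the opening at its end, in the units of the state.
- get_obs(): the state, without advancing time (a new reading comes with each control period).
- snapshot(name): name is "scene" or "top" or "wrist"; returns a dict with "image" (480x640x3 uint8, red, green, blue), "fov_y" (degrees; the focal length in pixels is half the picture's height over the tangent of half this angle, whatever the lens; pixels are square), "cx", "cy" (the principal point, pixels), "dist_coeffs" ([k1, k2, p1, p2, k3] as OpenCV has them; the pictures are not rectified), "rvec" (rotation vector, rad) and "tvec" (3), from world to camera coordinates, as OpenCV has them; the wrist camera has in their place "mount" (4x4, takes a point from camera to tool coordinates, whose origin is the TCP and whose axes are the flange's). Camera axes: x right, y down, z forward; pixel columns grow to the right and rows downward; lengths in m; the calibration is good to about 2 mm. A picture is of the moment at which its call begins: read the wrist's pose just before it. There is no depth.
- close_job(): hands the job in, once; it reports no verdict.
The state is a dict: "clock": time; "joint_pos": joint angles; "qvel": joint speeds; "tau": joint torques, N m; "tool_pos": TCP position; "orientation": TCP orientation; "force": force on the tool from outside, world axes, zero at the start; "moment": the same for the moment, N m; "opening": finger opening in m.
Only numpy, scipy, OpenCV 4.12 (cv2) and the standard library are available. Lean on these libraries where they do the work, as an engineer would, in place of code of your own. Each camera call takes 0.05 s, during which the arm holds its last target.

## Working session

There is one attempt and no reset: what is moved stays moved. The work goes in short steps, Python scripts to look and compute and a tool call to move; the robot and the scene stay as the last step left them, time stands still between calls to the robot, and variables do not carry over. Pictures are saved under pics/ and viewed, and the job is handed in when it is done.

Besides the shell and the picture viewer there is one more tool, called after "Call:" as a command line: name --pt "numbers of a row" for each row, then --argument value for the rest. jog_arm: Moves the arm, as the interface text tells. Its arguments: {"type":"object","properties":{"commands":{"type":"array","items":{"type":"array","items":{"type":"number"}}},"fingers":{"type":"number"}},"required":["commands"]}

```bash
mkdir -p pics; ls
cat > h.py <<'E'
import numpy as np, cv2
from plant import get_obs, snapshot, close_job, hold_point_z
def K(s):
    f=240/np.tan(np.radians(s["fov_y"])/2); return np.array([[f,0,s["cx"]],[0,f,s["cy"]],[0,0,1.]])
def Rrpy(o):
    r,p,y=np.radians(o); c,s=np.cos,np.sin
    Rx=np.array([[1,0,0],[0,c(r),-s(r)],[0,s(r),c(r)]]);Ry=np.array([[c(p),0,s(p)],[0,1,0],[-s(p),0,c(p)]]);Rz=np.array([[c(y),-s(y),0],[s(y),c(y),0],[0,0,1]])
    return Rz@Ry@Rx
def snap(name,fn=None):
    o=get_obs(); s=snapshot(name)
    if "mount" in s:
        T=np.eye(4);T[:3,:3]=Rrpy(o["orientation"]);T[:3,3]=o["tool_pos"]
        W=T@np.array(s["mount"]); s["R"]=W[:3,:3].T; s["t"]=-s["R"]@W[:3,3]
    else:
        s["R"]=cv2.Rodrigues(np.array(s["rvec"],float))[0]; s["t"]=np.array(s["tvec"],float).ravel()
    if fn: cv2.imwrite("pics/"+fn,s["image"][:,:,::-1]); 
    return s
def ray(s,uv):
    p=cv2.undistortPoints(np.array([[uv]],float),K(s),np.array(s["dist_coeffs"],float))[0,0]
    d=s["R"].T@np.array([p[0],p[1],1]); c=-s["R"].T@s["t"]; return c,d/np.linalg.norm(d)
def onz(s,uv,z):
    c,d=ray(s,uv); return c+d*(z-c[2])/d[2]
def proj(s,P):
    return cv2.projectPoints(np.array(P,float).reshape(-1,3),cv2.Rodrigues(s["R"])[0],s["t"],K(s),np.array(s["dist_coeffs"],float))[0].reshape(-1,2)
def tri(sr):
    A=0;b=0
    for s,uv in sr:
        c,d=ray(s,uv);M=np.eye(3)-np.outer(d,d);A=A+M;b=b+M@c
    return np.linalg.solve(A,b)
E
python3 - <<'E'
from h import *
print(get_obs(),hold_point_z)
for n in("scene","top","wrist"):
    s=snap(n,n+"0.png");print(n,s["fov_y"],s["cx"],s["cy"],s["dist_coeffs"],-s["R"].T@s["t"],s["R"][2])
print(s["mount"])
E
```

```text
pics
{'clock': 0.0, 'joint_pos': array([-5.75190808e+01,  2.05896084e+01,  6.32811528e-01, -1.81313069e-02,
       -7.01364793e+01, -1.65056027e+01]), 'qvel': array([-8.63249564e-02,  4.59387102e-03, -2.60450941e-02, -5.92744389e-02,
        5.11070591e-02,  3.75970434e-05]), 'tau': array([-2.29733712e-03, -5.82719493e+01,  2.93039292e+01,  6.99709520e+00,
        6.66759574e-03, -1.18232870e-04]), 'tool_pos': array([ 0.18556126, -0.64841509,  0.19064231]), 'orientation': array([ 1.79905725e+02, -1.01606310e-02, -1.64030850e+02]), 'force': array([0.404491  , 0.10600972, 0.51649066]), 'moment': array([ 0.0127906 , -0.01286674,  0.00677156]), 'opening': 0.08744194163793058} 0.0188
scene 54.787577170393874 314.32811935204876 237.9058084124477 [-0.02277122  0.          0.          0.          0.        ] [0.09052201 0.87187463 1.05462096] [ 0.34278088 -0.63235497 -0.69471466]
top 57.80658137859222 320.9058136585171 240.839856186888 [-0.09520826  0.          0.          0.          0.        ] [ 0.44522654 -0.02612723  1.14787771] [ 0.1135313   0.00731034 -0.99350753]
wrist 71.9337910499269 319.4949110224395 243.22044106441714 [0.01542501 0.         0.         0.         0.        ] [ 0.12447838 -0.66538358  0.38359628] [ 0.23424236  0.06857787 -0.96975646]
[[-8.93834589e-04 -9.69717988e-01 -2.44225765e-01  6.34349558e-02]
 [ 9.99999561e-01 -9.35766716e-04  5.56682502e-05  8.48949424e-04]
 [-2.82520846e-04 -2.44225608e-01  9.69718399e-01 -1.92876960e-01]
 [ 0.00000000e+00  0.00000000e+00  0.00000000e+00  1.00000000e+00]]
```

View pics/scene0.png

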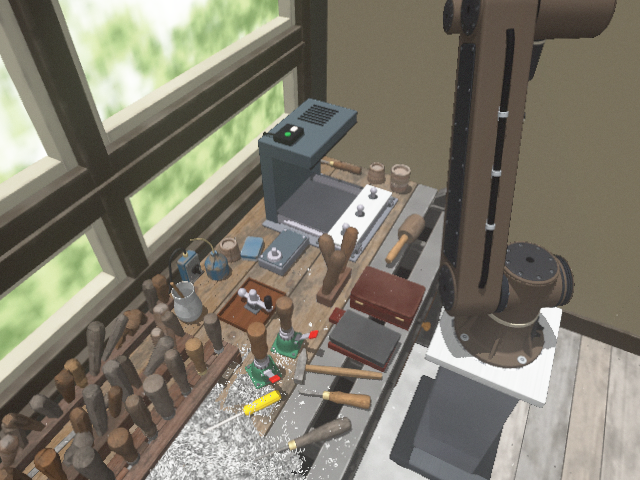

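View pics/top0.png

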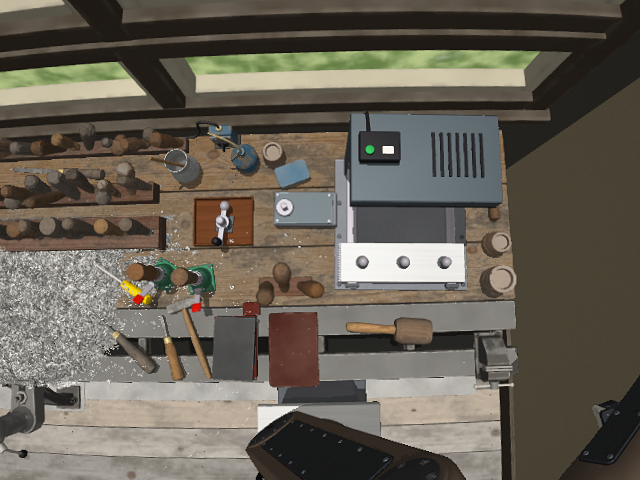

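View pics/wrist0.png

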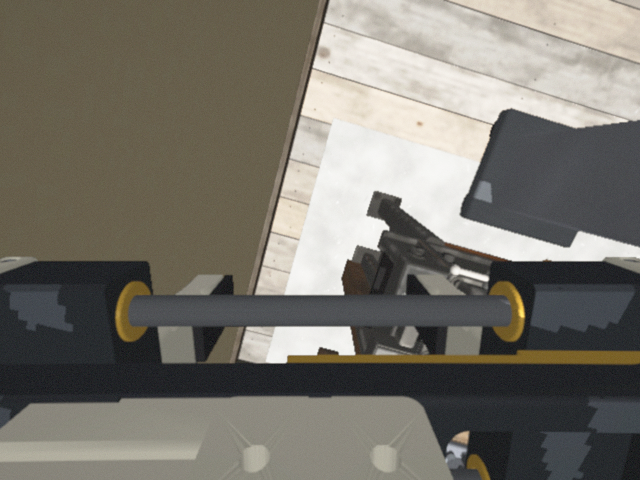

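Two holders stand at top-view px (145,272) and (185,277), levers pointing toward the robot. The crank is in its tray at (223,220), the shaft at (285,207), and the studs at (362/403/444, 262). I'll zoom in.

Run:
```python
import cv2
a=cv2.imread('pics/top0.png')
cv2.imwrite('pics/t1.png',cv2.resize(a[180:320,90:260],None,fx=4.5,fy=4,interpolation=2)[:, :])
cv2.imwrite('pics/t2.png',cv2.resize(a[180:300,260:480],None,fx=3.6,fy=3.6,interpolation=2))
b=cv2.imread('pics/scene0.png')
cv2.imwrite('pics/t3.png',cv2.resize(b[270:400,200:340],None,fx=4.5,fy=4.5,interpolation=2))
```

```text
(no output)
```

View pics/t1.png

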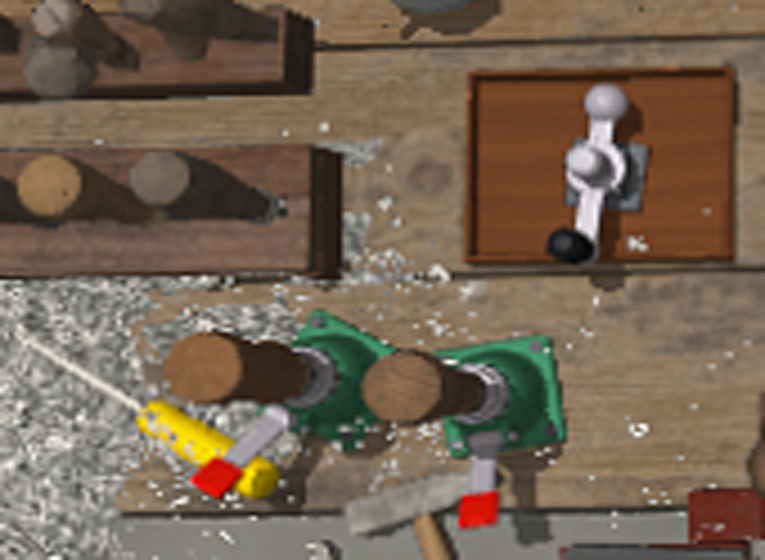

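View pics/t2.png

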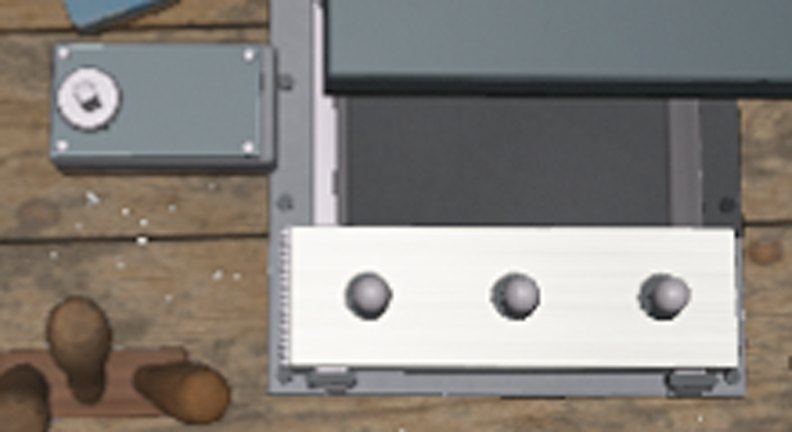

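View pics/t3.png

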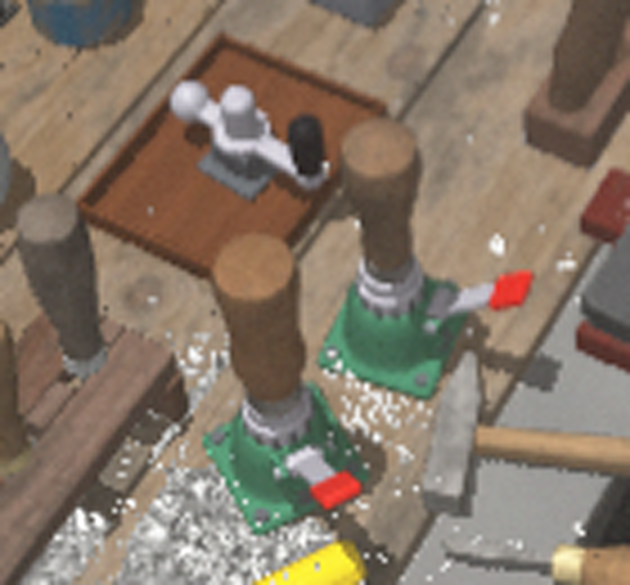

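Run:
```python
from h import *
np.set_printoptions(precision=4,suppress=True)
t=snap("top");s=snap("scene")
L=tri([(t,(136,271.5)),(s,(256.7,329.5))]);R=tri([(t,(179.3,277)),(s,(284.7,303.8))])
print("tops",L,R)
pl=tri([(t,(137.8,299.5)),(s,(274.4,378.7))]);pr=tri([(t,(196.4,307)),(s,(313.3,334.4))]);print("pads",pl,pr)
for a,b in((L,pl),(R,pr)):
    d=b-a;print("lever dir deg",np.degrees(np.arctan2(d[1],d[0])),np.hypot(*d[:2]))
print("boss",onz(t,(220.2,220.5),.07),"knob",onz(t,(216.9,241.3),.085),"cw",onz(t,(224.7,205.7),.055))
print("shaft",onz(t,(284.4,206.4),.0735))
for u in((362.5,262.2),(403.3,262.2),(444.4,262.5)):print("ball",onz(t,u,.07))
c=[(90+x/4.5,180+y/4) for x,y in((320,310),(555,338),(563,440),(455,453),(363,444))]
for u in c:print("corner",onz(t,u,.006))
for u in [(90+x/4.5,180+y/4) for x,y in((470,70),(733,66),(733,262),(470,260))]:print("tray",onz(t,u,.016))
```

```text
tops [0.4957 0.4013 0.1839] [0.4815 0.3034 0.1745]
pads [0.432  0.4411 0.0817] [0.4108 0.2919 0.0804]
lever dir deg 148.02781653018437 0.07517881139171147
lever dir deg -170.76413119590887 0.07160886029419315
boss [0.6264 0.2352 0.07  ] knob [0.5718 0.2396 0.085 ] cw [0.6671 0.2274 0.055 ]
shaft [0.6574 0.0716 0.0735]
ball [ 0.5125 -0.1202  0.07  ]
ball [ 0.51   -0.2218  0.07  ]
ball [ 0.5065 -0.3249  0.07  ]
corner [0.5412 0.4111 0.006 ]
corner [0.5196 0.2688 0.006 ]
corner [0.4522 0.264  0.006 ]
corner [0.4447 0.3284 0.006 ]
corner [0.4515 0.3838 0.006 ]
tray [0.6999 0.3188 0.016 ]
tray [0.6979 0.1607 0.016 ]
tray [0.5666 0.1612 0.016 ]
tray [0.5716 0.3172 0.016 ]
```

Call:
jog_arm --pt "15 25 30 0" --pt "15 30 25 0" --pt "20 30 20 0" --pt "20 32 15 0" --pt "20 33 15 0" --pt "20 33 15 0" --pt "20 34 15 0" --pt "20 34 15 0" --pt "20 34 10 0" --pt "20 34 10 0"

```text
clock: 1.08
tool_pos: [0.3756, -0.3293, 0.3621]
orientation: [-180.0, 0.1, -164.0]
force: [0.2, -0.7, -0.1]
opening: 0.0882
```

Call:
jog_arm --pt "8 40 0 0" --pt "8 40 0 0" --pt "8 40 0 0" --pt "5 40 0 0" --pt "5 40 0 0" --pt "5 40 0 0" --pt "0 40 0 0" --pt "0 40 0 0" --pt "0 40 0 0" --pt "0 40 0 0"

```text
clock: 1.92
tool_pos: [0.4134, 0.0709, 0.3614]
orientation: [180.0, 0.1, -164.0]
force: [1.4, 0.2, -0.0]
opening: 0.0875
```

Call:
jog_arm --pt "8 34 0 2" --pt "8 34 0 2" --pt "8 34 0 2" --pt "7 34 0 2" --pt "7 34 0 2" --pt "7 30 0 2" --pt "7 20 0 2" --pt "4 10 0 0" --pt "0 0 0 0" --pt "0 0 0 0"

```text
clock: 2.75
tool_pos: [0.47, 0.2988, 0.3605]
orientation: [-180.0, -0.1, -150.1]
force: [-0.9, -0.8, 0.2]
opening: 0.0881
```

Run:
```python
from h import *
s=snap("wrist","w1.png");o=get_obs();print(o["tool_pos"],o["orientation"])
for P in ((.4815,.3034,.186),(.4957,.4013,.193),(.4815,.3034,0),(.4957,.4013,0)):print(proj(s,P))
```

```text
[0.46995476 0.29828866 0.36099937] [-1.79989903e+02 -1.59870907e-02 -1.50079931e+02]
[[317.59656343 228.8519645 ]]
[[384.90693148 281.85933171]]
[[318.20380364 206.56443837]]
[[363.39087933 241.9127289 ]]
```

View pics/w1.png

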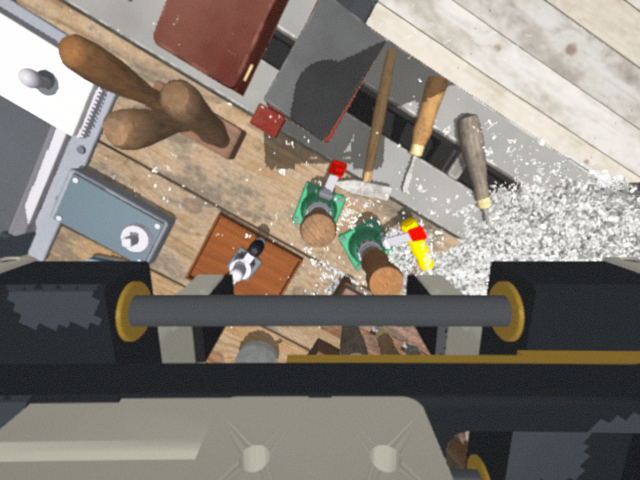

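Run:
```python
import cv2
a=cv2.imread('pics/w1.png')
cv2.imwrite('pics/w1z.png',cv2.resize(a[150:310,270:450],None,fx=4,fy=3.75,interpolation=2))
```

```text
(no output)
```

View pics/w1z.png

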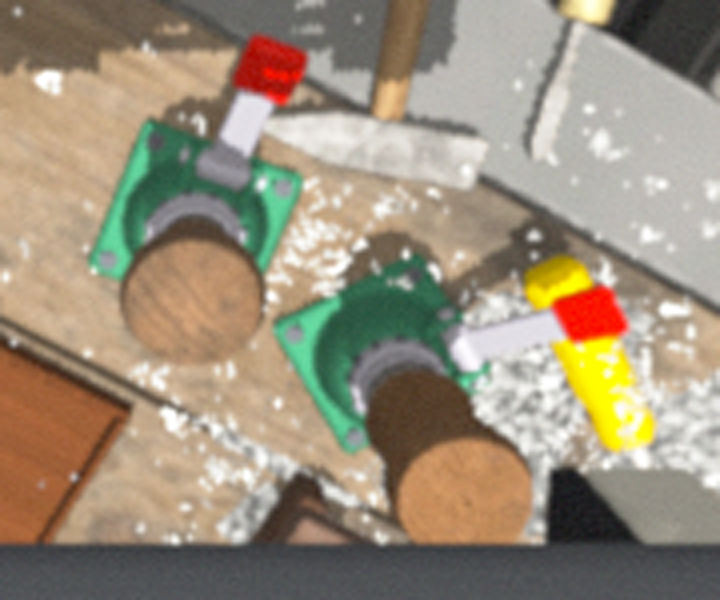

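Run:
```python
from h import *
np.set_printoptions(precision=4,suppress=True)
t=snap("top");s=snap("wrist");c=snap("scene")
R=(318.25,229.5);L=(385.75,281.5)
print(-s["R"].T@s["t"])
for z in(.18,.186,.193):print(z,onz(s,R,z),onz(t,(179.3,277),z),onz(s,L,z),onz(t,(136,271.5),z))
print(tri([(s,R),(t,(179.3,277)),(c,(284.7,303.8))]),tri([(s,L),(t,(136,271.5)),(c,(256.7,329.5))]))
f=lambda x,y:(270+x/4,150+y/3.75)
for p in((150,120),(300,178),(95,270)):print(onz(s,f(*p),.006))
for p in((280,325),(417,258),(348,448),(485,375)):print(onz(s,f(*p),.006))
```

```text
[0.4149 0.2667 0.5542]
0.18 [0.4832 0.3045 0.18  ] [0.4817 0.3017 0.18  ] [0.4982 0.4065 0.18  ] [0.4959 0.4031 0.18  ]
0.186 [0.4821 0.3039 0.186 ] [0.4814 0.2997 0.186 ] [0.4969 0.4043 0.186 ] [0.4956 0.4004 0.186 ]
0.193 [0.4809 0.3032 0.193 ] [0.4812 0.2973 0.193 ] [0.4953 0.4017 0.193 ] [0.4952 0.3973 0.193 ]
[0.4823 0.304  0.1749] [0.4959 0.4024 0.1855]
[0.4551 0.2675 0.006 ]
[0.4462 0.3336 0.006 ]
[0.5244 0.2799 0.006 ]
[0.5074 0.3604 0.006 ]
[0.4524 0.3945 0.006 ]
[0.5431 0.4161 0.006 ]
[0.4838 0.4487 0.006 ]
```

Call:
jog_arm --pt "6 2 -10 0" --pt "6 3 -25 0" --pt "0 0 -30 0" --pt "0 0 -30 0" --pt "0 0 -30 0" --pt "0 0 -30 0" --pt "0 0 -25 0" --pt "0 0 -20 0" --pt "0 0 -15 0" --pt "0 0 -5 0"

```text
clock: 3.78
tool_pos: [0.481, 0.3023, 0.1379]
orientation: [-180.0, -0.2, -150.1]
force: [0.3, -0.4, 0.4]
opening: 0.0879
```

Run:
```python
from h import *
s=snap("wrist","w2.png");o=get_obs();print(o["tool_pos"],o["force"])
```

```text
[0.48120247 0.30250966 0.13834147] [-0.38064016  0.99151124 -0.44277478]
```

View pics/w2.png

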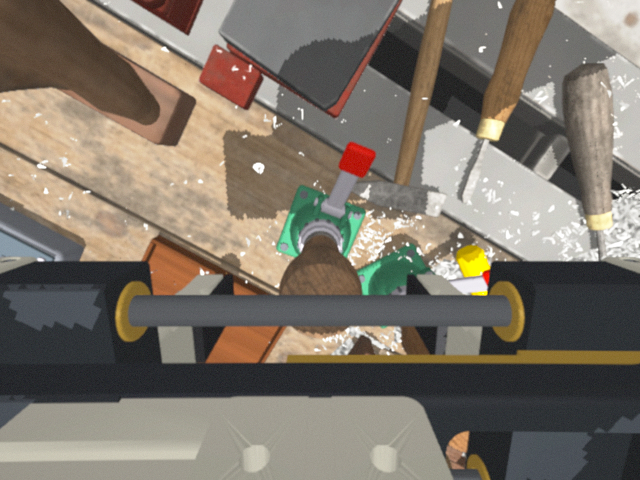

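Handle R sits centred between the fingers at px (320,290). Closing.

Call:
jog_arm --pt "1 1 2 0" --pt "0 0 0 0" --pt "0 0 0 0" --pt "0 0 0 0" --pt "0 0 0 0" --pt "0 0 0 0" --pt "0 0 0 0" --pt "0 0 0 0" --pt "0 0 0 0" --pt "0 0 0 0" --fingers 20

```text
clock: 4.67
tool_pos: [0.4833, 0.3047, 0.143]
orientation: [-180.0, -0.0, -150.0]
force: [2.2, -2.2, 1.0]
opening: 0.0365
```

Call:
jog_arm --pt "0 0 10 0" --pt "0 0 25 0" --pt "0 0 35 0" --pt "0 0 35 0" --pt "0 0 35 0" --pt "0 0 35 0" --pt "0 0 35 0" --pt "0 0 20 0" --pt "0 0 10 0" --pt "0 0 0 0"

```text
clock: 5.5
tool_pos: [0.4831, 0.3054, 0.3846]
orientation: [179.9, 0.1, -150.0]
force: [-0.2, 0.3, -7.1]
opening: 0.0362
```

Run:
```python
from h import *
s=snap("top","top1.png");c=snap("scene","scene1.png")
cv2.imwrite('pics/t4.png',cv2.resize(s["image"][235:295,330:475,::-1],None,fx=5.5,fy=5.5,interpolation=2))
for P in((.5125,-.12),(.51,-.222),(.5065,-.325)):print(proj(c,(*P,.066)))
cv2.imwrite('pics/s4.png',cv2.resize(c["image"][165:265,320:420,::-1],None,fx=6,fy=6,interpolation=2))
```

```text
[[346.49146944 226.62521505]]
[[360.38204598 208.23219601]]
[[373.53069395 191.24909361]]
```

View pics/t4.png

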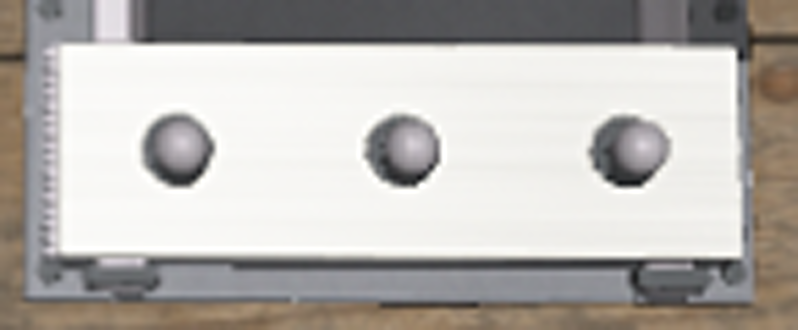

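View pics/s4.png

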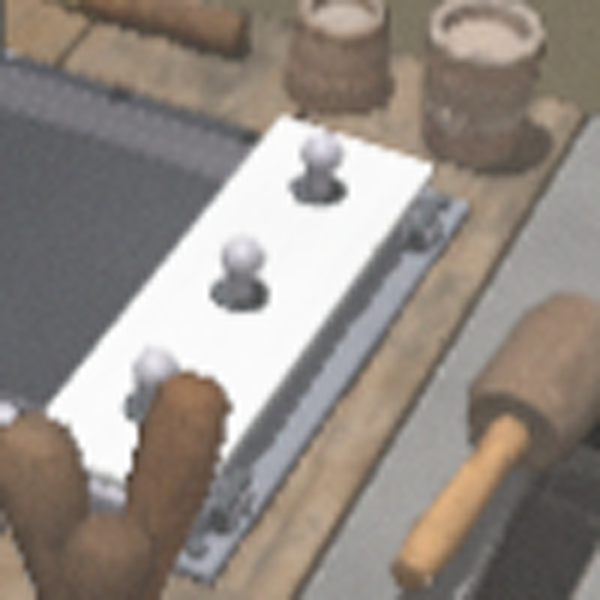

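Run:
```python
from h import *
np.set_printoptions(precision=4,suppress=True)
s=snap("top");c=snap("scene")
T=[(330+x/5.5,235+y/5.5) for x,y in((180.5,147.5),(410.5,148),(637,148.5))]
S=[(320+x/6,165+y/6) for x,y in((154,370),(241.5,255.5),(321,152))]
for a,b in zip(T,S):print(onz(s,a,.066),onz(c,b,.066),tri([(s,a),(c,b)]))
```

```text
[ 0.5137 -0.1214  0.066 ] [ 0.5147 -0.1186  0.066 ] [ 0.5148 -0.1212  0.0638]
[ 0.5109 -0.2259  0.066 ] [ 0.5117 -0.2248  0.066 ] [ 0.5114 -0.2258  0.0653]
[ 0.5079 -0.3297  0.066 ] [ 0.5086 -0.3296  0.066 ] [ 0.5082 -0.3295  0.0662]
```

Call:
jog_arm --pt "0 -20 0 -2" --pt "2 -35 0 -2" --pt "2 -38 0 -2" --pt "2 -38 0 -2" --pt "2 -38 0 -2" --pt "2 -38 0 -2" --pt "0 -38 0 -2" --pt "0 -38 0 -2" --pt "0 -38 0 -2" --pt "0 -38 0 -2"

```text
clock: 6.53
tool_pos: [0.4926, -0.0563, 0.3833]
orientation: [-180.0, 0.1, -170.1]
force: [1.6, 0.2, -0.2]
opening: 0.0202
```

Call:
jog_arm --pt "2 -38 0 0" --pt "2 -38 0 0" --pt "2 -38 0 0" --pt "2 -38 0 0" --pt "2 -35 0 0" --pt "1 -25 0 0" --pt "1 -15 0 0" --pt "0 -5 0 0" --pt "0 0 0 0" --pt "0 0 0 0"

```text
clock: 7.37
tool_pos: [0.5049, -0.286, 0.3829]
orientation: [-180.0, -0.0, -170.1]
force: [0.1, -0.7, -0.6]
opening: 0.02
```

Run:
```python
from h import *
s=snap("wrist","w3.png");o=get_obs();print(o["tool_pos"],o["orientation"],o["force"])
for P in ((.514,-.1212,.066),(.511,-.2257,.066),(.508,-.3295,.066)):print(proj(s,P))
```

```text
[ 0.50503308 -0.28550626  0.38311448] [-1.79986433e+02  1.61053912e-02 -1.70016525e+02] [-0.22774242 -0.1207002   0.74675763]
[[421.45046289 226.17594601]]
[[356.38476123 212.99002456]]
[[290.58557964 199.59461653]]
```

View pics/w3.png

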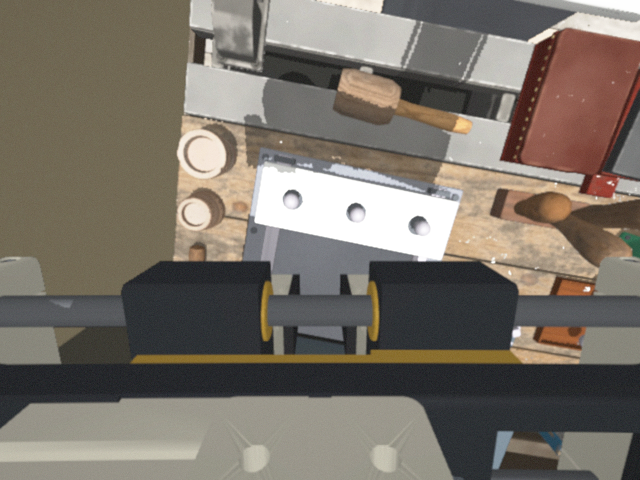

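The holder slipped from the grip during the swing (opening 20, no load). I need to find where it went.

Run:
```python
from h import *
s=snap("top","top2.png");c=snap("scene","scene2.png")
```

```text
(no output)
```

View pics/top2.png

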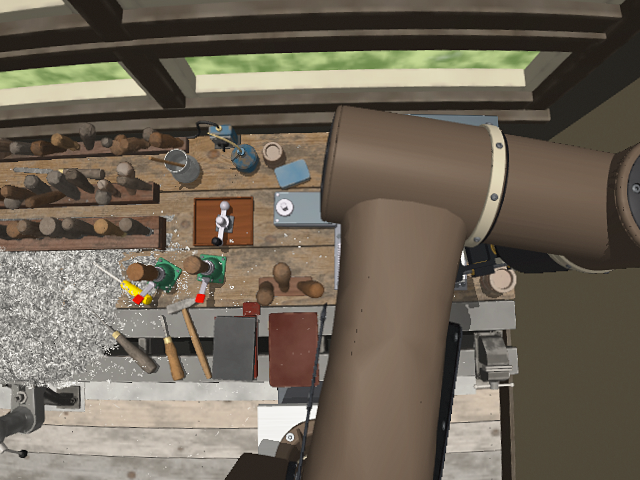

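View pics/scene2.png

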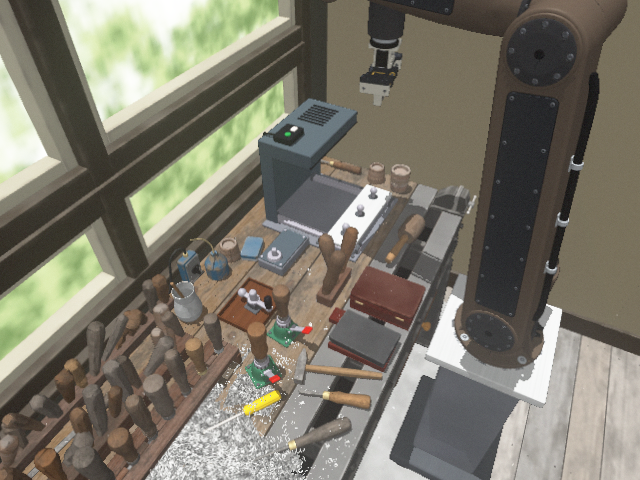

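Run:
```python
from h import *
s=snap("wrist")
m=np.array(s["mount"])
def pt(P):
    q=np.linalg.inv(m)@np.array([*P,1]);return cv2.projectPoints(q[:3].reshape(1,3),np.zeros(3),np.zeros(3),K(s),np.array(s["dist_coeffs"]))[0].ravel()
for z in(0,-.0188,-.047,.141):
    print(z,pt((0,0,z)),pt((.022,0,z)),pt((-.022,0,z)),pt((0,.022,z)))
im=cv2.imread('pics/w2.png');cv2.imwrite('pics/w2z.png',cv2.resize(im[170:360,220:430],None,fx=3.8,fy=3.1,interpolation=2))
```

```text
0 [317.7884341  266.91648521] [317.70912361 231.77623246] [317.8631303  300.26309191] [353.71926496 266.88786462]
-0.0188 [317.62545402 277.50153673] [317.53336828 239.09558035] [317.71167207 313.7704315 ] [357.11483712 277.47266416]
-0.047 [317.30972716 297.99920589] [317.19039413 253.37503782] [317.42020125 339.75167761] [363.69372721 297.97242116]
0.141 [318.45186526 223.80024069] [318.4154451  202.34832122] [318.48701275 244.57609636] [339.89982525 223.77956162]
```

View pics/w2z.png

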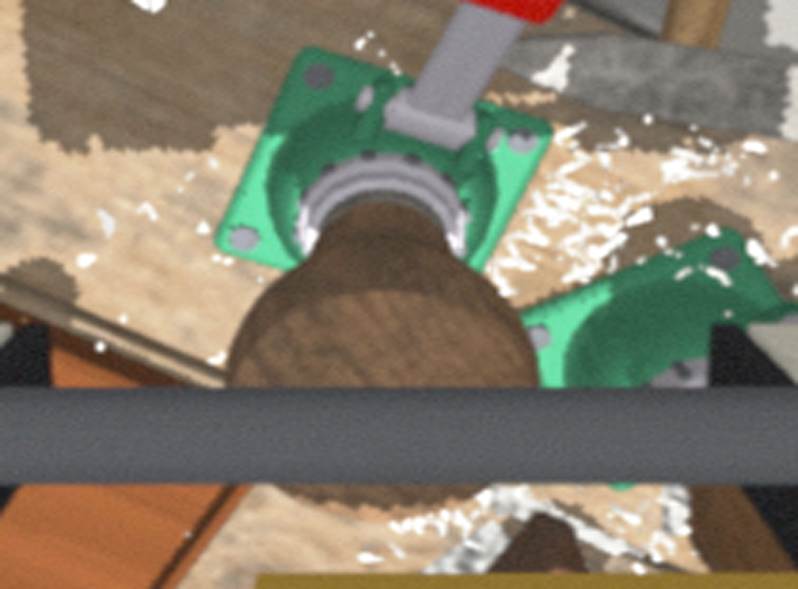

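Run:
```python
import cv2
b=cv2.imread('pics/scene2.png')
cv2.imwrite('pics/s5.png',cv2.resize(b[275:395,230:330],None,fx=6,fy=5,interpolation=2))
b=cv2.imread('pics/top2.png')
cv2.imwrite('pics/s6.png',cv2.resize(b[240:320,110:240],None,fx=6,fy=6,interpolation=2))
```

```text
(no output)
```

View pics/s5.png

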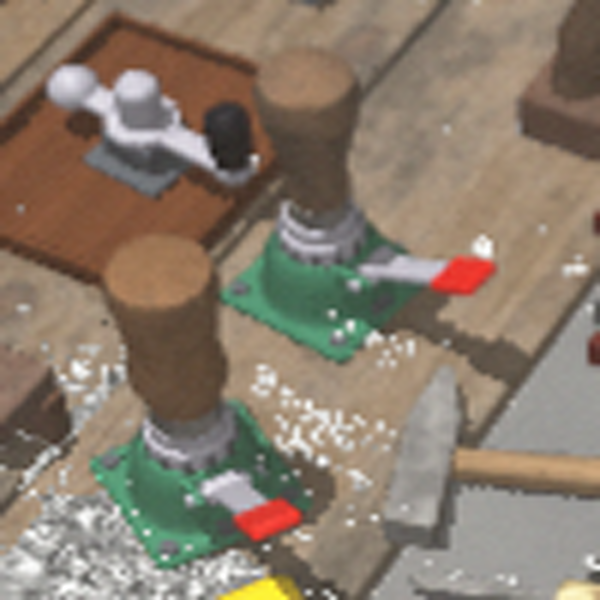

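View pics/s6.png

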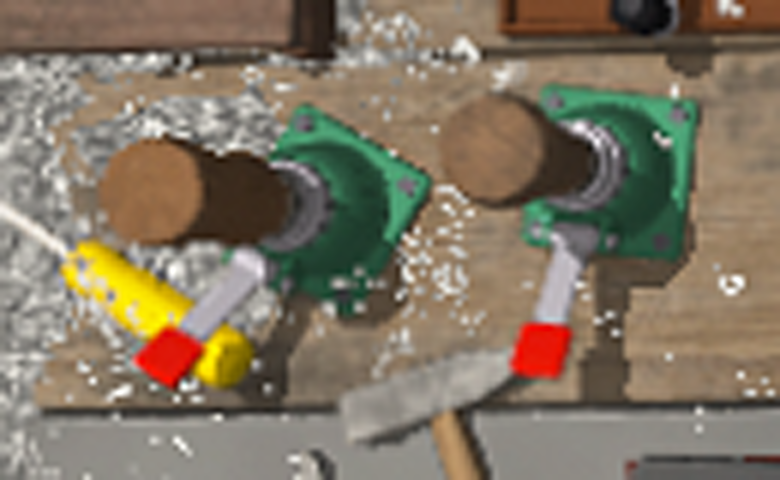

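Run:
```python
from h import *
np.set_printoptions(precision=4,suppress=True)
s=snap("top");c=snap("scene")
g=lambda x,y:(110+x/6,240+y/6)
q=lambda x,y:(230+x/6,275+y/5)
print(tri([(s,g(493,150)),(c,q(308,80))]),tri([(s,g(152,192)),(c,q(160,270))]))
print("pad",tri([(s,g(541,350)),(c,q(464,274))]))
P=[onz(s,g(*p),.006) for p in((548,88),(697,105),(675,262),(525,240))];print(np.array(P),np.mean(P,0))
P=[onz(s,g(*p),.006) for p in((303,105),(432,185),(345,313))];print(np.array(P),(P[0]+P[2])/2)
```

```text
[0.5083 0.2737 0.1752] [0.4948 0.4017 0.1869]
pad [0.432  0.2839 0.0757]
[[0.5464 0.3013 0.006 ]
 [0.5374 0.2344 0.006 ]
 [0.4684 0.2442 0.006 ]
 [0.4794 0.3113 0.006 ]] [0.5079 0.2728 0.006 ]
[[0.5413 0.4128 0.006 ]
 [0.5045 0.3534 0.006 ]
 [0.4486 0.3924 0.006 ]] [0.4949 0.4026 0.006 ]
```

Call:
jog_arm --pt "-3 20 0 0" --pt "-3 40 0 0" --pt "-3 41 0 0" --pt "-3 41 0 0" --pt "0 41 0 0" --pt "0 41 0 0" --pt "0 41 0 0" --pt "0 41 0 0" --pt "0 41 0 0" --pt "0 41 0 0" --fingers 87

```text
clock: 8.5
tool_pos: [0.4923, 0.1043, 0.3836]
orientation: [180.0, 0.1, -170.0]
force: [0.2, -0.4, 0.5]
opening: 0.0809
```

Call:
jog_arm --pt "3 40 0 0" --pt "3 40 0 0" --pt "3 38 -5 0" --pt "3 28 -10 0" --pt "3 18 -15 0" --pt "0 5 -15 0" --pt "0 0 -10 0" --pt "0 0 -3 0" --pt "0 0 0 0" --pt "0 0 0 0"

```text
clock: 9.33
tool_pos: [0.5084, 0.2704, 0.3261]
orientation: [180.0, 0.1, -170.1]
force: [-0.1, -0.5, 1.2]
opening: 0.0871
```

Run:
```python
from h import *
s=snap("wrist","w4.png");o=get_obs();print(o["tool_pos"],o["orientation"],o["force"])
cv2.imwrite('pics/w4z.png',cv2.resize(s["image"][170:330,220:420,::-1],None,fx=4,fy=3.75,interpolation=2))
```

```text
[0.50853791 0.2704917  0.32642086] [ 1.79951234e+02  1.09523347e-01 -1.70062533e+02] [ 0.06143818  0.21639681 -0.33188623]
```

View pics/w4z.png

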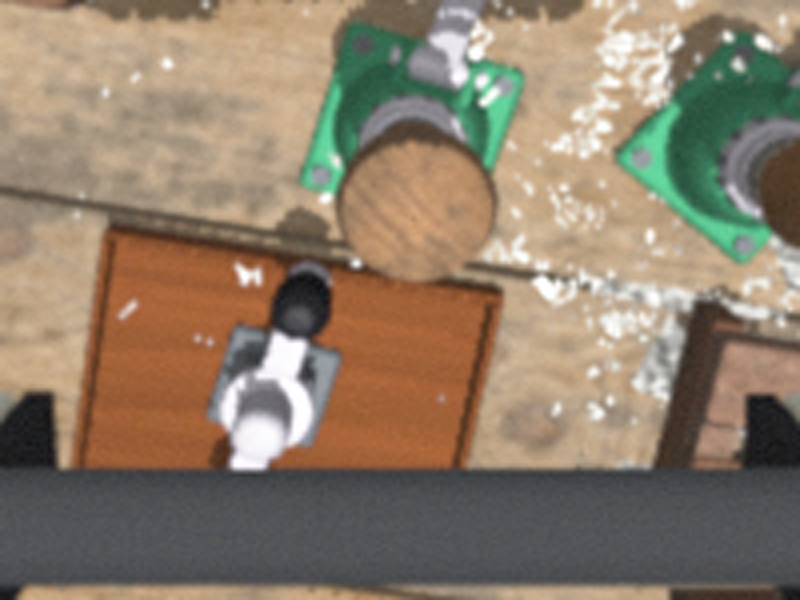

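Run:
```python
from h import *
s=snap("wrist");m=snap("top")
for z in(.17,.18,.186):print(onz(s,(324.5,224.7),z))
```

```text
[0.51156035 0.27770123 0.17      ]
[0.50966657 0.27720449 0.18      ]
[0.50853031 0.27690645 0.186     ]
```

Call:
jog_arm --pt "0 2 -15 0" --pt "0 3 -30 0" --pt "0 0 -30 0" --pt "0 0 -30 0" --pt "0 0 -30 0" --pt "0 0 -25 0" --pt "0 0 -18 0" --pt "0 0 -12 0" --pt "0 0 -3 0" --pt "0 0 0 0"

```text
clock: 10.32
tool_pos: [0.5082, 0.2756, 0.1318]
orientation: [-180.0, -0.0, -170.1]
force: [0.9, 0.6, 0.8]
opening: 0.087
```

Call:
jog_arm --pt "0 0 0 0" --pt "0 0 0 0" --pt "0 0 0 0" --pt "0 0 0 0" --pt "0 0 0 0" --pt "0 0 0 0" --pt "0 0 0 0" --pt "0 0 0 0" --pt "0 0 0 0" --pt "0 0 0 0" --fingers 10

```text
clock: 11.15
tool_pos: [0.5082, 0.2757, 0.1321]
orientation: [-180.0, 0.0, -170.0]
force: [-0.0, -1.7, 1.1]
opening: 0.0415
```

Run:
```python
from h import *
s=snap("wrist","w5.png");o=get_obs();print(o["tool_pos"],o["orientation"],o["force"],o["opening"])
```

```text
[0.50817319 0.27575288 0.13205089] [-1.79977333e+02 -1.64989485e-03 -1.70024632e+02] [ 0.1623534  -1.50775474  1.94983069] 0.04148914925958463
```

View pics/w5.png

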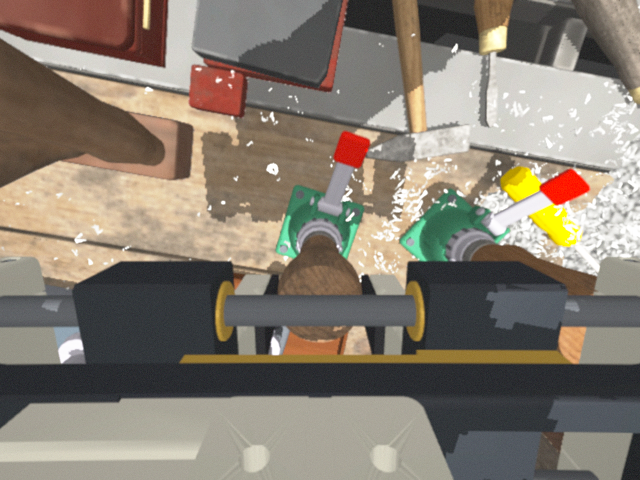

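Opening is 41.5 mm here against 36.5 higher up, so the earlier grip was above the bulge. I'll go a bit lower for a positive hold.

Call:
jog_arm --pt "0 0 0 0" --pt "0 0 0 0" --pt "0 0 0 0" --pt "0 0 -2 0" --pt "0 0 -3 0" --pt "0 0 -1 0" --pt "0 0 0 0" --pt "0 0 0 0" --pt "0 0 0 0" --pt "0 0 0 0" --fingers 60

```text
clock: 12.03
tool_pos: [0.5082, 0.2761, 0.126]
orientation: [180.0, 0.0, -170.0]
force: [0.8, -0.4, 0.8]
opening: 0.0602
```

Call:
jog_arm --pt "0 0 0 0" --pt "0 0 0 0" --pt "0 0 0 0" --pt "0 0 0 0" --pt "0 0 0 0" --pt "0 0 0 0" --pt "0 0 0 0" --pt "0 0 0 0" --pt "0 0 0 0" --pt "0 0 0 0" --fingers 0

```text
clock: 12.87
tool_pos: [0.5082, 0.2759, 0.1261]
orientation: [-180.0, 0.0, -170.0]
force: [1.6, -1.8, 3.1]
opening: 0.042
```

Call:
jog_arm --pt "0 0 2 0" --pt "0 0 3 0" --pt "0 0 5 0" --pt "0 0 5 0" --pt "0 0 5 0" --pt "0 0 5 0" --pt "0 0 5 0" --pt "0 0 0 0" --pt "0 0 0 0" --pt "0 0 0 0"

```text
clock: 13.7
tool_pos: [0.5079, 0.2759, 0.1558]
orientation: [180.0, -0.0, -170.0]
force: [0.7, 0.2, -5.9]
opening: 0.0415
```

Call:
jog_arm --pt "0 0 0 0" --pt "0 0 0 0" --pt "0 0 0 0" --pt "0 0 0 0" --pt "0 0 0 0" --pt "0 0 0 0" --pt "0 0 0 0" --pt "0 0 0 0" --pt "0 0 0 0" --pt "0 0 0 0"

```text
clock: 14.53
tool_pos: [0.5081, 0.276, 0.156]
orientation: [180.0, 0.0, -170.0]
force: [-0.5, -0.4, -6.7]
opening: 0.0421
```

Run:
```python
from h import *
s=snap("wrist","w6.png");o=get_obs();print(o["tool_pos"],o["orientation"],o["force"],o["opening"])
cv2.imwrite('pics/w6z.png',cv2.resize(s["image"][170:360,220:430,::-1],None,fx=3.8,fy=3.1,interpolation=2))
s=snap("scene");cv2.imwrite('pics/s6z.png',cv2.resize(s["image"][200:380,200:360,::-1],None,fx=4.5,fy=3.3,interpolation=2))
```

```text
[0.50810067 0.27598144 0.15597517] [-1.79999500e+02  5.73755957e-04 -1.70024971e+02] [-0.24083196  0.10662825 -6.11602821] 0.04187868696941893
```

View pics/w6z.png

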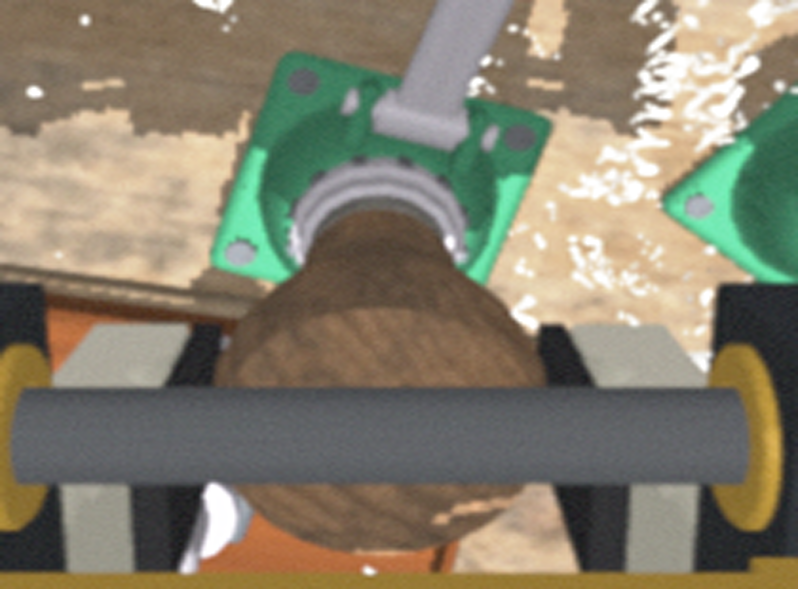

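View pics/s6z.png

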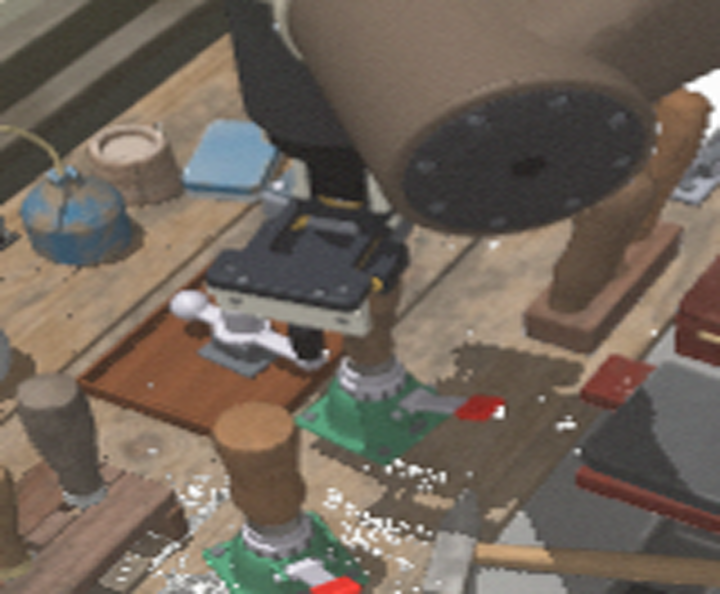

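Call:
jog_arm --pt "0 0 6 0" --pt "0 0 12 0" --pt "0 0 18 0" --pt "0 0 22 0" --pt "0 0 25 0" --pt "0 0 25 0" --pt "0 0 25 0" --pt "0 0 25 0" --pt "0 0 22 0" --pt "0 0 16 0"

```text
clock: 15.47
tool_pos: [0.5085, 0.276, 0.3551]
orientation: [179.9, 0.2, -170.0]
force: [0.1, 0.3, -6.0]
opening: 0.0419
```

Call:
jog_arm --pt "0 -3 10 0" --pt "0 -7 5 0" --pt "0 -11 2 0" --pt "0 -15 0 0" --pt "0 -19 0 0" --pt "0 -22 0 0" --pt "0 -24 0 0" --pt "0 -25 0 0" --pt "0 -25 0 0" --pt "0 -25 0 0"

```text
clock: 16.3
tool_pos: [0.5069, 0.0973, 0.3678]
orientation: [-180.0, -0.1, -170.1]
force: [-0.0, -0.7, -7.1]
opening: 0.0419
```

Call:
jog_arm --pt "0 -25 0 0" --pt "0 -26 0 0" --pt "0 -26 0 0" --pt "0 -26 0 0" --pt "0 -26 0 0" --pt "0 -26 0 0" --pt "0 -26 0 0" --pt "0 -26 0 0" --pt "0 -26 0 0" --pt "0 -26 0 0"

```text
clock: 17.13
tool_pos: [0.5063, -0.1612, 0.3679]
orientation: [180.0, -0.1, -170.1]
force: [1.0, 0.3, -6.9]
opening: 0.0418
```

Call:
jog_arm --pt "0 -25 0 0" --pt "0 -22 0 0" --pt "0 -18 0 0" --pt "0 -14 0 0" --pt "0 -10 -10 0" --pt "0 -6 -20 0" --pt "0 -3 -20 0" --pt "0 0 -20 0" --pt "0 0 -10 0" --pt "0 0 0 0"

```text
clock: 17.97
tool_pos: [0.5057, -0.2566, 0.2852]
orientation: [179.8, -0.3, -170.1]
force: [-0.1, 0.7, -6.8]
opening: 0.0413
```

Run:
```python
from h import *
s=snap("wrist","w7.png");o=get_obs();print(o["tool_pos"],o["orientation"],o["force"],o["opening"])
for P in ((.514,-.1212,.066),(.511,-.2257,.066),(.508,-.3295,.066)):print(proj(s,P))
cv2.imwrite('pics/w7z.png',cv2.resize(s["image"][170:360,180:460,::-1],None,fx=2.8,fy=2.8,interpolation=2))
```

```text
[ 0.50674864 -0.25702119  0.28748956] [ 1.79940453e+02 -1.78779675e-01 -1.70032684e+02] [-0.52956325 -0.44487969 -5.80619511] 0.042053078406900896
[[421.3422412  237.42235815]]
[[341.44419676 221.36072803]]
[[260.15217229 204.95219586]]
```

View pics/w7z.png

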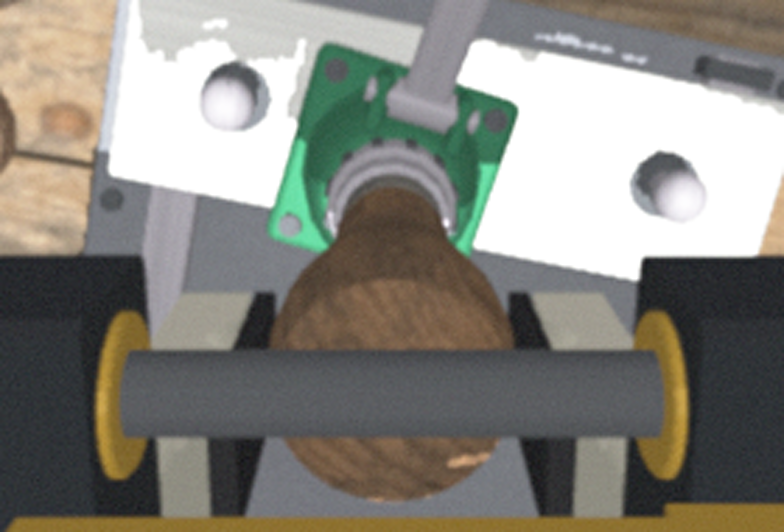

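```bash
cat > m.py <<'E'
from h import *
np.set_printoptions(precision=4,suppress=True)
E
python3 - <<'E'
from m import *
s=snap("wrist");o=get_obs();z=o["tool_pos"][2]-.126+.006
print(o["tool_pos"],o["force"])
g=lambda x,y:(180+x/2.8,170+y/2.8)
for p in((229,103),(683,195)):print("ball",onz(s,g(*p),.066))
P=np.array([onz(s,g(*p),z) for p in((321,41),(519,104),(269,236))]);print(P,(P[1]+P[2])/2, np.linalg.norm(P[0]-P[1]),np.linalg.norm(P[0]-P[2]))
print(proj(s,[P[1]+P[2]-P[0]]))
E
```

```text
[ 0.5077 -0.2573  0.2891] [-0.6448 -0.2078 -5.8191]
ball [ 0.512  -0.3284  0.066 ]
ball [ 0.5182 -0.1173  0.066 ]
[[ 0.4695 -0.2858  0.1691]
 [ 0.4788 -0.2167  0.1691]
 [ 0.5391 -0.2933  0.1691]] [ 0.5089 -0.255   0.1691] 0.06962940890903307 0.06994689768706623
[[343.5769 274.5784]]
```

Call:
jog_arm --pt "0 0 -5 0" --pt "0 0 -10 0" --pt "0 0 -14 0" --pt "0 0 -14 0" --pt "0 0 -13 0" --pt "0 0 -8 0" --pt "0 0 -5 0" --pt "0 0 0 0" --pt "0 0 0 0" --pt "0 0 0 0"

```text
clock: 18.9
tool_pos: [0.5087, -0.2572, 0.2209]
orientation: [-180.0, 0.1, -170.0]
force: [1.0, -0.6, -5.3]
opening: 0.0417
```

Run:
```python
from h import *
s=snap("wrist","w8.png");o=get_obs();print(o["tool_pos"],o["orientation"],o["force"],o["opening"])
cv2.imwrite('pics/w8z.png',cv2.resize(s["image"][150:300,180:380,::-1],None,fx=4,fy=4,interpolation=2))
```

```text
[ 0.50868511 -0.25715899  0.22087026] [-1.79958291e+02  8.07149221e-02 -1.70016567e+02] [-0.08166176  0.31892416 -6.04511782] 0.04166100355778889
```

View pics/w8z.png

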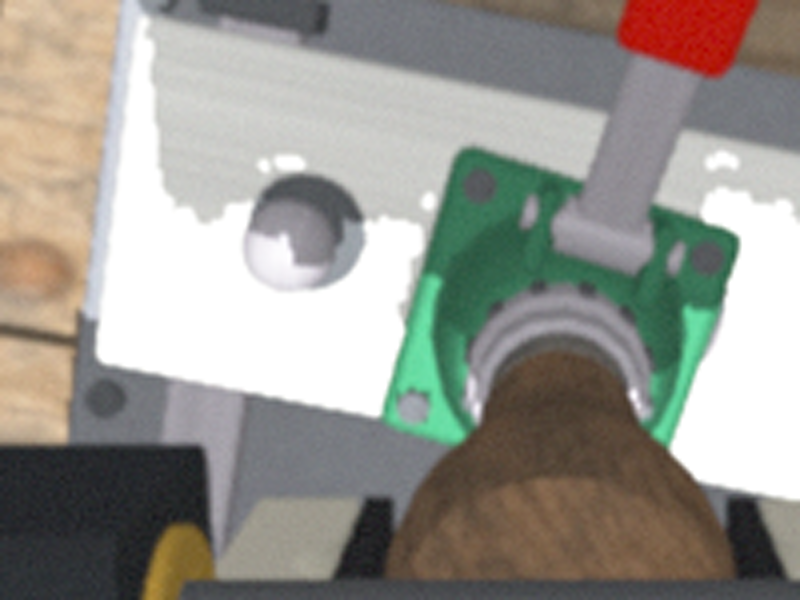

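Run:
```python
from m import *
s=snap("wrist");o=get_obs();z=o["tool_pos"][2]-.126+.005
g=lambda x,y:(180+x/4,150+y/4)
b=onz(s,g(292,243),.066)
P=np.array([onz(s,g(*p),z) for p in((456,145),(743,239),(383,421))]);f=(P[1]+P[2])/2;print(P,np.linalg.norm(P[0]-P[1]),np.linalg.norm(P[0]-P[2]))
print("ball",b,"flange",f,"delta",b-f,"tcp",o["tool_pos"],o["tool_pos"]+b-f, proj(s,[P[1]+P[2]-P[0]]))
```

```text
[[ 0.4738 -0.2865  0.0998]
 [ 0.4839 -0.2157  0.0998]
 [ 0.5435 -0.2939  0.0998]] 0.0715410853343184 0.07007077737897738
ball [ 0.5097 -0.3274  0.066 ] flange [ 0.5137 -0.2548  0.0998] delta [-0.004  -0.0726 -0.0338] tcp [ 0.5087 -0.2571  0.2208] [ 0.5046 -0.3297  0.187 ] [[344.2071 276.4468]]
```

Run:
```python
from m import *
s=snap("wrist")
m=np.array(s["mount"])
def pt(P):
    q=np.linalg.inv(m)@np.array([*P,1]);return cv2.projectPoints(q[:3].reshape(1,3),np.zeros(3),np.zeros(3),K(s),np.array(s["dist_coeffs"]))[0].ravel()
for z in(-.06,-.055,-.05,.120):print(z,pt((0,0,z)),pt((.001,0,z)))
im=cv2.imread('pics/w5.png');cv2.imwrite('pics/w5z.png',cv2.resize(im[150:350,220:420],None,fx=4,fy=3,interpolation=2))
im=cv2.imread('pics/w8.png');cv2.imwrite('pics/w8y.png',cv2.resize(im[150:350,220:420],None,fx=4,fy=3,interpolation=2))
```

```text
-0.06 [317.119  310.0763] [317.113  307.9603]
-0.055 [317.1944 305.1904] [317.1888 303.1358]
-0.05 [317.2651 300.6132] [317.2597 298.6165]
0.12 [318.3873 227.8807] [318.3856 226.8624]
```

View pics/w5z.png

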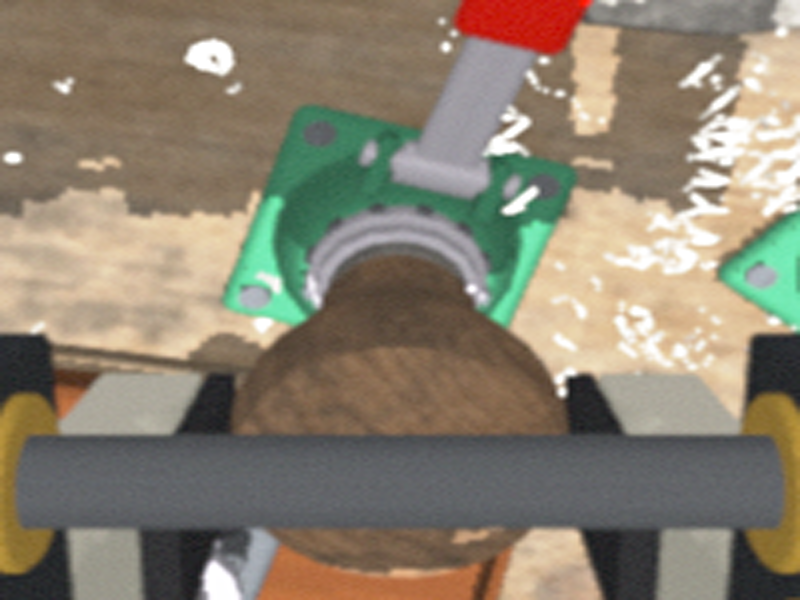

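View pics/w8y.png

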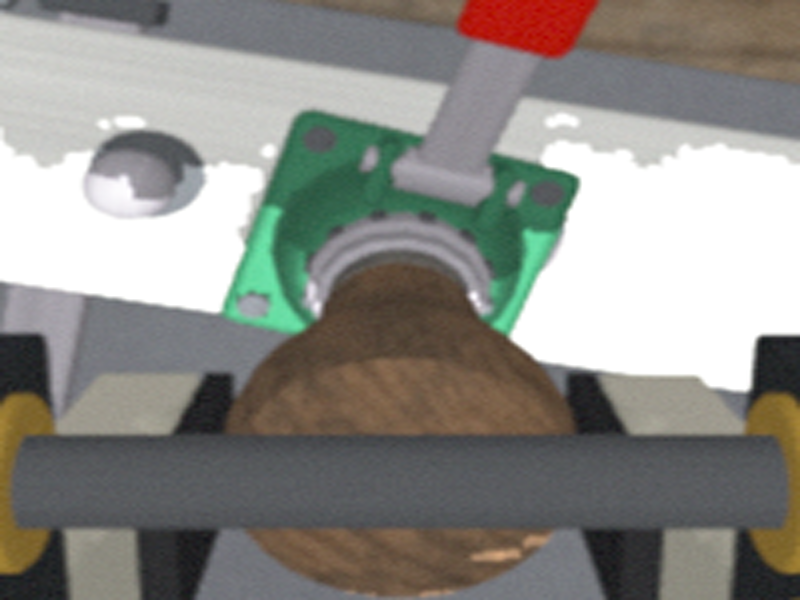

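Call:
jog_arm --pt "0 -4 0 0" --pt "0 -8 0 0" --pt "0 -11 0 0" --pt "0 -13 0 0" --pt "-1 -13 0 0" --pt "-1 -11 0 0" --pt "0 -8 0 0" --pt "0 -4 0 0" --pt "0 -1 0 0" --pt "0 0 0 0"

```text
clock: 19.88
tool_pos: [0.506, -0.3303, 0.2197]
orientation: [180.0, -0.0, -170.1]
force: [-0.1, -0.1, -6.1]
opening: 0.0417
```

Call:
jog_arm --pt "0 0 -4 0" --pt "0 0 -5 0" --pt "0 0 -5 0" --pt "0 0 -4 0" --pt "0 0 -3 0" --pt "0 0 -2 0" --pt "0 0 -1 0" --pt "0 0 0 0" --pt "0 0 0 0" --pt "0 0 0 0"

```text
clock: 20.72
tool_pos: [0.5063, -0.3301, 0.1962]
orientation: [-180.0, 0.0, -170.0]
force: [-0.9, -0.0, -6.4]
opening: 0.0418
```

Run:
```python
from m import *
s=snap("wrist","w9.png");o=get_obs();print(o["tool_pos"],o["orientation"],o["force"],o["opening"],o["moment"])
```

```text
[ 0.5062 -0.33    0.1962] [-179.9894    0.0204 -170.0266] [-0.4922  0.6767 -6.3228] 0.04195939313190058 [-0.0026 -0.0216 -0.0161]
```

View pics/w9.png

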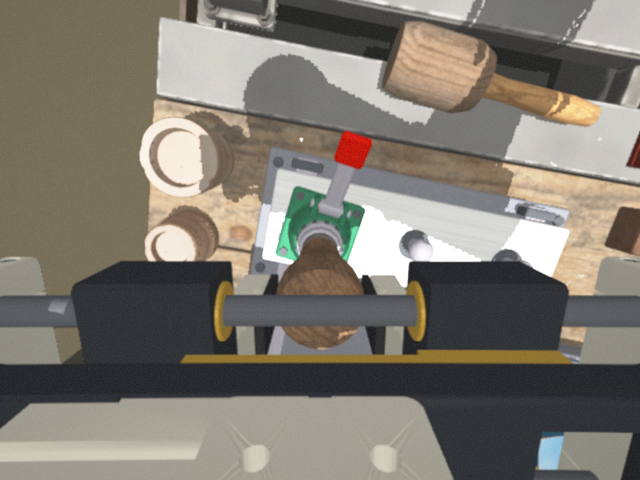

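Call:
jog_arm --pt "0 0 -1 0" --pt "0 0 -1 0" --pt "0 0 -1 0" --pt "0 0 -1 0" --pt "0 0 -1 0" --pt "0 0 -1 0" --pt "0 0 0 0" --pt "0 0 0 0" --pt "0 0 0 0" --pt "0 0 0 0"

```text
clock: 21.6
tool_pos: [0.5061, -0.33, 0.19]
orientation: [-180.0, 0.0, -170.0]
force: [-1.1, 0.0, -6.5]
opening: 0.0418
```

Call:
jog_arm --pt "0 0 -1 0" --pt "0 0 -1 0" --pt "0 0 -1 0" --pt "0 0 -1 0" --pt "0 0 -1 0" --pt "0 0 0 0" --pt "0 0 0 0" --pt "0 0 0 0" --pt "0 0 0 0" --pt "0 0 0 0"

```text
clock: 22.43
tool_pos: [0.5062, -0.33, 0.185]
orientation: [-180.0, 0.0, -170.0]
force: [0.1, -0.7, -6.5]
opening: 0.0415
```

Call:
jog_arm --pt "0 0 -2 0" --pt "0 0 -2 0" --pt "0 0 -2 0" --pt "0 0 -2 0" --pt "0 0 -2 0" --pt "0 0 -1 0" --pt "0 0 0 0" --pt "0 0 0 0" --pt "0 0 0 0" --pt "0 0 0 0"

```text
clock: 23.27
tool_pos: [0.5062, -0.33, 0.1741]
orientation: [-180.0, 0.0, -170.0]
force: [-0.4, 0.1, -7.1]
opening: 0.0423
```

Call:
jog_arm --pt "0 0 -1 0" --pt "0 0 -1 0" --pt "0 0 -1 0" --pt "0 0 -1 0" --pt "0 0 -1 0" --pt "0 0 -1 0" --pt "0 0 -1 0" --pt "0 0 0 0" --pt "0 0 0 0" --pt "0 0 0 0"

```text
clock: 24.1
tool_pos: [0.5061, -0.33, 0.167]
orientation: [-180.0, 0.0, -170.0]
force: [0.6, 0.5, -6.7]
opening: 0.0415
```

Nearly flush with no side force. Down a few more mm until contact.

Call:
jog_arm --pt "0 0 -0.5 0" --pt "0 0 -0.5 0" --pt "0 0 -0.5 0" --pt "0 0 -0.5 0" --pt "0 0 -0.5 0" --pt "0 0 -0.5 0" --pt "0 0 0 0" --pt "0 0 0 0" --pt "0 0 0 0" --pt "0 0 0 0"

```text
clock: 24.93
tool_pos: [0.5076, -0.3303, 0.1659]
orientation: [-179.9, 0.2, -170.0]
force: [1.9, 2.9, 6.6]
opening: 0.0413
```

Run:
```python
from m import *
s=snap("wrist","w10.png");o=get_obs();print(o["tool_pos"],o["force"],o["opening"])
cv2.imwrite('pics/w10z.png',cv2.resize(s["image"][130:330,220:460,::-1],None,fx=3.3,fy=3,interpolation=2))
s=snap("scene");cv2.imwrite('pics/s10z.png',cv2.resize(s["image"][140:260,300:440,::-1],None,fx=5,fy=5,interpolation=2))
```

```text
[ 0.5076 -0.3303  0.1658] [1.391  3.1528 6.169 ] 0.041578772235351835
```

View pics/w10z.png

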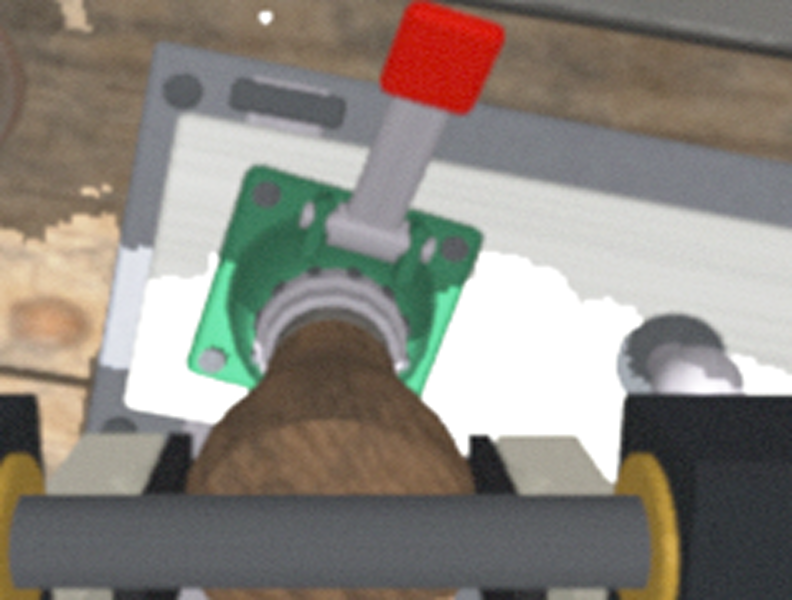

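View pics/s10z.png

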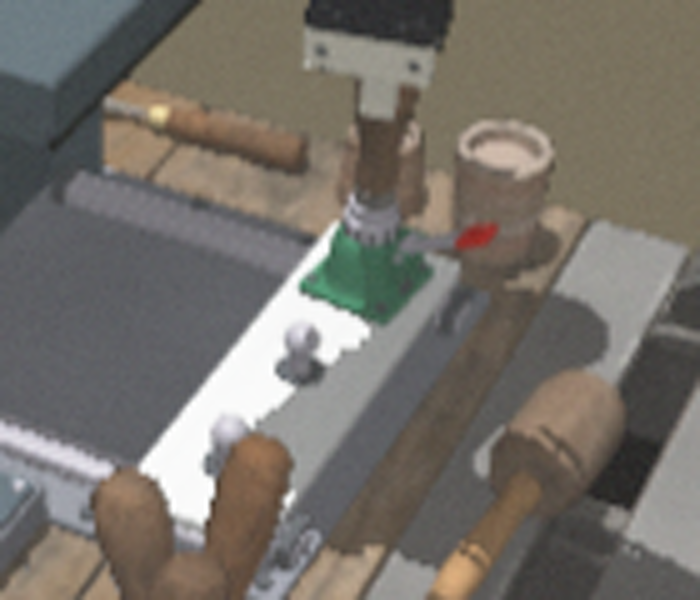

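Run:
```python
from m import *
s=snap("wrist")
p=onz(s,(353.6,148.7),.12);print(p)
g=lambda x,y:(220+x/3.3,130+y/3)
P=np.array([onz(s,g(*p),.046) for p in((248,165),(486,233),(187,365))]);print(P,(P[1]+P[2])/2);f=(P[1]+P[2])/2
d=p-f;print(d,np.degrees(np.arctan2(d[1],d[0])))
```

```text
[ 0.4336 -0.3184  0.12  ]
[[ 0.4716 -0.3589  0.046 ]
 [ 0.4807 -0.2882  0.046 ]
 [ 0.5386 -0.3668  0.046 ]] [ 0.5096 -0.3275  0.046 ]
[-0.0761  0.0091  0.074 ] 173.17346177371834
```

Call:
jog_arm --pt "0 0 0 0" --pt "0 0 0 0" --pt "0 0 0 0" --pt "0 0 0 0" --pt "0 0 0 0" --pt "0 0 5 0" --pt "0 0 15 0" --pt "0 0 25 0" --pt "0 0 30 0" --pt "0 0 20 0" --fingers 80

```text
clock: 25.92
tool_pos: [0.5064, -0.3306, 0.262]
orientation: [-179.9, 0.1, -170.0]
force: [-0.9, 0.0, 0.4]
opening: 0.0797
```

Call:
jog_arm --pt "-15 2 0 0" --pt "-25 3 0 0" --pt "-25 3 0 0" --pt "-11 2 0 0" --pt "0 0 -20 0" --pt "0 0 -30 0" --pt "0 0 -30 0" --pt "0 0 -20 0" --pt "0 0 -10 0" --pt "0 0 0 0" --fingers 0

```text
clock: 26.75
tool_pos: [0.429, -0.3196, 0.147]
orientation: [179.9, -0.2, -170.0]
force: [-0.8, -0.3, -0.9]
opening: 0.0188
```

Run:
```python
from m import *
s=snap("wrist","w11.png");o=get_obs();print(o["tool_pos"],o["force"],o["opening"])
```

```text
[ 0.43   -0.3201  0.1488] [0.0907 0.0388 0.1059] 0.014942871268456098
```

View pics/w11.png

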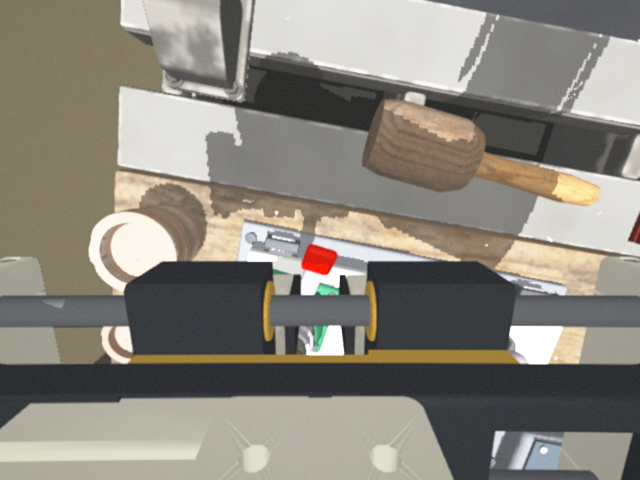

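Call:
jog_arm --pt "0 0 -12 0" --pt "0 0 -10 0" --pt "-1 0 -5 0" --pt "-1 0 -4 0" --pt "-1 0.2 -4 0" --pt "-1.5 0.2 -4 0" --pt "-1.5 0.2 -4 0" --pt "-1.5 0.2 -4 0" --pt "-1 0.2 -3 0" --pt "0 0 0 0"

```text
clock: 27.63
tool_pos: [0.421, -0.3188, 0.0983]
orientation: [180.0, -0.0, -170.0]
force: [-0.1, 0.8, 0.8]
opening: 0.0005
```

Call:
jog_arm --pt "-0.5 0 -2 0" --pt "-0.5 0 -2 0" --pt "-0.5 0 -1.5 0" --pt "-0.5 0 -1 0" --pt "0 0 -1 0" --pt "0 0 -1 0" --pt "0 0 -1 0" --pt "0 0 0 0" --pt "0 0 0 0" --pt "0 0 0 0"

```text
clock: 28.47
tool_pos: [0.4196, -0.319, 0.0895]
orientation: [-180.0, 0.0, -170.0]
force: [-1.2, -0.5, 1.9]
opening: 0.0004
```

Call:
jog_arm --pt "0 0 -1 0" --pt "0 0 -1 0" --pt "0 0 -1 0" --pt "0 0 -1 0" --pt "0 0 0 0" --pt "0 0 0 0" --pt "0 0 0 0" --pt "0 0 0 0" --pt "0 0 0 0" --pt "0 0 0 0"

```text
clock: 29.3
tool_pos: [0.4199, -0.319, 0.0854]
orientation: [-180.0, 0.0, -170.0]
force: [-1.0, 0.5, 0.6]
opening: 0.0003
```

Run:
```python
from m import *
s=snap("scene");o=get_obs();print(o["tool_pos"],o["force"],o["opening"])
cv2.imwrite('pics/s11z.png',cv2.resize(s["image"][140:260,300:440,::-1],None,fx=5,fy=5,interpolation=2))
```

```text
[ 0.4198 -0.319   0.0855] [ 0.6206 -0.7838  0.4862] 0.00047379063078098525
```

View pics/s11z.png

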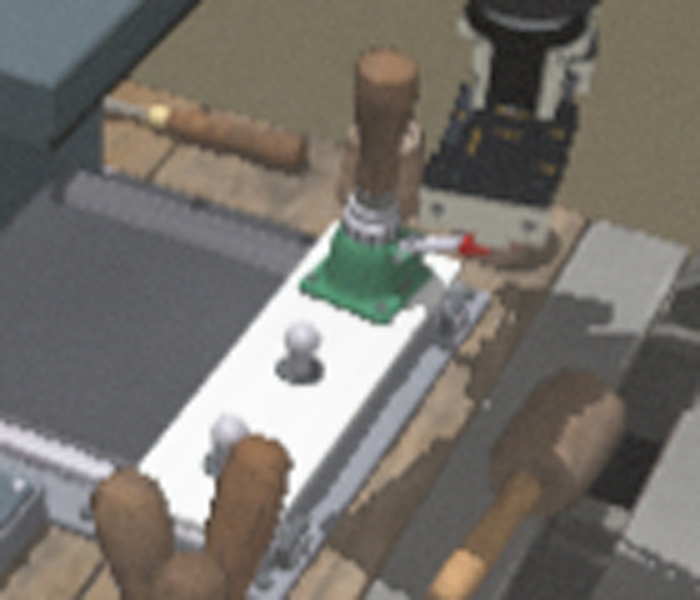

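Call:
jog_arm --pt "-2 0 0 0" --pt "-2 0 10 0" --pt "0 0 20 0" --pt "0 0 25 0" --pt "0 0 25 0" --pt "0 0 20 0" --pt "0 0 15 0" --pt "0 0 5 0" --pt "0 0 0 0" --pt "0 0 0 0"

```text
clock: 30.18
tool_pos: [0.4153, -0.3188, 0.2052]
orientation: [180.0, 0.0, -170.0]
force: [-0.8, 0.3, -0.6]
opening: 0.0005
```

Run:
```python
from m import *
s=snap("wrist","w12.png");o=get_obs();print(o["tool_pos"],o["force"],o["opening"])
cv2.imwrite('pics/w12z.png',cv2.resize(s["image"][150:300,220:460,::-1],None,fx=3.3,fy=3.3,interpolation=2))
s=snap("scene");cv2.imwrite('pics/s12z.png',cv2.resize(s["image"][140:260,330:430,::-1],None,fx=6,fy=5,interpolation=2))
```

```text
[ 0.415  -0.3186  0.2046] [-0.2808 -0.445  -0.0956] 0.0005147797540370714
```

View pics/w12z.png

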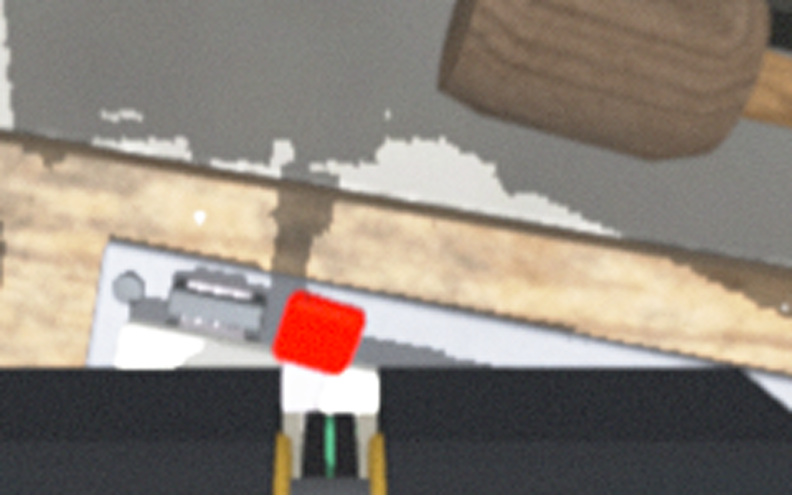

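View pics/s12z.png

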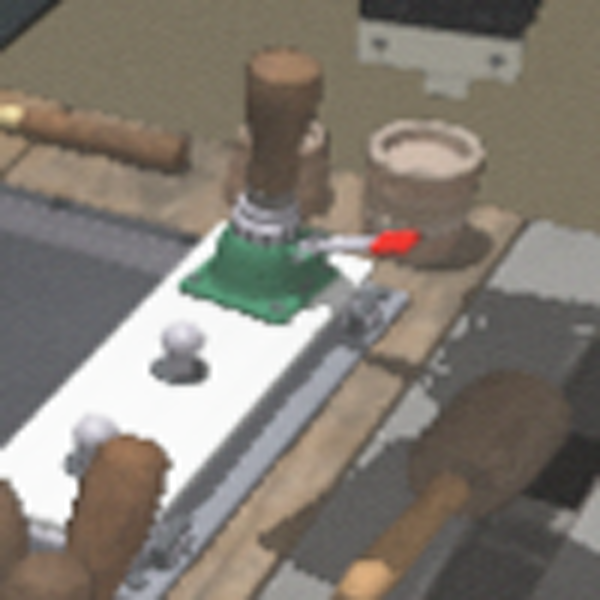

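Run:
```python
from m import *
w=snap("wrist");c=snap("scene")
print(tri([(w,(317,250.6)),(c,(396.2,188.4))]))
for z in(.09,.1,.11,.12):print(z,onz(w,(317,250.6),z),onz(c,(396.2,188.4),z))
```

```text
[ 0.4282 -0.3172  0.1126]
0.09 [ 0.4358 -0.3162  0.09  ] [ 0.4347 -0.3454  0.09  ]
0.1 [ 0.4331 -0.3166  0.1   ] [ 0.4311 -0.3328  0.1   ]
0.11 [ 0.4304 -0.317   0.11  ] [ 0.4276 -0.3202  0.11  ]
0.12 [ 0.4277 -0.3174  0.12  ] [ 0.424  -0.3076  0.12  ]
```

Call:
jog_arm --pt "9 -1 -10 0" --pt "9 -1 -20 0" --pt "0 0 -25 0" --pt "0 0 -20 0" --pt "0 0 -10 0" --pt "0 0 -4 0" --pt "0 0 -3 0" --pt "0 0 -3 0" --pt "0 0 0 0" --pt "0 0 0 0"

```text
clock: 31.22
tool_pos: [0.4341, -0.3212, 0.1113]
orientation: [-180.0, 0.1, -170.0]
force: [0.5, 0.9, 0.2]
opening: 0.0003
```

Call:
jog_arm --pt "-0.5 0 -2 0" --pt "-0.5 0 -2 0" --pt "-0.5 0 -2 0" --pt "-0.5 0 -2 0" --pt "-0.5 0 -2 0" --pt "-0.5 0 -2 0" --pt "-0.5 0 -2 0" --pt "0 0 0 0" --pt "0 0 0 0" --pt "0 0 0 0"

```text
clock: 32.05
tool_pos: [0.4302, -0.321, 0.0965]
orientation: [-180.0, 0.0, -170.0]
force: [-0.3, -0.7, -0.5]
opening: 0.0003
```

Call:
jog_arm --pt "-0.5 0 -1 0" --pt "-0.5 0 -1 0" --pt "-0.5 0 -1 0" --pt "0 0 -1 0" --pt "0 0 -1 0" --pt "0 0 -1 0" --pt "0 0 -1 0" --pt "0 0 0 0" --pt "0 0 0 0" --pt "0 0 0 0"

```text
clock: 32.88
tool_pos: [0.4286, -0.321, 0.0895]
orientation: [-180.0, -0.0, -170.0]
force: [0.3, -0.2, 0.3]
opening: 0.0004
```

Run:
```python
from m import *
s=snap("scene");o=get_obs();print(o["tool_pos"],o["force"],o["moment"])
cv2.imwrite('pics/s13z.png',cv2.resize(s["image"][140:260,330:430,::-1],None,fx=6,fy=5,interpolation=2))
s=snap("wrist","w13.png")
```

```text
[ 0.4287 -0.321   0.0895] [-0.1735  0.3336 -0.6772] [ 0.0481  0.0022 -0.022 ]
```

View pics/s13z.png

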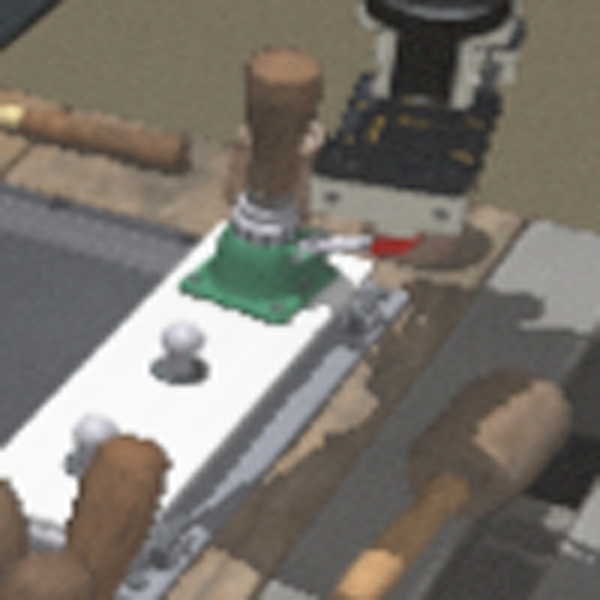

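View pics/w13.png

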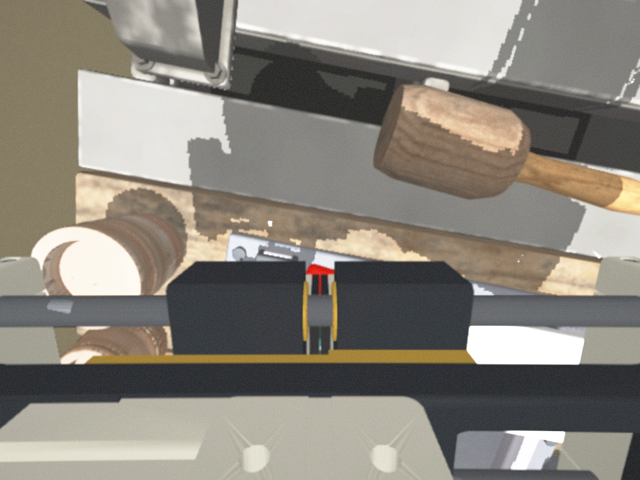

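Run:
```python
from m import *
s=snap("scene")
h=np.array([.5076,-.3303,.04]);d=np.array([-.9925,.122,0])
for th in np.radians([44.3,35,25,15,4.1]):
    P=h+d*(.030+.0561*np.cos(th))+np.array([0,0,.046+.0561*np.sin(th)]);u=proj(s,P)[0];print(np.degrees(th),P,u,(u-[330,140])*[6,5])
P=h+d*.03+np.array([0,0,.046]);u=proj(s,P)[0];print((u-[330,140])*[6,5])
print((proj(s,[get_obs()["tool_pos"]])[0]-[330,140])*[6,5])
```

```text
44.3 [ 0.438  -0.3217  0.1252] [393.9114 183.5734] [383.4683 217.8672]
35.0 [ 0.4322 -0.321   0.1182] [395.2459 185.8867] [391.4753 229.4337]
25.0 [ 0.4274 -0.3204  0.1097] [396.2777 188.4482] [397.6659 242.2412]
14.999999999999998 [ 0.424  -0.32    0.1005] [396.8621 191.0044] [401.1728 255.0219]
4.1 [ 0.4223 -0.3198  0.09  ] [396.973  193.6878] [401.8382 268.439 ]
[312.3242 243.7408]
[391.6817 265.2451]
```

Run:
```python
from m import *
s=snap("scene","scene13.png")
print((proj(s,[.415,-.3186,.2046])[0]-[330,140])*[6,5])
cv2.imwrite('pics/s14z.png',cv2.resize(s["image"][150:210,370:420,::-1],None,fx=14,fy=10,interpolation=2))
```

```text
[439.2741 129.8338]
```

View pics/s14z.png

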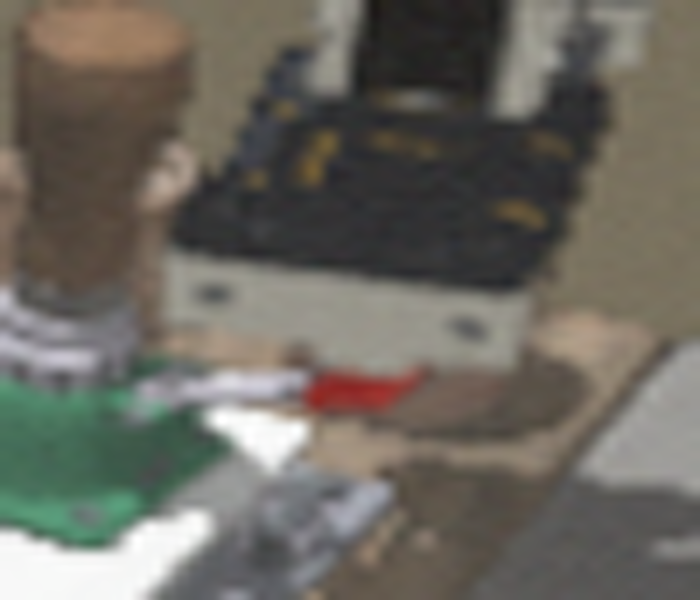

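Run:
```python
from m import *
s=snap("scene")
for z in (.383,.393,.403):print(proj(s,[.505,-.2857,z]))
im=cv2.imread('pics/scene2.png');u=proj(s,[.505,-.2857,.383])[0]
c=im[60:120,340:410];c=cv2.resize(c,None,fx=10,fy=10,interpolation=2);cv2.circle(c,tuple(((u-[340,60])*10).astype(int)),6,(0,0,255),2);cv2.imwrite('pics/s2z.png',c)
```

```text
[[377.4832 112.6999]]
[[377.7785 109.5668]]
[[378.0768 106.4018]]
```

View pics/s2z.png

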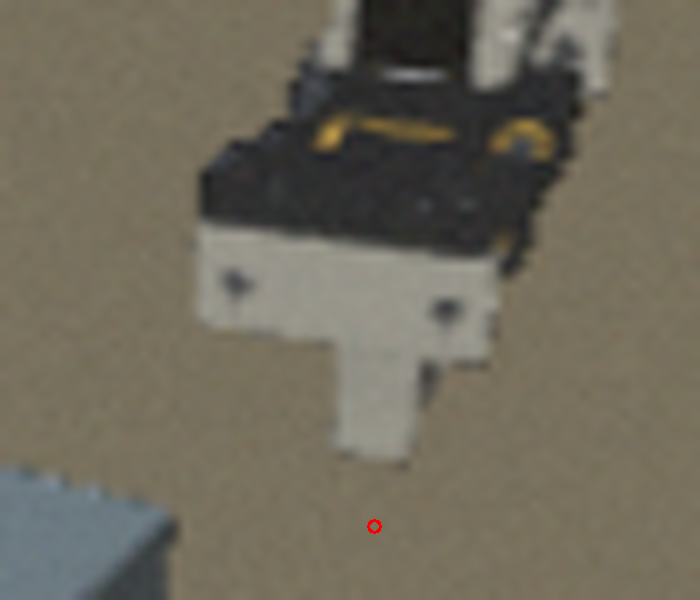

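The fingertips really end about 20 mm above the reported TCP: tip seen at row 106, TCP projected at row 112.7. So the lever has only followed part way, and I'll keep pressing.

Call:
jog_arm --pt "-0.5 0 -2 0" --pt "-0.5 0 -2 0" --pt "-0.5 0 -2 0" --pt "-0.5 0 -2 0" --pt "-0.5 0 -2 0" --pt "-0.5 0 -2 0" --pt "-0.5 0 -2 0" --pt "0 0 -1 0" --pt "0 0 -1 0" --pt "0 0 0 0"

```text
clock: 33.97
tool_pos: [0.4251, -0.321, 0.0733]
orientation: [180.0, -0.0, -170.0]
force: [-0.7, 0.1, 0.5]
opening: 0.0009
```

Call:
jog_arm --pt "0 0 -1 0" --pt "0 0 -1 0" --pt "0 0 -1 0" --pt "0 0 -1 0" --pt "0 0 0 0" --pt "0 0 0 0" --pt "0 0 0 0" --pt "0 0 0 0" --pt "0 0 0 0" --pt "0 0 0 0"

```text
clock: 34.8
tool_pos: [0.4251, -0.321, 0.0694]
orientation: [180.0, 0.0, -170.0]
force: [-0.3, -0.8, 0.2]
opening: 0.0001
```

Run:
```python
from m import *
s=snap("scene");o=get_obs();print(o["tool_pos"],o["force"],o["moment"])
cv2.imwrite('pics/s15z.png',cv2.resize(s["image"][150:210,370:420,::-1],None,fx=14,fy=10,interpolation=2))
```

```text
[ 0.4251 -0.321   0.0694] [-0.1911 -0.008   0.784 ] [0.0062 0.0391 0.0051]
```

View pics/s15z.png

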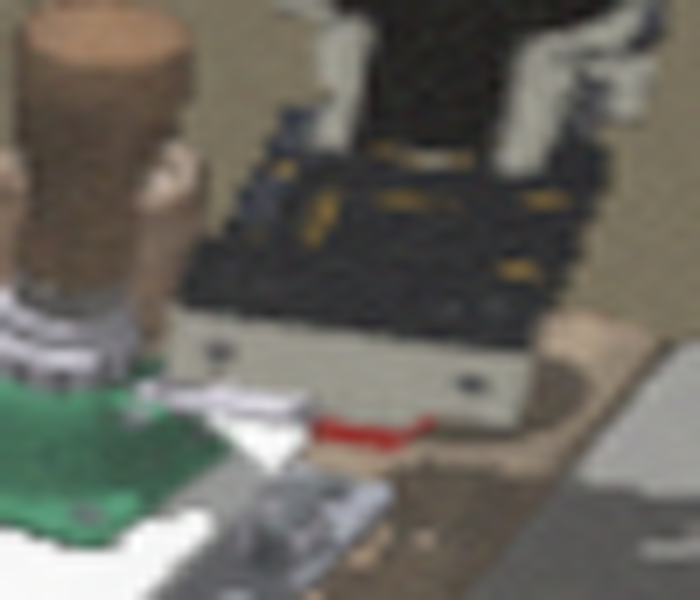

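Call:
jog_arm --pt "0 0 -1 0" --pt "0 0 -1 0" --pt "0 0 -1 0" --pt "0 0 -1 0" --pt "0 0 0 0" --pt "0 0 0 0" --pt "0 0 0 0" --pt "0 0 0 0" --pt "0 0 0 0" --pt "0 0 0 0"

```text
clock: 35.68
tool_pos: [0.4252, -0.321, 0.0654]
orientation: [180.0, 0.0, -170.0]
force: [-0.0, -0.4, 0.5]
opening: 0.0002
```

Call:
jog_arm --pt "0 0 -0.5 0" --pt "0 0 -0.5 0" --pt "0 0 -0.5 0" --pt "0 0 -0.5 0" --pt "0 0 -0.5 0" --pt "0 0 -0.5 0" --pt "0 0 0 0" --pt "0 0 0 0" --pt "0 0 0 0" --pt "0 0 0 0"

```text
clock: 36.52
tool_pos: [0.4252, -0.321, 0.0624]
orientation: [-180.0, 0.0, -170.0]
force: [0.1, -0.8, 0.4]
opening: 0.0006
```

Run:
```python
from m import *
s=snap("scene");o=get_obs();print(o["tool_pos"],o["force"],o["moment"])
cv2.imwrite('pics/s16z.png',cv2.resize(s["image"][150:210,370:420,::-1],None,fx=14,fy=10,interpolation=2))
s=snap("wrist");cv2.imwrite('pics/w16z.png',cv2.resize(s["image"][180:400,220:420,::-1],None,fx=3.5,fy=2.7,interpolation=2))
```

```text
[ 0.4252 -0.321   0.0624] [-1.1896 -0.0651  1.497 ] [-0.006   0.114  -0.0169]
```

View pics/s16z.png

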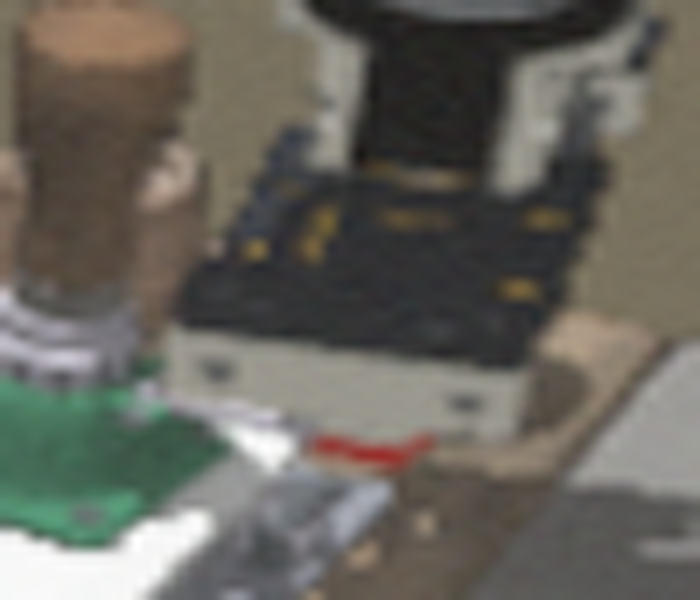

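View pics/w16z.png

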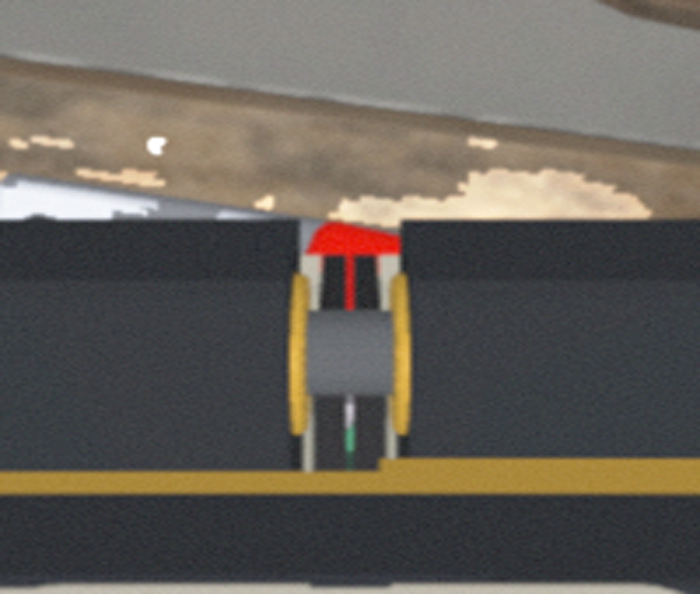

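Call:
jog_arm --pt "0 0 -0.5 0" --pt "0 0 -0.5 0" --pt "0 0 -0.5 0" --pt "0 0 -0.5 0" --pt "0 0 -0.5 0" --pt "0 0 0 0" --pt "0 0 0 0" --pt "0 0 0 0" --pt "0 0 0 0" --pt "0 0 0 0"

```text
clock: 37.45
tool_pos: [0.4253, -0.321, 0.0599]
orientation: [-180.0, 0.0, -170.0]
force: [0.6, -0.2, 0.0]
opening: 0.0004
```

Call:
jog_arm --pt "0 0 -0.5 0" --pt "0 0 -0.5 0" --pt "0 0 -0.5 0" --pt "0 0 -0.5 0" --pt "0 0 -0.5 0" --pt "0 0 0 0" --pt "0 0 0 0" --pt "0 0 0 0" --pt "0 0 0 0" --pt "0 0 0 0"

```text
clock: 38.28
tool_pos: [0.4252, -0.321, 0.0574]
orientation: [-180.0, 0.0, -170.0]
force: [-0.3, 0.4, -0.1]
opening: 0.0
```

Run:
```python
from m import *
s=snap("scene");o=get_obs();print(o["tool_pos"],o["force"],o["moment"])
cv2.imwrite('pics/s17z.png',cv2.resize(s["image"][150:210,370:420,::-1],None,fx=14,fy=10,interpolation=2))
```

```text
[ 0.4252 -0.321   0.0574] [-0.881  -0.7298  0.3426] [-0.0103  0.017  -0.0056]
```

View pics/s17z.png

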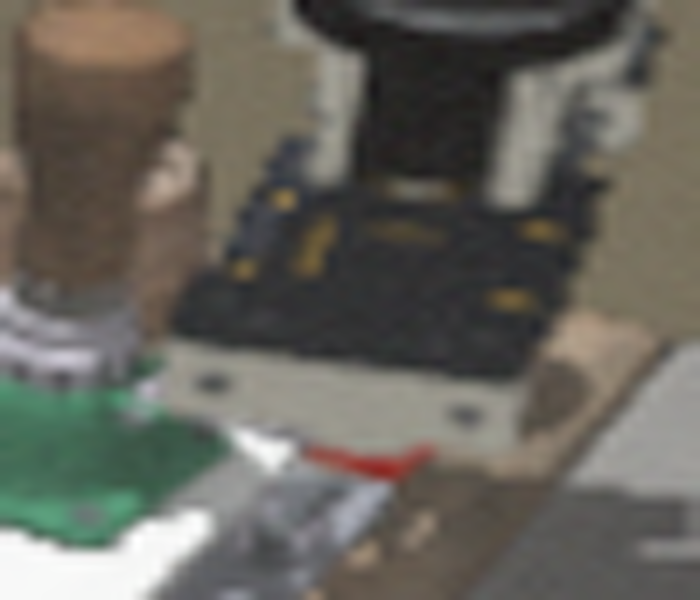

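Call:
jog_arm --pt "0 0 5 0" --pt "0 0 15 0" --pt "0 0 25 0" --pt "0 0 25 0" --pt "0 0 25 0" --pt "0 0 25 0" --pt "0 0 20 0" --pt "-10 0 10 0" --pt "-10 0 0 0" --pt "0 0 0 0"

```text
clock: 39.17
tool_pos: [0.4031, -0.3205, 0.2074]
orientation: [180.0, 0.0, -170.1]
force: [-0.6, 0.1, 0.4]
opening: 0.0005
```

Run:
```python
from m import *
s=snap("wrist","w18.png");o=get_obs();print(o["tool_pos"],o["force"],o["opening"])
cv2.imwrite('pics/w18z.png',cv2.resize(s["image"][150:300,220:460,::-1],None,fx=3.3,fy=3.3,interpolation=2))
s=snap("scene");cv2.imwrite('pics/s18z.png',cv2.resize(s["image"][150:210,370:420,::-1],None,fx=14,fy=10,interpolation=2))
```

```text
[ 0.4035 -0.3206  0.2068] [-0.6954 -0.0878 -0.7268] 0.00029857480992959574
```

View pics/w18z.png

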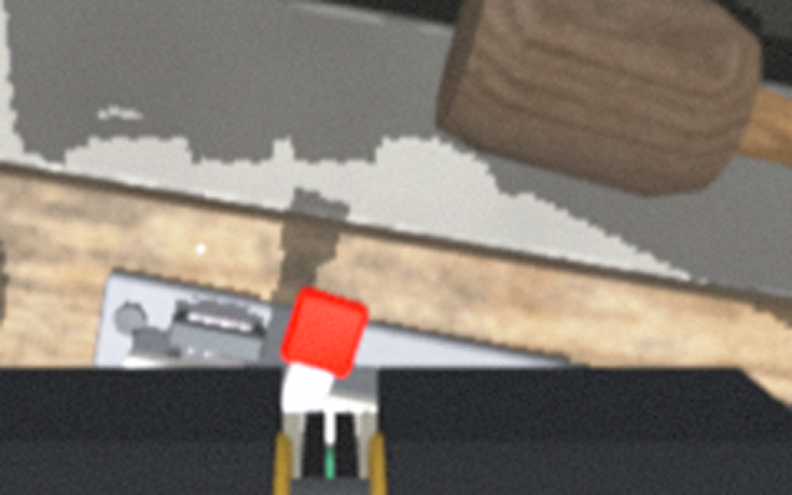

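View pics/s18z.png

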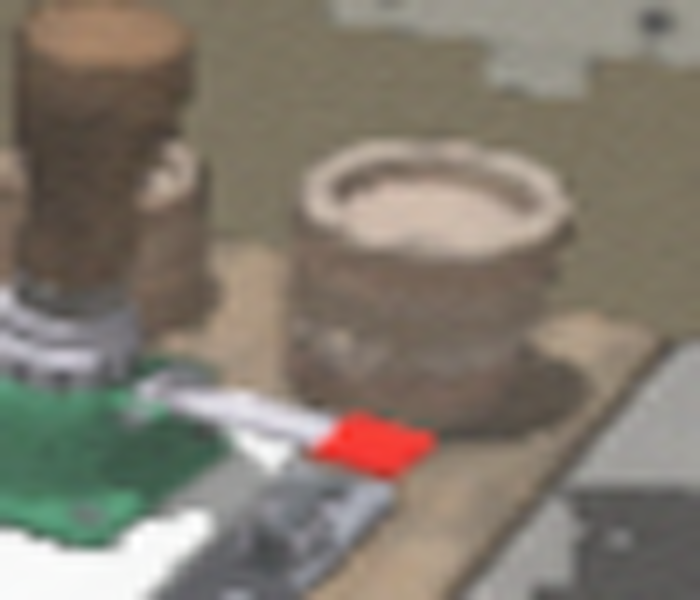

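Run:
```python
from m import *
w=snap("wrist");c=snap("scene");o=get_obs()
for dz in(0,.02,.03):print(dz,proj(c,o["tool_pos"]+[0,0.0,dz]),proj(c,o["tool_pos"]+[0,0.02,dz]))
u=(220+325/3.3,150+333/3.3);v=(396.9,194.5)
print(tri([(w,u),(c,v)]),o["tool_pos"])
for z in(.08,.09,.1):print(z,onz(w,u,z),onz(c,v,z))
```

```text
0 [[406.7092 166.0288]] [[404.5098 169.3518]]
0.02 [[407.541 160.713]] [[405.3282 164.02  ]]
0.03 [[407.9626 158.017 ]] [[405.7431 161.3155]]
[ 0.4234 -0.3168  0.0895] [ 0.4045 -0.3208  0.2064]
0.08 [ 0.4282 -0.3163  0.08  ] [ 0.4244 -0.328   0.08  ]
0.09 [ 0.4255 -0.3167  0.09  ] [ 0.421  -0.3157  0.09  ]
0.1 [ 0.4228 -0.3172  0.1   ] [ 0.4176 -0.3033  0.1   ]
```

Call:
jog_arm --pt "10 0 -10 0" --pt "10 0 -25 0" --pt "0 0 -35 0" --pt "0 0 -35 0" --pt "0 0 -25 0" --pt "0 0 -12 0" --pt "0 0 -4 0" --pt "0 0 -2 0" --pt "0 0 -1 0" --pt "0 0 0 0"

```text
clock: 40.2
tool_pos: [0.4259, -0.3212, 0.059]
orientation: [-180.0, 0.1, -170.0]
force: [1.0, 0.5, -0.7]
opening: 0.0004
```

Call:
jog_arm --pt "0 0 -1 0" --pt "0 0 -1 0" --pt "0 0 -1 0" --pt "0 0 -1 0" --pt "0 0 -1 0" --pt "0 0 0 0" --pt "0 0 0 0" --pt "0 0 0 0" --pt "0 0 0 0" --pt "0 0 0 0"

```text
clock: 41.03
tool_pos: [0.4249, -0.3212, 0.0542]
orientation: [-180.0, -0.0, -170.0]
force: [-2.9, 0.9, 7.9]
opening: 0.0008
```

Call:
jog_arm --pt "0 0 10 0" --pt "0 0 25 0" --pt "0 0 35 0" --pt "0 0 40 0" --pt "0 0 40 0" --pt "0 0 40 0" --pt "0 20 35 0" --pt "0 30 25 0" --pt "3 38 10 0" --pt "3 40 0 0"

```text
clock: 41.87
tool_pos: [0.4318, -0.1926, 0.3172]
orientation: [-179.9, 0.3, -170.1]
force: [2.1, -0.3, -0.7]
opening: 0.0005
```

Call:
jog_arm --pt "3 41 0 -2" --pt "3 41 0 -2" --pt "3 41 0 -2" --pt "3 41 0 -2" --pt "3 41 0 -2" --pt "3 41 0 -2" --pt "3 41 0 -2" --pt "3 41 0 -1" --pt "3 41 0 0" --pt "3 41 0 0" --fingers 87

```text
clock: 42.7
tool_pos: [0.4605, 0.219, 0.3144]
orientation: [179.9, 0.0, 175.0]
force: [1.3, -0.5, -0.1]
opening: 0.0616
```

Call:
jog_arm --pt "4 39 0 0" --pt "4 38 0 0" --pt "4 36 0 0" --pt "4 30 -10 0" --pt "4 20 -15 0" --pt "4 10 -15 0" --pt "4 5 -10 0" --pt "2 0 -5 0" --pt "0 0 0 0" --pt "0 0 0 0"

```text
clock: 43.53
tool_pos: [0.4914, 0.3942, 0.2593]
orientation: [180.0, 0.0, 174.9]
force: [0.2, 1.2, 0.4]
opening: 0.0872
```

Run:
```python
from m import *
s=snap("wrist","w20.png");o=get_obs();print(o["tool_pos"],o["orientation"],o["opening"],o["joint_pos"])
cv2.imwrite('pics/w20z.png',cv2.resize(s["image"][130:330,200:440,::-1],None,fx=3.3,fy=3,interpolation=2))
s=snap("top","top20.png")
cv2.imwrite('pics/t20z.png',cv2.resize(s["image"][190:310,330:480,::-1],None,fx=5,fy=5,interpolation=2))
```

```text
[0.4915 0.3943 0.2599] [179.9335   0.0619 174.9315] 0.08676391529176825 [  56.4751   14.3319    0.7511    0.0235  -76.3313 -151.5491]
```

View pics/w20z.png

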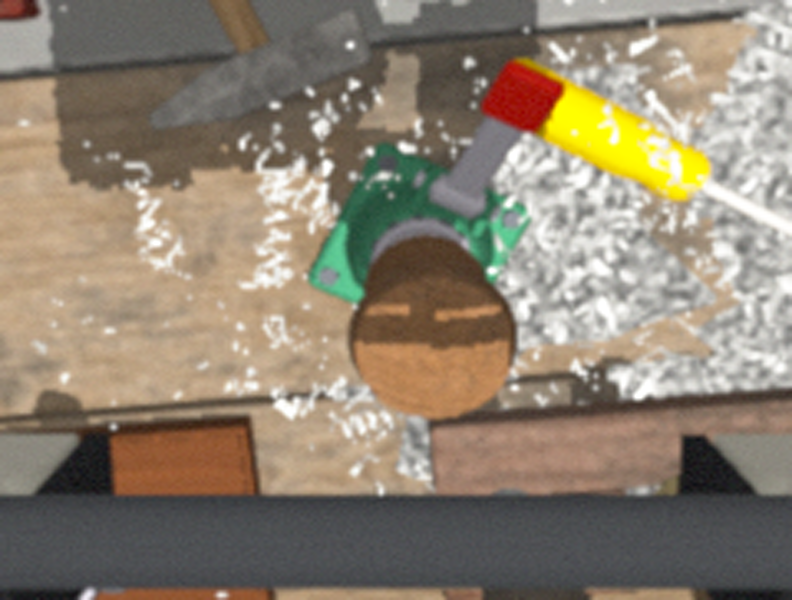

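View pics/t20z.png

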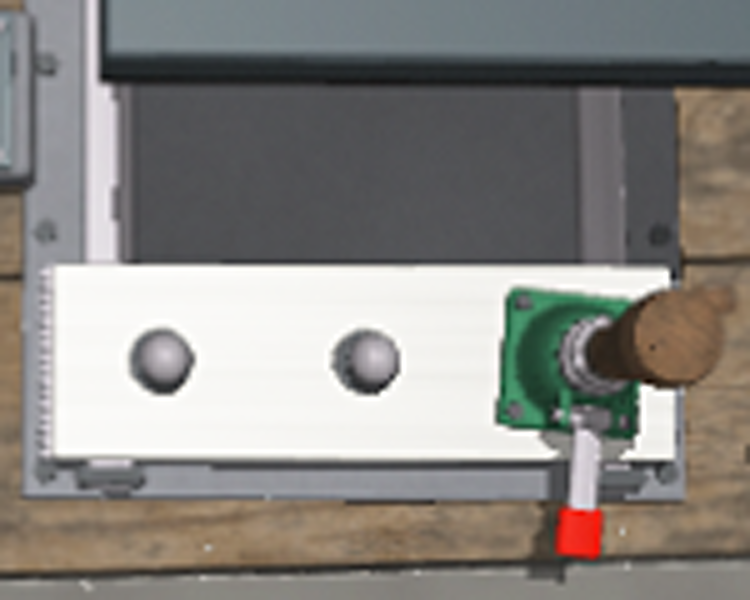

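Run:
```python
from m import *
s=snap("wrist")
for z in(.18,.19,.193):print(onz(s,(331.2,244.5),z))
print(proj(s,(.496,.403,.19)))
g=lambda x,y:(200+x/3.3,130+y/3)
P=np.array([onz(s,g(*p),.005) for p in((380,142),(531,210),(308,278))]);print(P,(P[1]+P[2])/2)
```

```text
[0.4986 0.4055 0.18  ]
[0.496  0.4053 0.19  ]
[0.4953 0.4053 0.193 ]
[[328.3826 244.7001]]
[[0.4503 0.3943 0.005 ]
 [0.4858 0.4531 0.005 ]
 [0.5085 0.3587 0.005 ]] [0.4971 0.4059 0.005 ]
```

Call:
jog_arm --pt "2 4 -10 0" --pt "1.5 4.5 -20 0" --pt "0 0 -25 0" --pt "0 0 -25 0" --pt "0 0 -25 0" --pt "0 0 -20 0" --pt "0 0 -12 0" --pt "0 0 -6 0" --pt "0 0 -2 0" --pt "0 0 0 0"

```text
clock: 44.52
tool_pos: [0.4949, 0.4038, 0.1139]
orientation: [180.0, 0.0, 175.0]
force: [0.0, 0.9, 0.5]
opening: 0.0869
```

Call:
jog_arm --pt "0 0 0 0" --pt "0 0 0 0" --pt "0 0 0 0" --pt "0 0 0 0" --pt "0 0 0 0" --pt "0 0 0 0" --pt "0 0 0 0" --pt "0 0 0 0" --pt "0 0 0 0" --pt "0 0 0 0" --fingers 0

```text
clock: 45.35
tool_pos: [0.4946, 0.4036, 0.1135]
orientation: [180.0, 0.0, 175.0]
force: [-0.5, 0.6, 0.4]
opening: 0.0425
```

Run:
```python
from m import *
s=snap("wrist","w21.png");o=get_obs();print(o["tool_pos"],o["orientation"],o["force"],o["opening"])
```

```text
[0.4946 0.4036 0.1135] [179.9922   0.0041 174.976 ] [0.3042 1.2097 0.4192] 0.04234030252012741
```

View pics/w21.png

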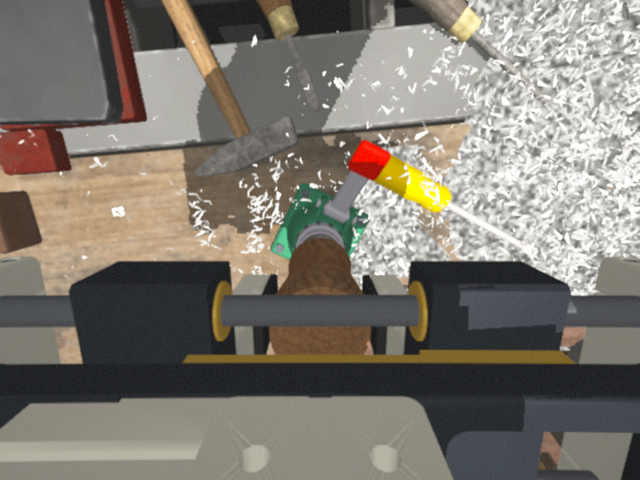

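Call:
jog_arm --pt "0 0 5 0" --pt "0 0 10 0" --pt "0 0 16 0" --pt "0 0 22 0" --pt "0 0 27 0" --pt "0 0 30 0" --pt "0 0 30 0" --pt "0 0 30 0" --pt "0 -3 28 0" --pt "0 -6 22 0"

```text
clock: 46.23
tool_pos: [0.4944, 0.3946, 0.336]
orientation: [179.9, 0.0, 175.0]
force: [0.6, 0.4, -5.6]
opening: 0.0427
```

Call:
jog_arm --pt "0 -10 16 0" --pt "0 -14 10 0" --pt "0 -18 5 0" --pt "0 -22 0 0" --pt "0 -26 0 0" --pt "0 -28 0 0" --pt "0 -30 0 0" --pt "1 -30 0 0" --pt "1 -30 0 0" --pt "1 -30 0 0"

```text
clock: 47.07
tool_pos: [0.4962, 0.1537, 0.3635]
orientation: [-179.9, -0.1, 175.0]
force: [1.5, -0.6, -5.2]
opening: 0.0428
```

Call:
jog_arm --pt "1 -30 0 2" --pt "1 -30 0 3" --pt "1 -30 0 4" --pt "1 -30 0 4" --pt "1 -28 0 4" --pt "1 -24 0 4" --pt "1 -20 0 3" --pt "1 -15 0 1" --pt "0 -10 0 0" --pt "0 -5 0 0"

```text
clock: 47.9
tool_pos: [0.5044, -0.0672, 0.3638]
orientation: [180.0, -0.1, -160.2]
force: [-0.0, 0.8, -6.7]
opening: 0.0427
```

Call:
jog_arm --pt "2 -8 0 0" --pt "2 -12 0 0" --pt "2 -12 -5 0" --pt "2 -10 -12 0" --pt "1 -8 -20 0" --pt "0 -4 -26 0" --pt "0 0 -28 0" --pt "0 0 -24 0" --pt "0 0 -16 0" --pt "0 0 -8 0"

```text
clock: 48.73
tool_pos: [0.513, -0.1191, 0.2226]
orientation: [179.9, -0.2, -160.0]
force: [-0.4, -0.9, -5.0]
opening: 0.0428
```

Call:
jog_arm --pt "0 0 -6 0" --pt "0 0 -5 0" --pt "0 0 -3 0" --pt "0 0 -2 0" --pt "0 0 0 0" --pt "0 0 0 0" --pt "0 0 0 0" --pt "0 0 0 0" --pt "0 0 0 0" --pt "0 0 0 0"

```text
clock: 49.57
tool_pos: [0.5147, -0.1195, 0.2096]
orientation: [-180.0, 0.0, -160.0]
force: [-0.3, -0.8, -6.7]
opening: 0.0428
```

Run:
```python
from m import *
s=snap("wrist","w22.png");o=get_obs();print(o["tool_pos"],o["orientation"],o["force"],o["opening"])
s=snap("scene");cv2.imwrite('pics/s22z.png',cv2.resize(s["image"][160:270,300:430,::-1],None,fx=5.5,fy=5,interpolation=2))
```

```text
[ 0.5146 -0.1195  0.2096] [-179.9965    0.0117 -160.0261] [-0.9386 -0.3286 -6.9806] 0.04272868415873848
```

View pics/s22z.png

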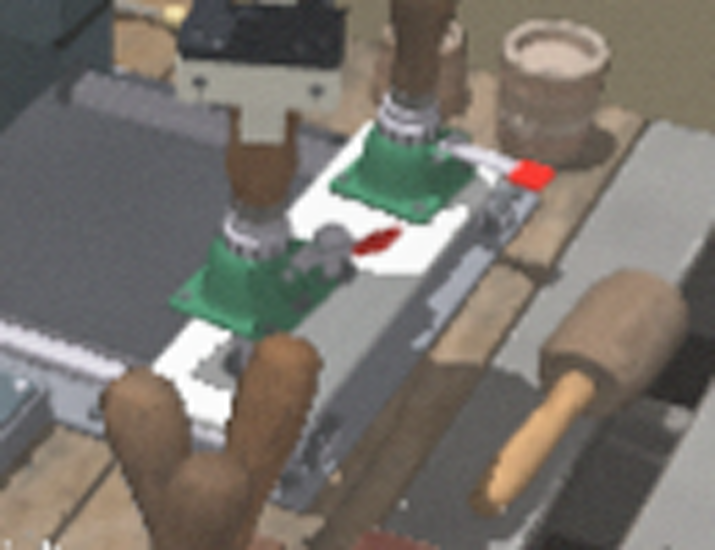

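View pics/w22.png

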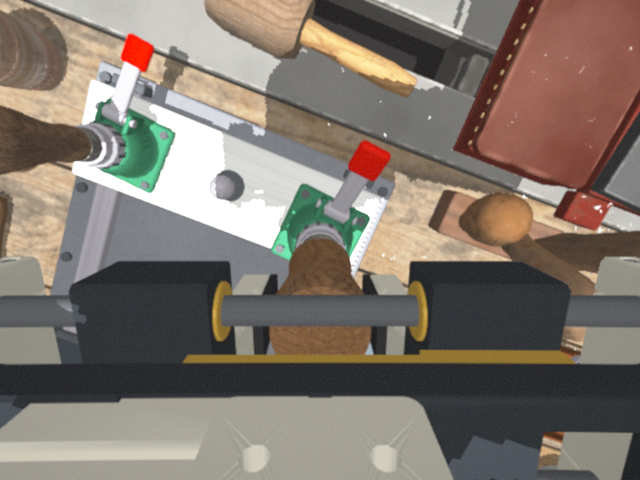

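Run:
```python
import cv2
im=cv2.imread('pics/w22.png');cv2.imwrite('pics/w22z.png',cv2.resize(im[140:290,190:390],None,fx=4,fy=4,interpolation=2))
```

```text
(no output)
```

View pics/w22z.png

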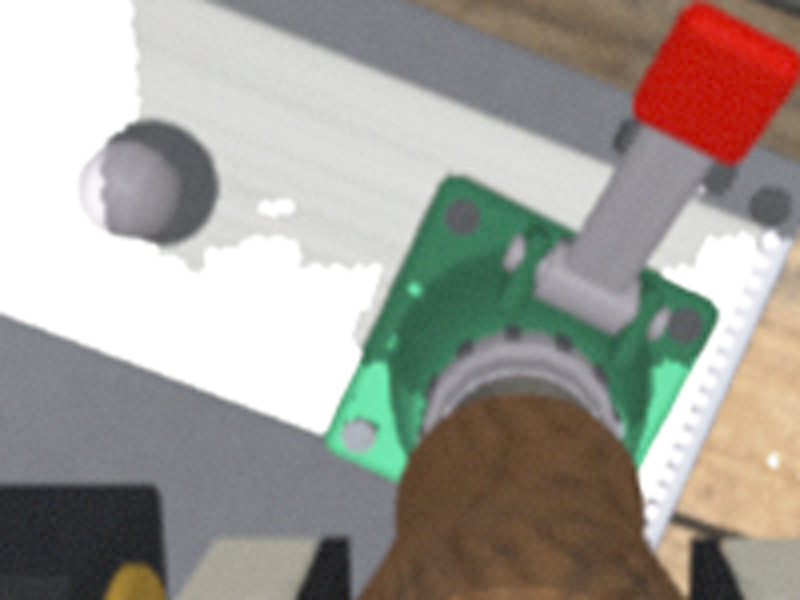

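Run:
```python
from m import *
s=snap("wrist");o=get_obs();z=o["tool_pos"][2]-.1135+.005
g=lambda x,y:(190+x/4,140+y/4)
b=onz(s,g(130,187),.066)
P=np.array([onz(s,g(*p),z) for p in((447,172),(722,305),(323,442))]);f=(P[1]+P[2])/2;print(P,np.linalg.norm(P[0]-P[1]),np.linalg.norm(P[0]-P[2]))
print("ball2",b,"flange",f,"tcp",o["tool_pos"],"target",o["tool_pos"]+b-f+[.0028,.105,0])
```

```text
[[ 0.4792 -0.1485  0.101 ]
 [ 0.4861 -0.0791  0.101 ]
 [ 0.5486 -0.1554  0.101 ]] 0.06975369797570821 0.06970546873302247
ball2 [ 0.5127 -0.223   0.066 ] flange [ 0.5173 -0.1173  0.101 ] tcp [ 0.5146 -0.1195  0.2095] target [ 0.5128 -0.1202  0.1745]
```

Call:
jog_arm --pt "-0.8 -0.9 -3 0" --pt "0 0 -5 0" --pt "0 0 -5 0" --pt "0 0 -4 0" --pt "0 0 -4 0" --pt "0 0 -2 0" --pt "0 0 -1 0" --pt "0 0 -1 0" --pt "0 0 0 0" --pt "0 0 0 0"

```text
clock: 50.55
tool_pos: [0.5139, -0.1204, 0.1846]
orientation: [-180.0, 0.0, -160.0]
force: [-0.4, 0.2, -5.5]
opening: 0.0427
```

Call:
jog_arm --pt "0 0 -1 0" --pt "0 0 -1 0" --pt "0 0 -1 0" --pt "0 0 -1 0" --pt "0 0 -1 0" --pt "0 0 -1 0" --pt "0 0 -1 0" --pt "0 0 -1 0" --pt "0 0 0 0" --pt "0 0 0 0"

```text
clock: 51.38
tool_pos: [0.5137, -0.1204, 0.1764]
orientation: [180.0, -0.0, -160.0]
force: [-0.2, 0.2, -5.2]
opening: 0.0426
```

Call:
jog_arm --pt "0 0 -1 0" --pt "0 0 -1.5 0" --pt "0 0 -2 0" --pt "0 0 -2 0" --pt "0 0 -2 0" --pt "0 0 -2 0" --pt "0 0 -2 0" --pt "0 0 -2 0" --pt "0 0 -1 0" --pt "0 0 0 0"

```text
clock: 52.22
tool_pos: [0.5137, -0.1204, 0.1606]
orientation: [180.0, -0.0, -160.0]
force: [-1.1, -0.0, -5.0]
opening: 0.0427
```

Sliding on freely. On down to flush at about .1535.

Call:
jog_arm --pt "0 0 -1.5 0" --pt "0 0 -1.5 0" --pt "0 0 -1 0" --pt "0 0 -1 0" --pt "0 0 -0.5 0" --pt "0 0 -0.5 0" --pt "0 0 -0.5 0" --pt "0 0 0 0" --pt "0 0 0 0" --pt "0 0 0 0"

```text
clock: 53.05
tool_pos: [0.5138, -0.1204, 0.1545]
orientation: [-180.0, 0.0, -160.0]
force: [0.3, 0.2, -6.1]
opening: 0.0427
```

Call:
jog_arm --pt "0 0 -0.5 0" --pt "0 0 -0.5 0" --pt "0 0 -0.5 0" --pt "0 0 -0.5 0" --pt "0 0 -0.5 0" --pt "0 0 0 0" --pt "0 0 0 0" --pt "0 0 0 0" --pt "0 0 0 0" --pt "0 0 0 0"

```text
clock: 53.88
tool_pos: [0.5147, -0.1204, 0.1535]
orientation: [-179.9, 0.1, -160.0]
force: [-2.5, 2.0, 6.8]
opening: 0.0426
```

Run:
```python
from m import *
s=snap("wrist","w23.png");o=get_obs();print(o["tool_pos"],o["orientation"],o["force"],o["opening"])
cv2.imwrite('pics/w23z.png',cv2.resize(s["image"][120:290,190:410,::-1],None,fx=3.6,fy=3.5,interpolation=2))
s=snap("scene");cv2.imwrite('pics/s23z.png',cv2.resize(s["image"][160:270,300:430,::-1],None,fx=5.5,fy=5,interpolation=2))
```

```text
[ 0.5147 -0.1204  0.1535] [-179.9437    0.1214 -159.9972] [-3.2114  1.9992  5.7057] 0.04258678056332275
```

View pics/s23z.png

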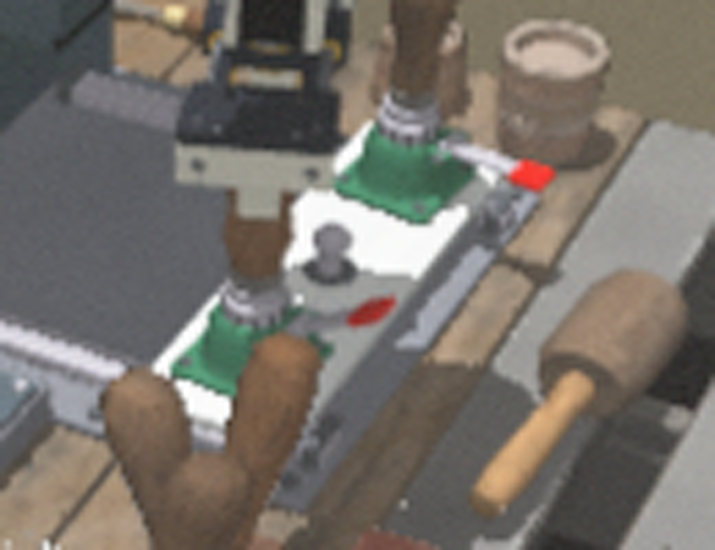

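View pics/w23z.png

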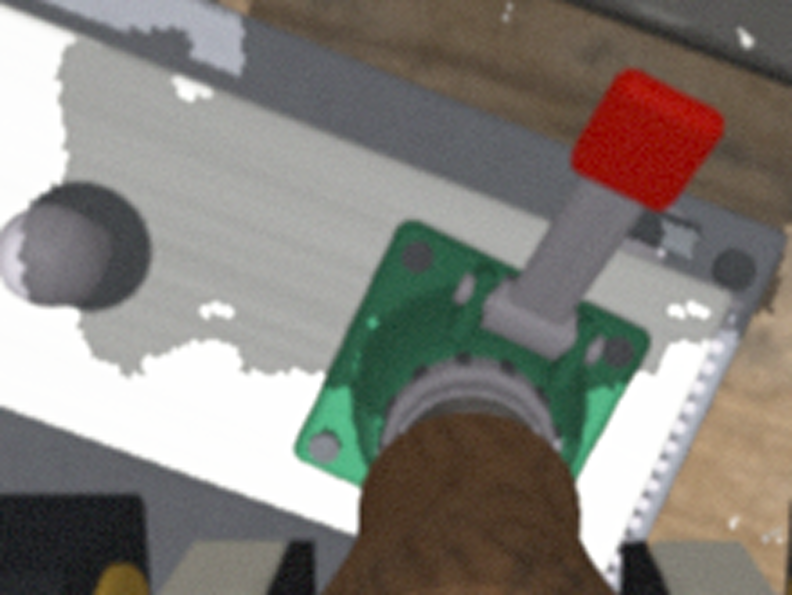

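Run:
```python
from m import *
s=snap("wrist");g=lambda x,y:(190+x/3.6,120+y/3.5)
p=onz(s,g(648,140),.123)
P=np.array([onz(s,g(*p),.046) for p in((400,217),(655,338),(292,452))]);f=(P[1]+P[2])/2
d=p-f;print(p,f,d,np.degrees(np.arctan2(d[1],d[0])),np.hypot(*d[:2]))
e=P[0]-P[2];print(np.degrees(np.arctan2(e[1],e[0])))
```

```text
[ 0.4438 -0.1103  0.123 ] [ 0.5166 -0.1177  0.046 ] [-0.0729  0.0074  0.077 ] 174.2387934041974 0.07322188718216377
174.906974026199
```

Call:
jog_arm --pt "0 0 0 0" --pt "0 0 0 0" --pt "0 0 0 0" --pt "0 0 0 0" --pt "0 0 0 0" --pt "0 0 5 0" --pt "0 0 15 0" --pt "0 0 25 0" --pt "0 0 25 0" --pt "0 0 15 0" --fingers 80

```text
clock: 54.87
tool_pos: [0.5147, -0.1207, 0.24]
orientation: [-179.9, 0.1, -160.0]
force: [0.8, -1.1, -0.1]
opening: 0.0801
```

Call:
jog_arm --pt "-15 2 0 0" --pt "-25 2 0 0" --pt "-25 2 0 0" --pt "-9 1 0 0" --pt "0 0 -20 0" --pt "0 0 -30 0" --pt "0 0 -35 0" --pt "0 0 -25 0" --pt "0 0 -12 0" --pt "0 0 0 0" --fingers 0

```text
clock: 55.7
tool_pos: [0.4379, -0.1136, 0.1125]
orientation: [179.9, -0.3, -160.0]
force: [0.4, -1.0, -0.6]
opening: 0.0191
```

Run:
```python
from m import *
s=snap("wrist");o=get_obs();print(o["tool_pos"],o["orientation"],o["force"],o["opening"])
cv2.imwrite('pics/w24z.png',cv2.resize(s["image"][180:360,190:430,::-1],None,fx=3.3,fy=3.3,interpolation=2))
```

```text
[ 0.4392 -0.1136  0.1143] [ 179.9849   -0.1501 -160.0193] [0.5056 0.8406 0.5128] 0.01528395320534431
```

View pics/w24z.png

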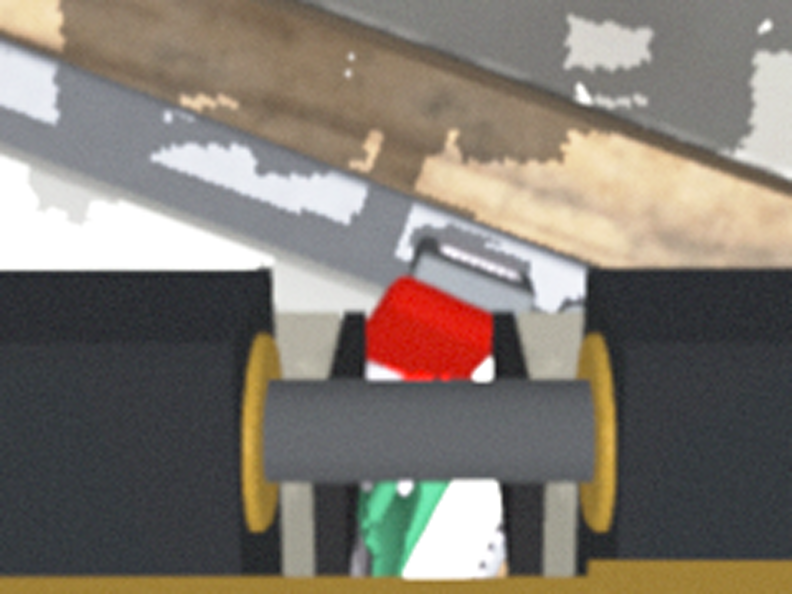

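Call:
jog_arm --pt "0 0 0 0" --pt "0 0 0 0" --pt "0 0 -8 0" --pt "0 0 -8 0" --pt "0 0 -6 0" --pt "-1 0 -4 0" --pt "-1 0 -4 0" --pt "-1 0 -4 0" --pt "-1 0 -4 0" --pt "-1 0 -4 0"

```text
clock: 56.58
tool_pos: [0.435, -0.1134, 0.0727]
orientation: [-180.0, 0.0, -160.0]
force: [-0.5, -0.1, 2.8]
opening: 0.0003
```

Call:
jog_arm --pt "-1 0 -3 0" --pt "-1 0 -3 0" --pt "-0.5 0 -3 0" --pt "0 0 -2 0" --pt "0 0 -2 0" --pt "0 0 -1 0" --pt "0 0 -1 0" --pt "0 0 -1 0" --pt "0 0 0 0" --pt "0 0 0 0"

```text
clock: 57.42
tool_pos: [0.4308, -0.1149, 0.0568]
orientation: [-179.9, -0.2, -160.0]
force: [-4.4, -10.4, 4.1]
opening: 0.0003
```

Run:
```python
from m import *
o=get_obs();print(o["tool_pos"],o["orientation"],o["force"],o["moment"])
s=snap("scene","scene25.png");cv2.imwrite('pics/s25z.png',cv2.resize(s["image"][160:290,290:430,::-1],None,fx=5.5,fy=4.5,interpolation=2))
s=snap("wrist","w25.png")
s=snap("top","top25.png")
```

```text
[ 0.4308 -0.1149  0.0568] [-179.9464   -0.1713 -160.0015] [ -4.3539 -10.4168   4.1158] [-2.7808  1.0852  0.3977]
```

View pics/s25z.png

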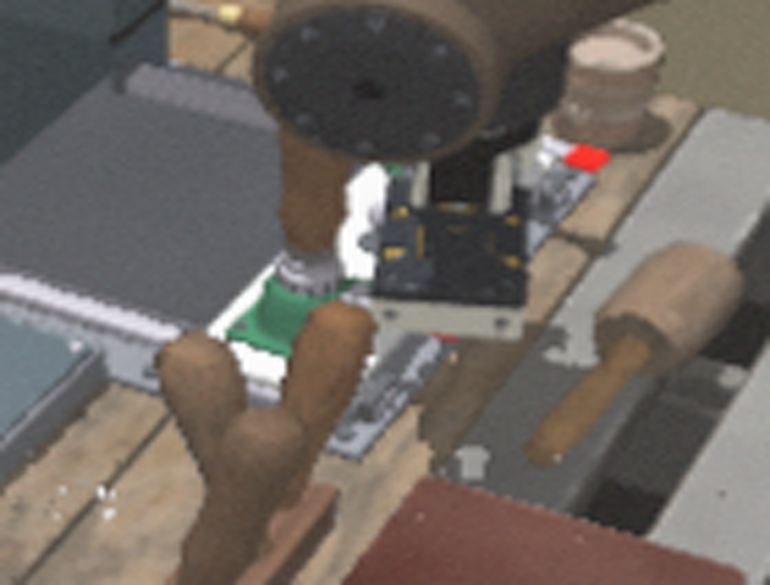

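View pics/w25.png

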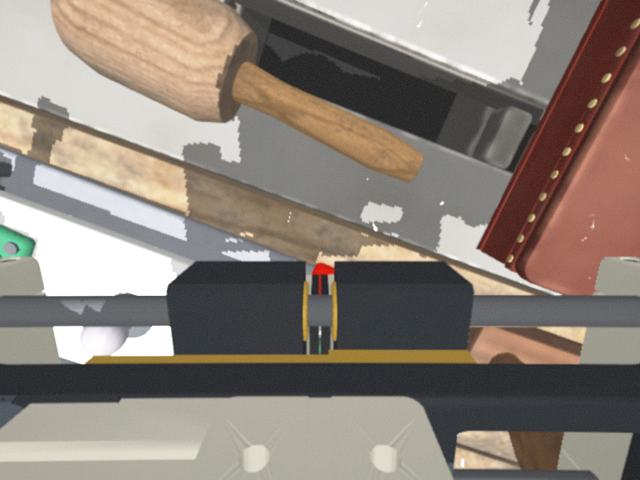

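The gripper body's +y end is touching the front block's leaning handle at about 10 N. I'll back up and shift to −y; the fingers still cover the pad from there.

Call:
jog_arm --pt "0 -2 3 0" --pt "0 -3 5 0" --pt "0 -3 5 0" --pt "0 -1 0 0" --pt "0 0 -2 0" --pt "0 0 -3 0" --pt "0 0 -4 0" --pt "0 0 -3 0" --pt "0 0 -1 0" --pt "0 0 0 0"

```text
clock: 58.4
tool_pos: [0.432, -0.1223, 0.0564]
orientation: [180.0, -0.1, -160.0]
force: [0.7, 0.3, 0.5]
opening: 0.0006
```

Call:
jog_arm --pt "0 0 -0.5 0" --pt "0 0 -0.5 0" --pt "0 0 -0.5 0" --pt "0 0 -0.5 0" --pt "0 0 -0.5 0" --pt "0 0 0 0" --pt "0 0 0 0" --pt "0 0 0 0" --pt "0 0 0 0" --pt "0 0 0 0"

```text
clock: 59.23
tool_pos: [0.4321, -0.1224, 0.0549]
orientation: [-180.0, -0.0, -160.0]
force: [-4.0, 0.6, 8.1]
opening: 0.0006
```

Call:
jog_arm --pt "-1 0 5 0" --pt "0 0 15 0" --pt "0 0 25 0" --pt "0 0 35 0" --pt "0 0 40 0" --pt "0 0 40 0" --pt "0 0 40 0" --pt "0 0 30 0" --pt "0 0 20 0" --pt "0 0 10 0"

```text
clock: 60.07
tool_pos: [0.4323, -0.1226, 0.318]
orientation: [-179.9, 0.3, -160.0]
force: [1.3, -0.0, 0.2]
opening: 0.0003
```

Call:
jog_arm --pt "0 20 10 0" --pt "0 30 0 0" --pt "5 38 0 0" --pt "8 38 0 0" --pt "8 38 0 0" --pt "10 38 0 0" --pt "12 38 0 0" --pt "15 36 0 0" --pt "18 30 0 0" --pt "20 20 0 0" --fingers 60

```text
clock: 60.9
tool_pos: [0.5272, 0.2065, 0.3234]
orientation: [180.0, -0.1, -159.9]
force: [0.3, -0.1, 0.7]
opening: 0.058
```

Run:
```python
from m import *
o=get_obs();print(o["tool_pos"],o["orientation"],o["force"])
s=snap("scene","scene26.png");cv2.imwrite('pics/s26z.png',cv2.resize(s["image"][150:280,300:430,::-1],None,fx=6,fy=4.5,interpolation=2))
s=snap("top","top26.png");cv2.imwrite('pics/t26z.png',cv2.resize(s["image"][180:310,180:480,::-1],None,fx=2.6,fy=2.6,interpolation=2))
```

```text
[0.5272 0.2065 0.3234] [ 179.9878   -0.0668 -159.9054] [ 0.291  -0.0909  0.7339]
```

View pics/s26z.png

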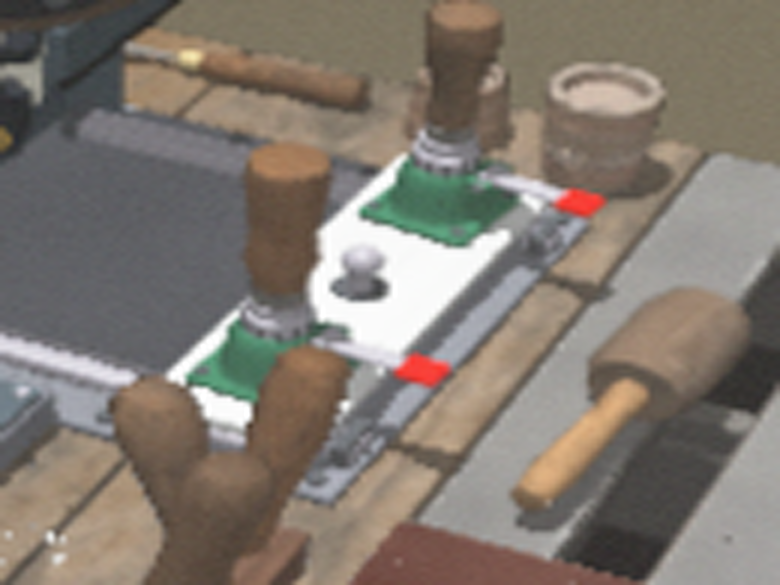

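View pics/t26z.png

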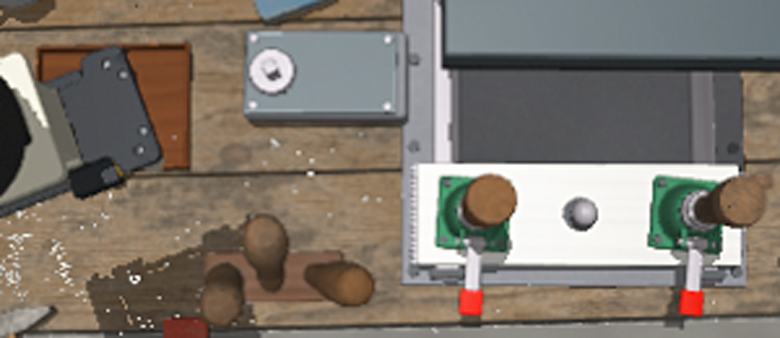

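Run:
```python
from m import *
s=snap("top")
im=s["image"]
for u in((350,125),(349,205),(351,115)):print(onz(s,u,.325))
cv2.imwrite('pics/t27.png',cv2.resize(im[90:220,260:420,::-1],None,fx=4.8,fy=4.5,interpolation=2))
```

```text
[ 0.7685 -0.083   0.325 ]
[ 0.6073 -0.0757  0.325 ]
[ 0.7894 -0.0857  0.325 ]
```

View pics/t27.png

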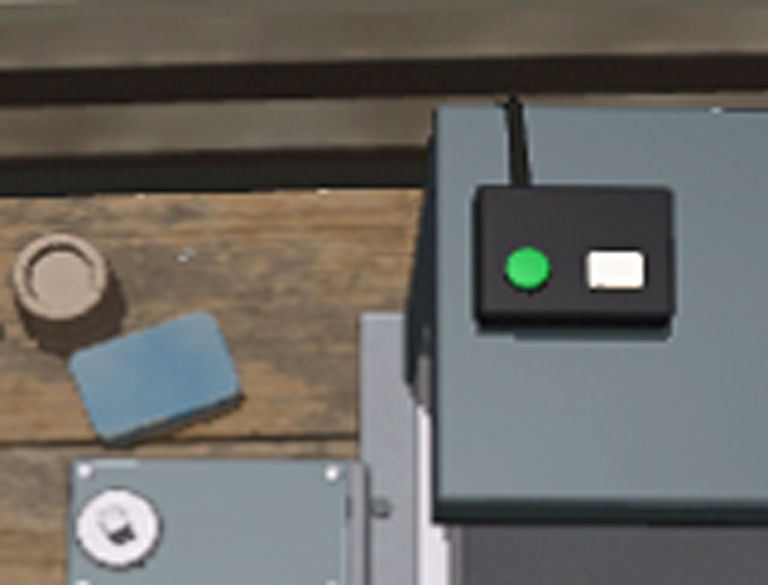

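Call:
jog_arm --pt "10 3 -5 -2.5" --pt "12 3 -10 -2.5" --pt "12 3 -10 -2.5" --pt "12 3 -10 -2.5" --pt "10 2 -10 -2.5" --pt "8 2 -10 -2.5" --pt "4 2 -10 -2.5" --pt "0 0 -5 -2.5" --pt "0 0 0 -2.5" --pt "0 0 0 -2.5"

```text
clock: 61.88
tool_pos: [0.5945, 0.2206, 0.2534]
orientation: [-179.9, -0.1, 174.8]
force: [0.1, -0.1, 0.1]
opening: 0.06
```

Run:
```python
from m import *
s=snap("wrist","w30.png");o=get_obs();print(o["tool_pos"],o["orientation"],o["opening"],o["joint_pos"])
```

```text
[0.5947 0.2206 0.2538] [-179.9625   -0.0593  174.6353] 0.059678878834193205 [  37.9493   14.9808    0.868    -0.0138  -75.9561 -133.3107]
```

View pics/w30.png

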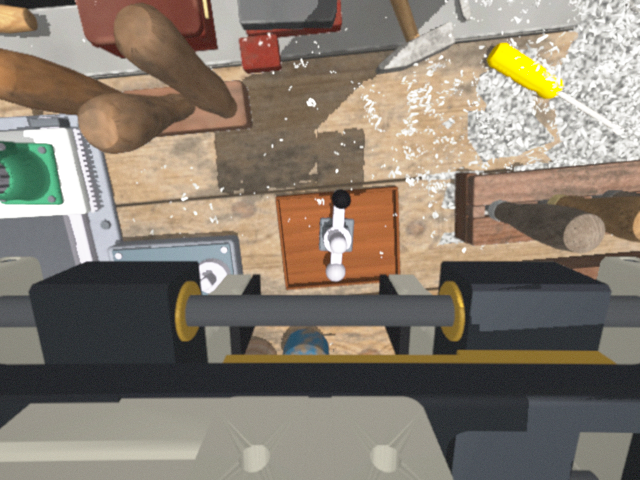

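Run:
```python
import cv2
im=cv2.imread('pics/w30.png');cv2.imwrite('pics/w30z.png',cv2.resize(im[180:295,270:410],None,fx=5.5,fy=5,interpolation=2))
```

```text
(no output)
```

View pics/w30z.png

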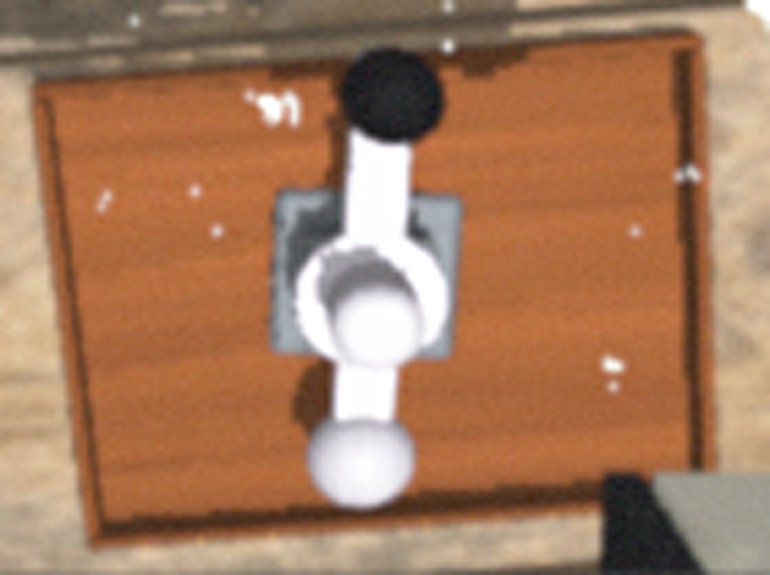

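Run:
```python
from m import *
s=snap("wrist");t=snap("top")
g=lambda x,y:(270+x/5.5,180+y/5)
P=np.array([onz(s,g(*p),.010) for p in((278,188),(463,197),(452,357),(270,352))]);print(P,P.mean(0))
for i in range(4):
    e=P[(i+1)%4]-P[i];print(np.hypot(*e[:2]),np.degrees(np.arctan2(e[1],e[0]))%90)
b=onz(s,g(376,325),.07);k=onz(s,g(393,93),.084);c=onz(s,g(361,455),.055)
print("boss",b,"knob",k,"cw",c)
for a,e in((k,b),(k,c)):
    d=a-e;print(np.degrees(np.arctan2(d[1],d[0])),np.hypot(*d[:2]))
T=np.array([onz(s,g(*p),.016) for p in((35,85),(702,37),(715,480),(92,545))]);print("tray",T,T.mean(0))
```

```text
[[0.6054 0.2224 0.01  ]
 [0.6121 0.2669 0.01  ]
 [0.6561 0.2611 0.01  ]
 [0.6504 0.2161 0.01  ]] [0.631  0.2416 0.01  ]
0.04503611340615715 81.48703228901302
0.0444105916571935 82.51534839803277
0.04534493038504697 82.80381620424312
0.0454482268161818 82.11760566739002
boss [0.6297 0.241  0.07  ] knob [0.5741 0.2481 0.084 ] cw [0.6666 0.2354 0.055 ]
172.7085120514329 0.055995772179259475
172.19031823925818 0.09337152612904606
tray [[0.5721 0.1679 0.016 ]
 [0.5747 0.3248 0.016 ]
 [0.6956 0.3236 0.016 ]
 [0.6999 0.1662 0.016 ]] [0.6356 0.2457 0.016 ]
```

Run:
```python
from m import *
c=snap("scene");t=snap("top")
print(onz(c,(252.9,291.8),.07),onz(t,(220.2,220.5),.07),tri([(c,(252.9,291.8)),(t,(220.2,220.5))]))
a=cv2.imread('pics/top26.png');
for f in('top0','top20'):
    a=cv2.imread(f'pics/{f}.png');cv2.imwrite(f'pics/{f}c.png',cv2.resize(a[190:250,190:300],None,fx=7,fy=7,interpolation=2))
a=cv2.imread('pics/scene20.png')
```

```text
[0.6257 0.2408 0.07  ] [0.6264 0.2352 0.07  ] [0.628  0.2369 0.0643][ WARN:0@3.855] global loadsave.cpp:275 findDecoder imread_('pics/scene20.png'): can't open/read file: check file path/integrity
```

View pics/top20c.png

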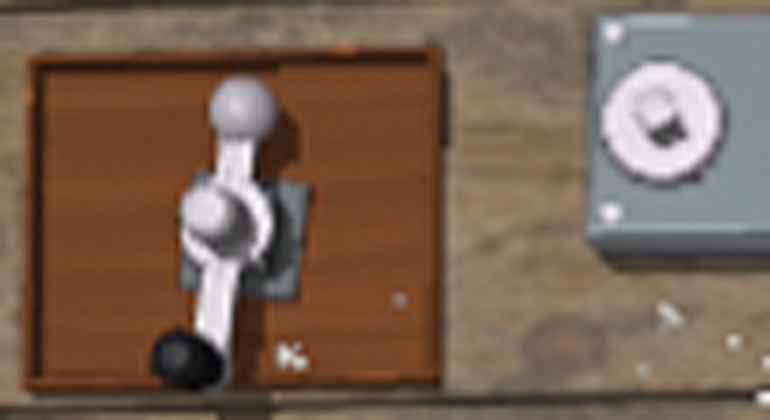

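```bash
python3 - <<'E'
from m import *
t=snap("top")
g=lambda x,y:(190+x/7,190+y/7)
print(onz(t,g(210,213),.07),onz(t,g(246,237),.010))
print("seat",onz(t,g(662,122),.05),"tip",onz(t,g(655,104),.0735))
E
python3 - <<'E'
import cv2
a=cv2.imread('pics/w30.png')
cv2.imwrite('pics/w30s.png',cv2.resize(a[225:300,100:260],None,fx=5,fy=6,interpolation=2))
E
```

```text
[0.6266 0.2357 0.07  ] [0.627  0.2364 0.01  ]
seat [0.6594 0.0733 0.05  ] tip [0.6614 0.0736 0.0735]
```

View pics/w30s.png

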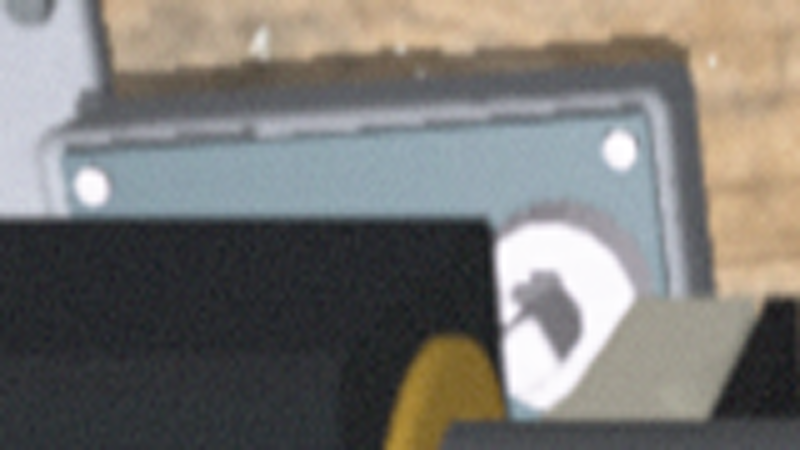

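Call:
jog_arm --pt "2 -10 0 0" --pt "3 -20 0 0" --pt "3 -25 0 0" --pt "3 -25 -5 0" --pt "3 -25 -10 0" --pt "3 -20 -10 0" --pt "3 -12 -10 0" --pt "0 -6 -10 0" --pt "0 0 -5 0" --pt "0 0 0 0"

```text
clock: 63.02
tool_pos: [0.6145, 0.0786, 0.2028]
orientation: [-180.0, -0.1, 174.9]
force: [0.8, -1.1, 0.1]
opening: 0.06
```

Run:
```python
from m import *
s=snap("wrist","w31.png");o=get_obs();print(o["tool_pos"],o["orientation"],o["opening"])
u=proj(s,(.6605,.0733,.0735))[0];print(u)
x,y=u.astype(int);cv2.imwrite('pics/w31z.png',cv2.resize(s["image"][y-40:y+40,x-50:x+50,::-1],None,fx=7,fy=7,interpolation=2));print(x-50,y-40)
```

```text
[0.615  0.079  0.2038] [-179.9698   -0.0595  174.9949] 0.05995413898013822
[317.0002 270.9298]
267 230
```

View pics/w31z.png

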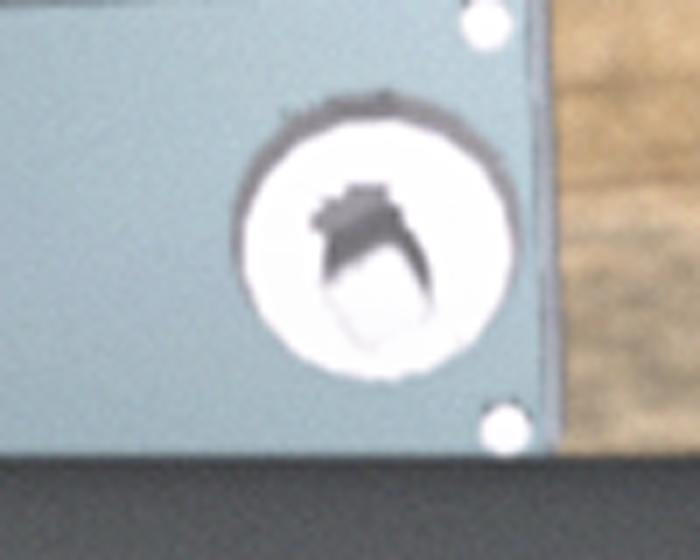

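Run:
```python
from m import *
a=cv2.imread('pics/w31.png')[250:285,305:345].astype(float)
a=np.clip((a-90)*1.55,0,255).mean(2).astype(np.uint8)
print(a.max(),a.min())
b=cv2.imread('pics/w31.png')[250:285,305:345].mean(2);b=np.clip((b-200)*5,0,255).astype(np.uint8)
v=np.hstack([cv2.resize(x,None,fx=10,fy=14,interpolation=cv2.INTER_CUBIC) for x in(a,b)]);cv2.imwrite('pics/w31s.png',v)
```

```text
255 40
```

View pics/w31s.png

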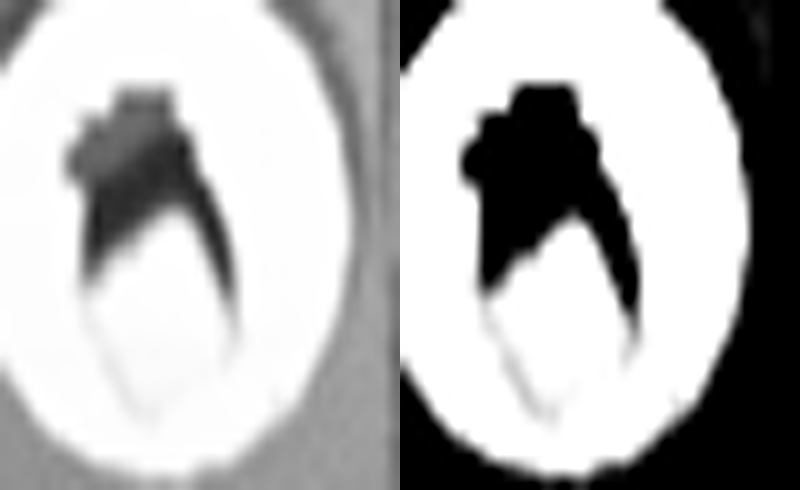

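Run:
```python
from m import *
s=snap("wrist")
P=np.array([onz(s,p,.0735) for p in((313.5,270.4),(322.8,265),(328.8,273.9),(320,280))]);print(P.mean(0))
for i in range(4):
    e=P[(i+1)%4]-P[i];print(np.hypot(*e[:2]),np.degrees(np.arctan2(e[1],e[0]))%90)
# seat circle from crop w31z centre (380,248) 
print(onz(s,(267+379/7,230+248/7),.05), get_obs()["tool_pos"])
```

```text
[0.6634 0.078  0.0735]
0.011188476271680655 26.312860175054396
0.011451103397352872 27.795270531788525
0.01126365451763372 31.272939089977008
0.012423933830078311 27.526954534626384
[0.6636 0.078  0.05  ] [0.6154 0.0794 0.2045]
```

Call:
jog_arm --pt "1 15 0 0" --pt "2 25 0 0" --pt "2 28 0 0" --pt "2 28 0 0" --pt "2 25 -10 0" --pt "2 20 -15 0" --pt "1 12 -20 0" --pt "0 5 -20 0" --pt "0 0 -20 0" --pt "0 0 -15 0"

```text
clock: 63.95
tool_pos: [0.6261, 0.238, 0.1018]
orientation: [-179.9, -0.1, 175.1]
force: [-0.2, -0.6, -0.1]
opening: 0.0594
```

Run:
```python
from m import *
s=snap("wrist","w32.png");o=get_obs();print(o["tool_pos"],o["orientation"],o["opening"])
```

```text
[0.6247 0.237  0.0988] [-179.8226   -0.3099  175.0118] 0.06016436811341502
```

View pics/w32.png

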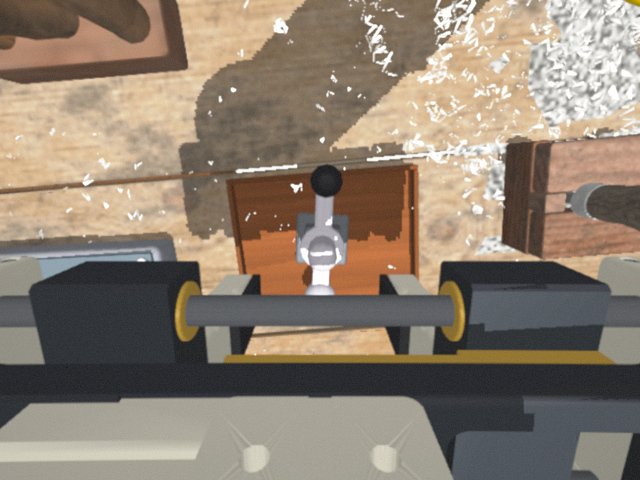

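Run:
```python
from m import *
a=cv2.imread('pics/w32.png');cv2.imwrite('pics/w32z.png',cv2.resize(a[150:300,230:420],None,fx=4.2,fy=4,interpolation=2))
```

```text
(no output)
```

View pics/w32z.png

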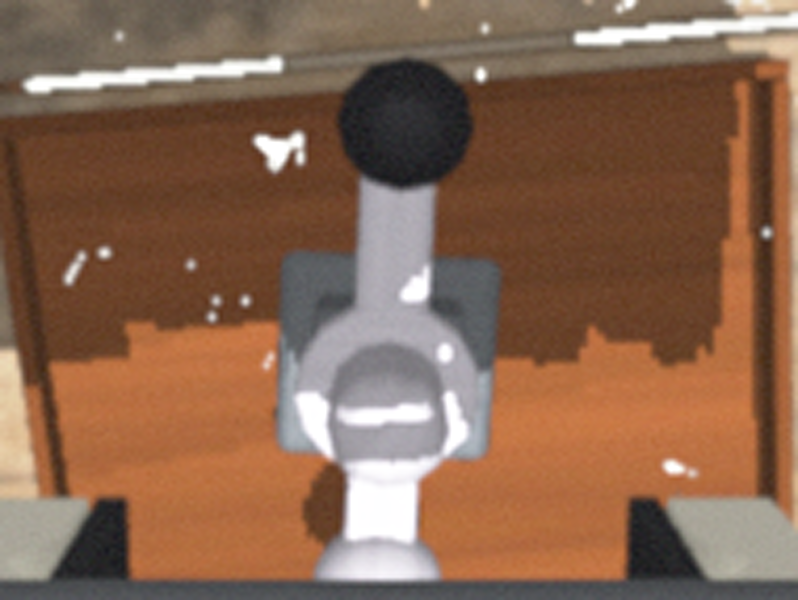

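Call:
jog_arm --pt "0.5 0 -8 0" --pt "0.5 0 -14 0" --pt "0 0 -16 0" --pt "0 0 -15 0" --pt "0 0 -12 0" --pt "0 0 -9 0" --pt "0 0 -6 0" --pt "0 0 -3 0" --pt "0 0 -1 0" --pt "0 0 0 0"

```text
clock: 64.83
tool_pos: [0.6286, 0.2368, 0.0208]
orientation: [180.0, 0.0, 175.0]
force: [0.7, -0.2, 0.1]
opening: 0.0598
```

Call:
jog_arm --pt "0 0 0 0" --pt "0 0 0 0" --pt "0 0 0 0" --pt "0 0 0 0" --pt "0 0 0 0" --pt "0 0 0 0" --pt "0 0 0 0" --pt "0 0 0 0" --pt "0 0 0 0" --pt "0 0 0 0" --fingers 0

```text
clock: 65.67
tool_pos: [0.6286, 0.2368, 0.0206]
orientation: [180.0, 0.0, 175.0]
force: [1.0, 1.2, 0.6]
opening: 0.0203
```

Call:
jog_arm --pt "0 0 0 0" --pt "0 0 -3 0" --pt "0 0 -3 0" --pt "0 0 -2 0" --pt "0 0 0 0" --pt "0 0 0 0" --pt "0 0 0 0" --pt "0 0 0 0" --pt "0 0 0 0" --pt "0 0 0 0" --fingers 35

```text
clock: 66.5
tool_pos: [0.6284, 0.2366, 0.0126]
orientation: [180.0, 0.0, 175.0]
force: [0.1, -0.3, -0.2]
opening: 0.035
```

Call:
jog_arm --pt "0 0 0 0" --pt "0 0 0 0" --pt "0 0 0 0" --pt "0 0 0 0" --pt "0 0 0 0" --pt "0 0 0 0" --pt "0 0 0 0" --pt "0 0 0 0" --pt "0 0 0 0" --pt "0 0 0 0" --fingers 0

```text
clock: 67.33
tool_pos: [0.6285, 0.2367, 0.0126]
orientation: [180.0, 0.0, 175.0]
force: [0.8, 1.7, 1.4]
opening: 0.0209
```

Call:
jog_arm --pt "0 0 5 0" --pt "0 0 10 0" --pt "0 0 15 0" --pt "0 0 18 0" --pt "0 0 18 0" --pt "0 0 18 0" --pt "0 0 18 0" --pt "0 0 15 0" --pt "0 0 10 0" --pt "0 0 5 0"

```text
clock: 68.17
tool_pos: [0.6287, 0.2367, 0.1466]
orientation: [179.9, 0.1, 175.0]
force: [-0.5, 0.3, -2.2]
opening: 0.0207
```

Run:
```python
from m import *
s=snap("wrist","w33.png");o=get_obs();print(o["tool_pos"],o["orientation"],o["opening"],o["force"])
cv2.imwrite('pics/w33z.png',cv2.resize(s["image"][150:300,230:420,::-1],None,fx=4.2,fy=4,interpolation=2))
s=snap("scene","scene33.png");cv2.imwrite('pics/s33z.png',cv2.resize(s["image"][220:330,190:330,::-1],None,fx=5,fy=5,interpolation=2))
```

```text
[0.6288 0.2367 0.1466] [179.9289   0.1023 174.9738] 0.021062165500690847 [-0.7924  0.5    -1.1128]
```

View pics/w33z.png

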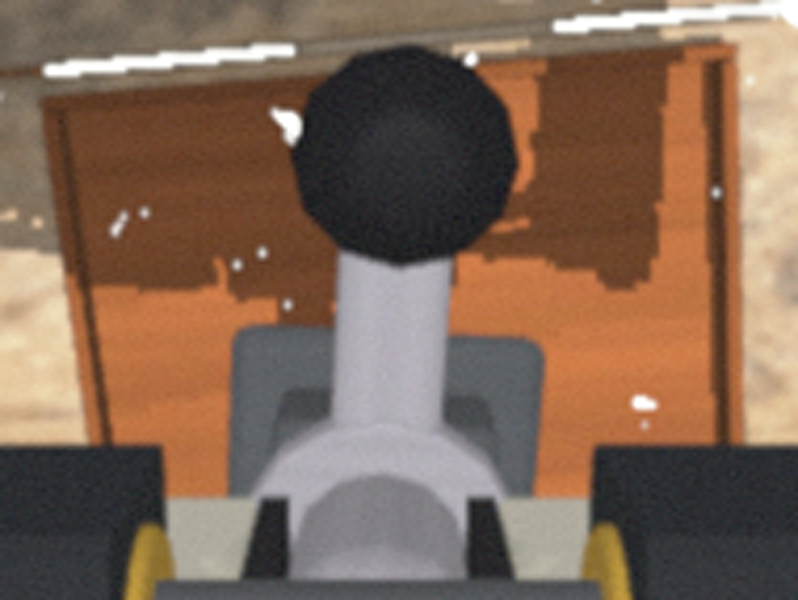

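View pics/s33z.png

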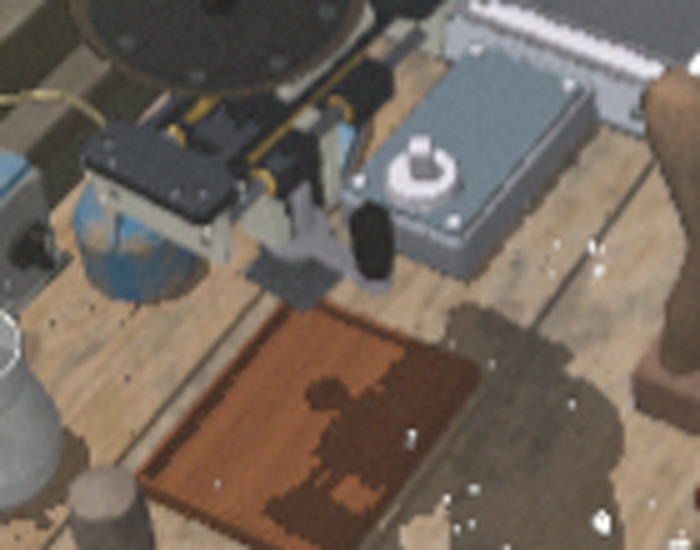

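Call:
jog_arm --pt "3 -10 0 2" --pt "3 -20 0 4" --pt "4 -24 0 4.5" --pt "4 -25 0 4.5" --pt "4 -25 0 4.5" --pt "4 -23 0 4.5" --pt "4 -18 0 4.5" --pt "3 -11 0 4" --pt "2 -6 0 3.3" --pt "0.5 -1.4 0 0"

```text
clock: 69.1
tool_pos: [0.6592, 0.0716, 0.1429]
orientation: [180.0, -0.1, -149.2]
force: [-0.5, -0.0, -2.4]
opening: 0.0208
```

Call:
jog_arm --pt "0 0 -5 0" --pt "0 0 -8 0" --pt "0 0 -10 0" --pt "0 0 -10 0" --pt "0 0 -8 0" --pt "0 0 -6 0" --pt "0 0 -2 0" --pt "0 0 0 0" --pt "0 0 0 0" --pt "0 0 0 0"

```text
clock: 69.93
tool_pos: [0.6602, 0.0733, 0.096]
orientation: [-180.0, 0.1, -149.2]
force: [-0.5, 0.0, -2.3]
opening: 0.0211
```

Run:
```python
from m import *
s=snap("wrist","w34.png");o=get_obs();print(o["tool_pos"],o["orientation"],o["opening"],o["force"])
s=snap("scene","scene34.png");cv2.imwrite('pics/s34z.png',cv2.resize(s["image"][200:290,230:350,::-1],None,fx=6,fy=6,interpolation=2))
s=snap("top");cv2.imwrite('pics/t34z.png',cv2.resize(s["image"][170:250,240:340,::-1],None,fx=7,fy=7,interpolation=2))
```

```text
[0.6602 0.0733 0.0961] [-179.9843    0.0618 -149.2253] 0.020900637506591352 [ 0.3321 -0.1641 -2.4493]
```

View pics/w34.png

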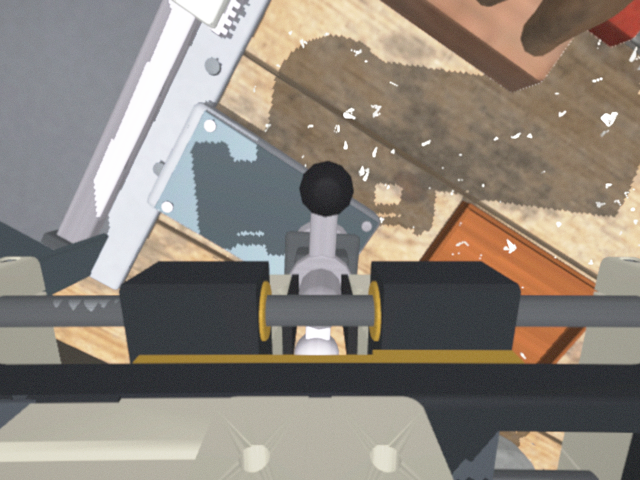

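View pics/s34z.png

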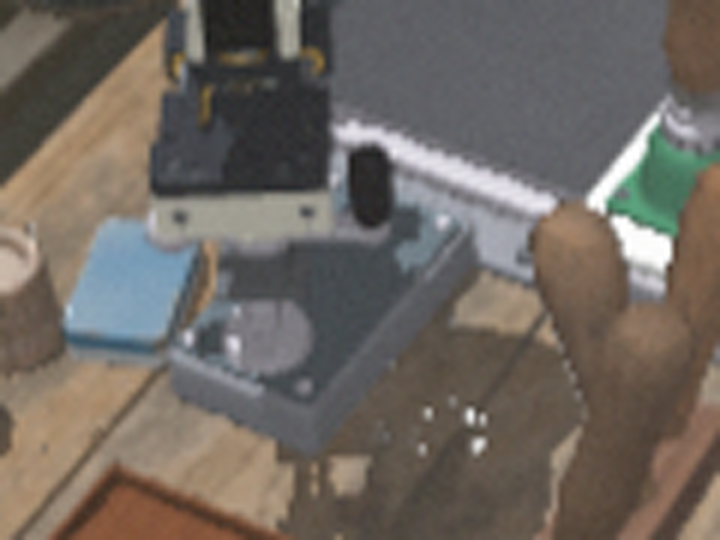

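Run:
```python
from m import *
s=snap("scene")
f=lambda P:(proj(s,P)[0]-[230,200])*6
print("seat",f((.6602,.0733,.05)),"hub",f((.6602,.0733,.0875)),"knobtop",f((.6602-.0486,.0733-.0258,.0875+.081)),"knobbot",f((.6602-.0486,.0733-.0258,.0875+.035)))
```

```text
seat [268.0499 322.0543] hub [262.9169 269.2404] knobtop [367.2649 147.3926] knobbot [371.3165 217.5141]
```

View pics/t34z.png

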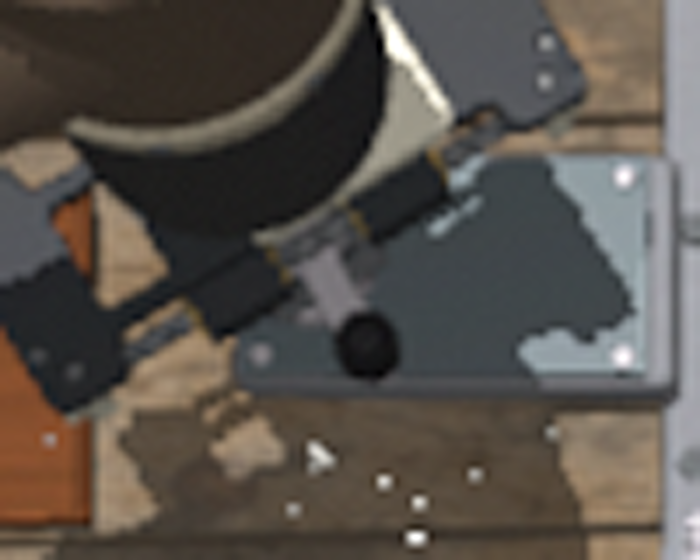

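Run:
```python
from m import *
s=snap("scene","scene35.png");t=snap("top")
print("seat scene",onz(s,(275,255.8),.05),onz(s,(274.6,255),.05))
a=cv2.imread('pics/scene33.png');cv2.imwrite('pics/s33y.png',cv2.resize(a[235:275,255:300],None,fx=14,fy=14,interpolation=2))
a=cv2.imread('pics/top20.png');cv2.imwrite('pics/t20y.png',cv2.resize(a[190:225,265:305],None,fx=14,fy=14,interpolation=2))
```

```text
seat scene [0.6547 0.0804 0.05  ] [0.6575 0.0781 0.05  ]
```

View pics/s33y.png

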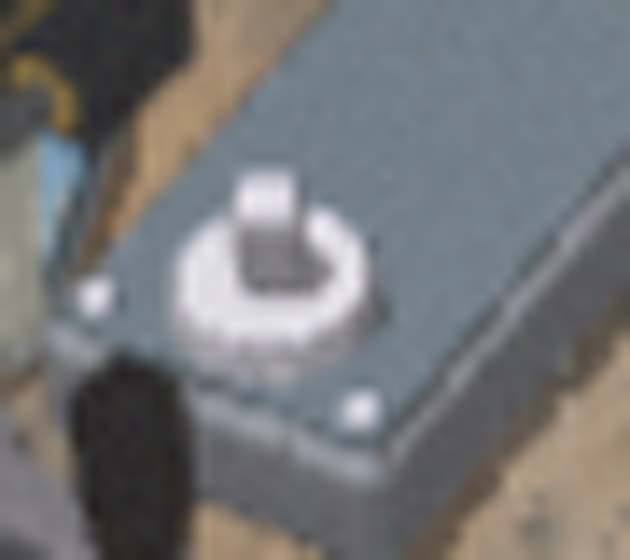

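View pics/t20y.png

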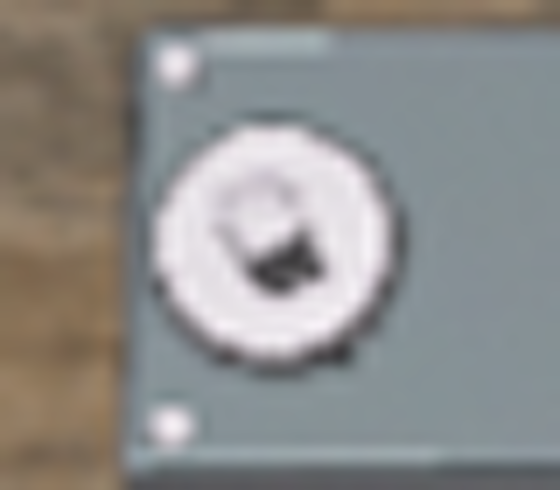

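Run:
```python
from m import *
s=snap("scene");t=snap("top")
print(onz(s,(274.4,254.4),.05),onz(s,(274,248.9),.0735),tri([(s,(274.4,254.4)),(t,(284.4,207.1))]))
print(onz(t,(284.4,207.1),.05),onz(t,(283.9,204.6),.0735),tri([(s,(274,248.9)),(t,(283.9,204.6))]))
# check crank held: knob in top/scene vs expectation ; ball stud truth
for P in ((.5147,-.1204,.0),(.5076,-.3303,.0)):pass
```

```text
[0.6593 0.0763 0.05  ] [0.659  0.076  0.0735] [0.6609 0.074  0.0472]
[0.6602 0.0737 0.05  ] [0.6621 0.0728 0.0735] [0.6622 0.0729 0.0694]
```

Call:
jog_arm --pt "0 0.8 -3 0" --pt "0 0 -3 0" --pt "0 0 -3 0" --pt "0 0 -2 0" --pt "0 0 -2 0" --pt "0 0 -2 0" --pt "0 0 -1 0" --pt "0 0 0 0" --pt "0 0 0 0" --pt "0 0 0 0"

```text
clock: 71.17
tool_pos: [0.6599, 0.074, 0.0796]
orientation: [-180.0, 0.0, -149.2]
force: [0.3, 0.4, -3.1]
opening: 0.0211
```

Call:
jog_arm --pt "0 0 -1 0" --pt "0 0 -1 0" --pt "0 0 -1 0" --pt "0 0 -1 0" --pt "0 0 0 0" --pt "0 0 0 0" --pt "0 0 0 0" --pt "0 0 0 0" --pt "0 0 0 0" --pt "0 0 0 0"

```text
clock: 72.0
tool_pos: [0.6599, 0.074, 0.0755]
orientation: [-180.0, 0.0, -149.2]
force: [0.6, 0.2, -3.3]
opening: 0.021
```

Call:
jog_arm --pt "0 0 -1 0" --pt "0 0 -2 0" --pt "0 0 -2 0" --pt "0 0 -2 0" --pt "0 0 -2 0" --pt "0 0 -2 0" --pt "0 0 -2 0" --pt "0 0 -1 0" --pt "0 0 0 0" --pt "0 0 0 0"

```text
clock: 72.83
tool_pos: [0.6598, 0.0741, 0.0613]
orientation: [180.0, 0.0, -149.2]
force: [1.8, 1.0, -2.4]
opening: 0.0212
```

Call:
jog_arm --pt "0 0 -1 0" --pt "0 0 -1 0" --pt "0 0 -0.5 0" --pt "0 0 -0.5 0" --pt "0 0 -0.5 0" --pt "0 0 0 0" --pt "0 0 0 0" --pt "0 0 0 0" --pt "0 0 0 0" --pt "0 0 0 0"

```text
clock: 73.67
tool_pos: [0.6602, 0.0742, 0.0585]
orientation: [-180.0, 0.1, -149.2]
force: [1.4, 2.9, 4.7]
opening: 0.021
```

Run:
```python
from m import *
o=get_obs();print(o["tool_pos"],o["orientation"],o["opening"],o["force"],o["moment"])
s=snap("scene");cv2.imwrite('pics/s36z.png',cv2.resize(s["image"][200:290,230:350,::-1],None,fx=6,fy=6,interpolation=2))
```

```text
[0.6602 0.0742 0.0585] [-179.9853    0.0564 -149.2159] 0.021031084809939968 [1.3986 2.8705 4.6968] [ 0.8961 -0.1471 -0.0848]
```

View pics/s36z.png

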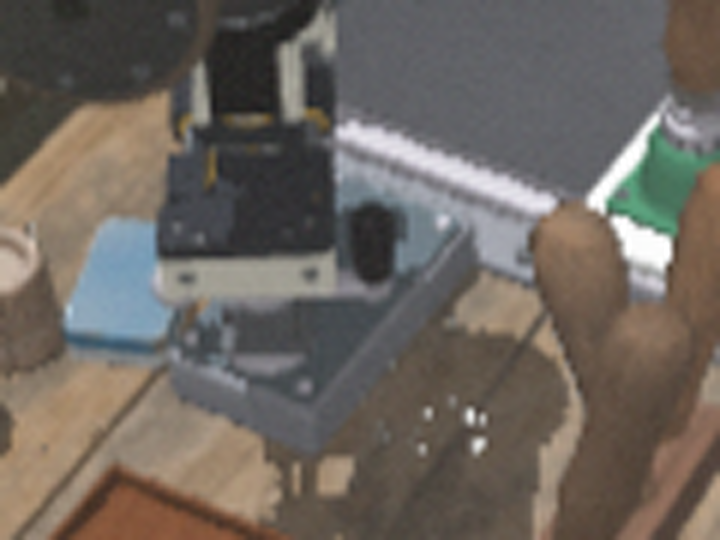

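Call:
jog_arm --pt "0 0 0 0" --pt "0 0 0 0" --pt "0 0 0 0" --pt "0 0 0 0" --pt "0 0 5 0" --pt "0 0 12 0" --pt "0 0 16 0" --pt "0 0 16 0" --pt "0 0 14 0" --pt "0 0 8 0" --fingers 45

```text
clock: 74.55
tool_pos: [0.6609, 0.0741, 0.1321]
orientation: [-179.9, 0.2, -149.2]
force: [0.1, 0.3, 0.3]
opening: 0.0452
```

Call:
jog_arm --pt "-6 -3 0 4" --pt "-8 -4 0 5" --pt "-8 -4 0 5" --pt "-8 -4 0 5" --pt "-8 -4 0 5" --pt "-6 -4 0 5" --pt "-4 -3 0 5" --pt "-0.5 0 0 5" --pt "0 0 0 0" --pt "0 0 0 0"

```text
clock: 75.38
tool_pos: [0.6114, 0.048, 0.1294]
orientation: [-180.0, 0.0, -110.4]
force: [-0.1, 0.4, 0.2]
opening: 0.045
```

Run:
```python
from m import *
s=snap("wrist","w37.png");o=get_obs();print(o["tool_pos"],o["orientation"],o["opening"],o["force"],o["joint_pos"])
s=snap("top");cv2.imwrite('pics/t37z.png',cv2.resize(s["image"][170:250,240:340,::-1],None,fx=7,fy=7,interpolation=2))
```

```text
[0.6114 0.048  0.1293] [-179.9857    0.0117 -110.4   ] 0.044950497948127034 [ 0.4773 -1.0198 -0.1671] [ 22.7162  17.4248 -12.3835   0.0014 -60.1732 -43.1169]
```

View pics/w37.png

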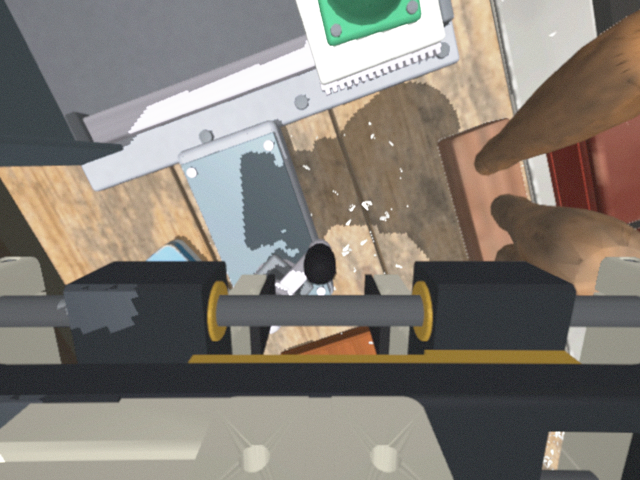

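Call:
jog_arm --pt "0 0 -8 0" --pt "0 0 -12 0" --pt "0 0 -14 0" --pt "0 0 -12 0" --pt "0 0 -10 0" --pt "0 0 -6 0" --pt "0 0 -3 0" --pt "0 0 -1 0" --pt "0 0 0 0" --pt "0 0 0 0"

```text
clock: 76.32
tool_pos: [0.6118, 0.0481, 0.0635]
orientation: [-180.0, 0.0, -110.2]
force: [-0.7, 0.2, -0.2]
opening: 0.0448
```

Call:
jog_arm --pt "0 0 0 0" --pt "0 0 0 0" --pt "0 0 0 0" --pt "0 0 0 0" --pt "0 0 0 0" --pt "0 0 0 0" --pt "0 0 0 0" --pt "0 0 0 0" --pt "0 0 0 0" --pt "0 0 0 0" --fingers 0

```text
clock: 77.15
tool_pos: [0.6114, 0.048, 0.0631]
orientation: [-180.0, 0.0, -110.2]
force: [-0.8, -0.1, 3.4]
opening: 0.0207
```

```bash
cat > circ.py <<'E'
import numpy as np,sys
c=np.array([.6602,.0742]);r=.055
a0=float(sys.argv[1]);step=[float(x) for x in sys.argv[2].split(',')]
p=np.array([float(sys.argv[3]),float(sys.argv[4])]) if len(sys.argv)>3 else c+r*np.array([np.cos(np.radians(a0)),np.sin(np.radians(a0))])
out=[]
for s in step:
    a0-=s;q=c+r*np.array([np.cos(np.radians(a0)),np.sin(np.radians(a0))])
    d=np.round((q-p)*1000,1);out.append([float(d[0]),float(d[1]),0,0]);p=p+d/1000
print(a0,out)
E
python3 circ.py 208.2 4,8,12,15,15,15,15,15,15,15 .6116 .048
python3 circ.py 79.2 15,15,15,15,15,15,15,15,15,15
```

```text
79.19999999999999 [[-1.6, 3.7, 0, 0], [-2.6, 7.2, 0, 0], [-2.1, 11.3, 0, 0], [0.9, 14.3, 0, 0], [4.5, 13.6, 0, 0], [7.9, 12.0, 0, 0], [10.7, 9.6, 0, 0], [12.8, 6.4, 0, 0], [14.1, 3.0, 0, 0], [14.3, -0.9, 0, 0]]
-70.8 [[13.6, -4.5, 0, 0], [12.0, -7.9, 0, 0], [9.6, -10.7, 0, 0], [6.4, -12.8, 0, 0], [2.9, -14.1, 0, 0], [-0.8, -14.3, 0, 0], [-4.5, -13.7, 0, 0], [-7.9, -12.0, 0, 0], [-10.7, -9.5, 0, 0], [-12.8, -6.5, 0, 0]]
```

Call:
jog_arm --pt "-1.6 3.7 0 0" --pt "-2.6 7.2 0 0" --pt "-2.1 11.3 0 0" --pt "0.9 14.3 0 0" --pt "4.5 13.6 0 0" --pt "7.9 12.0 0 0" --pt "10.7 9.6 0 0" --pt "12.8 6.4 0 0" --pt "14.1 3.0 0 0" --pt "14.3 -0.9 0 0"

```text
clock: 77.98
tool_pos: [0.6689, 0.129, 0.0627]
orientation: [179.9, -0.1, -110.2]
force: [-3.7, -2.5, 3.4]
opening: 0.0203
```

Run:
```python
from m import *
o=get_obs();print(o["tool_pos"],o["opening"],o["force"],o["moment"]);d=o["tool_pos"][:2]-[.6602,.0742];print(np.degrees(np.arctan2(d[1],d[0])),np.hypot(*d))
s=snap("top");cv2.imwrite('pics/t38z.png',cv2.resize(s["image"][150:310,240:480,::-1],None,fx=3.3,fy=3.3,interpolation=2))
```

```text
[0.6689 0.129  0.0627] 0.02030249332785176 [-3.6966 -2.53    3.3857] [-0.9364  1.9387  0.04  ]
80.99879750852362 0.05550996671372682
```

View pics/t38z.png

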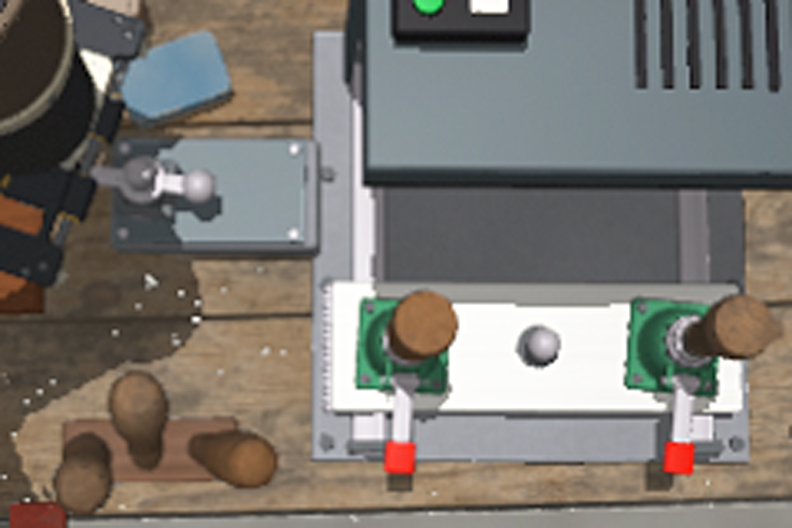

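The crank drives the slide and the forces are low. Next arcs.

Call:
jog_arm --pt "13.6 -4.5 0 0" --pt "12.0 -7.9 0 0" --pt "9.6 -10.7 0 0" --pt "6.4 -12.8 0 0" --pt "2.9 -14.1 0 0" --pt "-0.8 -14.3 0 0" --pt "-4.5 -13.7 0 0" --pt "-7.9 -12.0 0 0" --pt "-10.7 -9.5 0 0" --pt "-12.8 -6.5 0 0"

```text
clock: 78.87
tool_pos: [0.6771, 0.0204, 0.0629]
orientation: [-180.0, 0.0, -110.3]
force: [2.0, 6.6, -1.2]
opening: 0.0207
```

```bash
python3 - <<'E'
from m import *
o=get_obs();print(o["tool_pos"],o["opening"],o["force"],o["moment"]);d=o["tool_pos"][:2]-[.6602,.0742];print(np.degrees(np.arctan2(d[1],d[0])),np.hypot(*d))
E
python3 circ.py -70.8 15,15,15,15,15,15,15,15,15,15
python3 circ.py -220.8 15,15,15,15,15,15,15,15,15,15
python3 circ.py -370.8 15,15,15,15,15,15,15,15,15,15
```

```text
[0.6771 0.0204 0.0629] 0.020703385729631547 [ 1.9584  6.6028 -1.1637] [ 2.7185 -0.6133 -0.0213]
-72.51831208092872 0.05638555051331445
-220.8 [[-14.1, -2.9, 0, 0], [-14.3, 0.8, 0, 0], [-13.6, 4.5, 0, 0], [-12.0, 7.9, 0, 0], [-9.6, 10.7, 0, 0], [-6.4, 12.9, 0, 0], [-2.9, 14.0, 0, 0], [0.8, 14.3, 0, 0], [4.5, 13.7, 0, 0], [7.9, 12.0, 0, 0]]
-370.8 [[10.7, 9.6, 0, 0], [12.8, 6.4, 0, 0], [14.1, 2.9, 0, 0], [14.3, -0.8, 0, 0], [13.7, -4.5, 0, 0], [12.0, -7.9, 0, 0], [9.5, -10.7, 0, 0], [6.5, -12.9, 0, 0], [2.9, -14.0, 0, 0], [-0.8, -14.3, 0, 0]]
-520.8 [[-4.5, -13.6, 0, 0], [-7.9, -12.0, 0, 0], [-10.7, -9.6, 0, 0], [-12.8, -6.4, 0, 0], [-14.1, -2.9, 0, 0], [-14.3, 0.8, 0, 0], [-13.7, 4.5, 0, 0], [-12.0, 7.9, 0, 0], [-9.5, 10.7, 0, 0], [-6.5, 12.8, 0, 0]]
```

Call:
jog_arm --pt "-14.1 -2.9 0 0" --pt "-14.3 0.8 0 0" --pt "-13.6 4.5 0 0" --pt "-12.0 7.9 0 0" --pt "-9.6 10.7 0 0" --pt "-6.4 12.9 0 0" --pt "-2.9 14.0 0 0" --pt "0.8 14.3 0 0" --pt "4.5 13.7 0 0" --pt "7.9 12.0 0 0"

```text
clock: 79.7
tool_pos: [0.6167, 0.1079, 0.063]
orientation: [180.0, -0.1, -110.3]
force: [2.1, -6.4, 0.1]
opening: 0.0202
```

Call:
jog_arm --pt "10.7 9.6 0 0" --pt "12.8 6.4 0 0" --pt "14.1 2.9 0 0" --pt "14.3 -0.8 0 0" --pt "13.7 -4.5 0 0" --pt "12.0 -7.9 0 0" --pt "9.5 -10.7 0 0" --pt "6.5 -12.9 0 0" --pt "2.9 -14.0 0 0" --pt "-0.8 -14.3 0 0"

```text
clock: 80.53
tool_pos: [0.7148, 0.0629, 0.0635]
orientation: [-179.9, 0.1, -110.2]
force: [0.8, 2.7, 2.6]
opening: 0.0204
```

Call:
jog_arm --pt "-4.5 -13.6 0 0" --pt "-7.9 -12.0 0 0" --pt "-10.7 -9.6 0 0" --pt "-12.8 -6.4 0 0" --pt "-14.1 -2.9 0 0" --pt "-14.3 0.8 0 0" --pt "-13.7 4.5 0 0" --pt "-12.0 7.9 0 0" --pt "-9.5 10.7 0 0" --pt "-6.5 12.8 0 0"

```text
clock: 81.37
tool_pos: [0.6081, 0.0558, 0.0632]
orientation: [-179.8, 0.1, -110.3]
force: [13.1, 1.3, -8.3]
opening: 0.0207
```

Run:
```python
from m import *
o=get_obs();print(o["tool_pos"],o["opening"],o["force"],o["moment"]);d=o["tool_pos"][:2]-[.6602,.0742];print(np.degrees(np.arctan2(d[1],d[0])),np.hypot(*d))
s=snap("top");cv2.imwrite('pics/t39z.png',cv2.resize(s["image"][150:310,240:480,::-1],None,fx=3.3,fy=3.3,interpolation=2))
s=snap("scene");cv2.imwrite('pics/s39z.png',cv2.resize(s["image"][90:280,230:430,::-1],None,fx=4,fy=3.15,interpolation=2))
```

```text
[0.6081 0.0558 0.0632] 0.02065354057460278 [13.1261  1.2909 -8.3073] [ 0.4891 -5.1714 -0.0824]
-160.6048830163193 0.055283550098872
```

View pics/s39z.png

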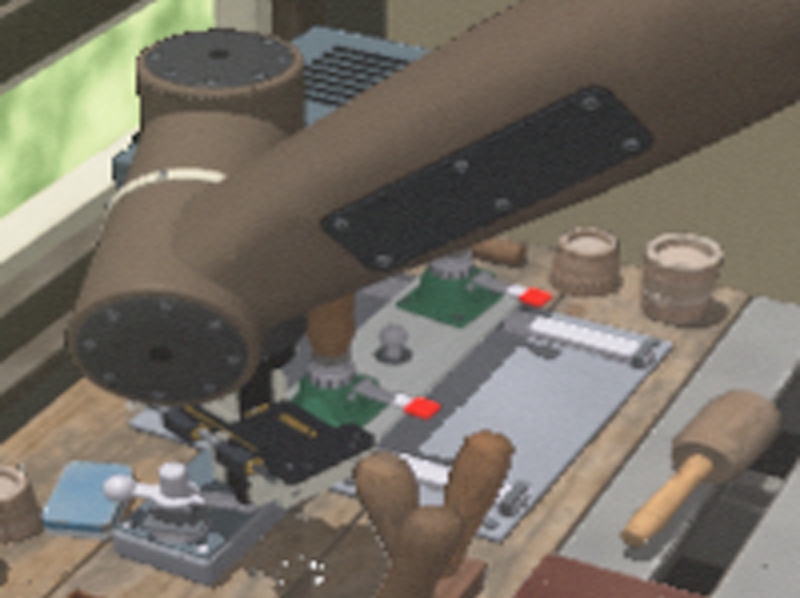

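View pics/t39z.png

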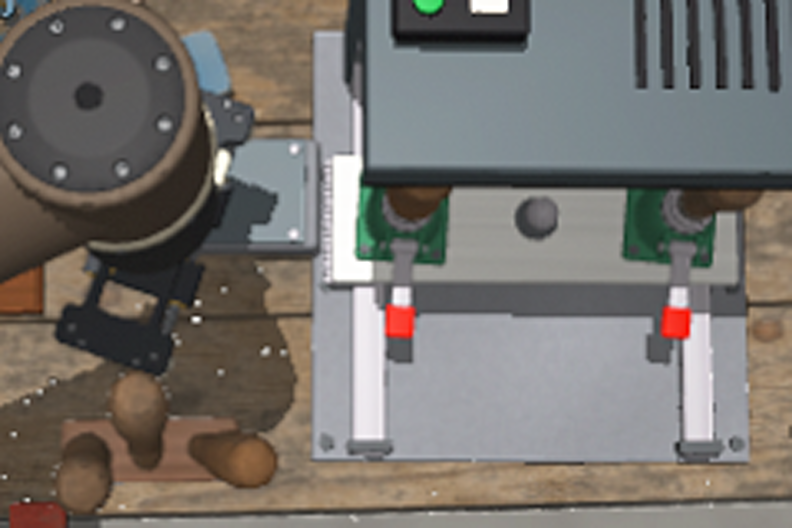

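Run:
```python
from m import *
t=snap("top")
for p in((138,398),(85,475),(255,460)):
    u=(240+p[0]/3.3,150+p[1]/3.3);print(onz(t,u,.2))
print(proj(t,[(.5,.1,.2)]))
a=t["image"][230:320,240:340,::-1];cv2.imwrite('pics/t40.png',cv2.resize(a,None,fx=7,fy=6.6,interpolation=2))
```

```text
[0.4903 0.0676 0.2   ]
[0.4403 0.1034 0.2   ]
[ 0.4477 -0.0088  0.2   ]
[[267.0027 266.4786]]
```

View pics/t40.png

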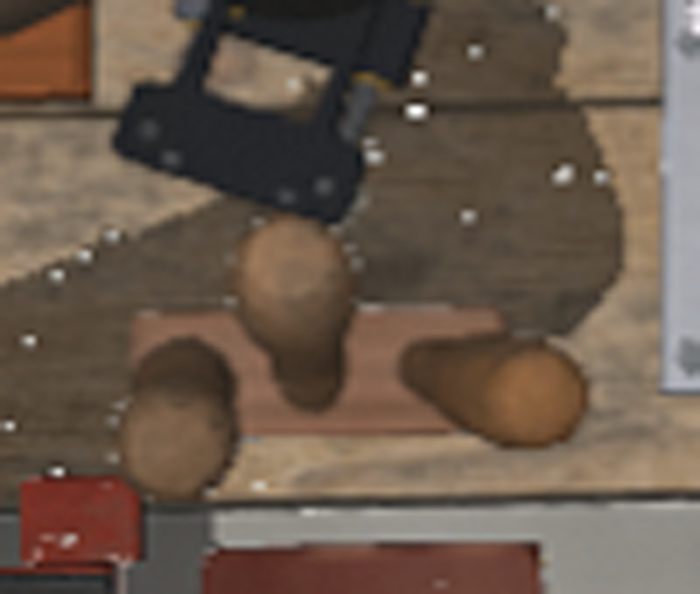

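```bash
python3 circ.py -520.8 0,0,0,8,15,15,15,15,15,15
python3 circ.py -633.8 15,15,15,15,15,15,15,15,15,10
```

```text
-618.8 [[0.0, 0.0, 0, 0], [0.0, 0.0, 0, 0], [0.0, 0.0, 0, 0], [-2.0, 7.4, 0, 0], [-0.9, 14.3, 0, 0], [2.8, 14.1, 0, 0], [6.3, 12.9, 0, 0], [9.5, 10.8, 0, 0], [12.0, 7.9, 0, 0], [13.6, 4.6, 0, 0]]
-778.8 [[14.1, -2.8, 0, 0], [12.9, -6.4, 0, 0], [10.7, -9.5, 0, 0], [8.0, -11.9, 0, 0], [4.6, -13.6, 0, 0], [0.9, -14.3, 0, 0], [-2.8, -14.1, 0, 0], [-6.3, -12.9, 0, 0], [-9.5, -10.8, 0, 0], [-7.8, -5.6, 0, 0]]
```

Call:
jog_arm --pt "0 0 0 -6" --pt "0 0 0 -7" --pt "0 0 0 -7" --pt "-2.0 7.4 0 -5" --pt "-0.9 14.3 0 0" --pt "2.8 14.1 0 0" --pt "6.3 12.9 0 0" --pt "9.5 10.8 0 0" --pt "12.0 7.9 0 0" --pt "13.6 4.6 0 0"

```text
clock: 82.35
tool_pos: [0.6469, 0.128, 0.0629]
orientation: [179.9, -0.2, -135.2]
force: [-2.3, 1.6, 3.4]
opening: 0.0206
```

```bash
python3 - <<'E'
from m import *
o=get_obs();print(o["tool_pos"],o["orientation"],o["opening"],o["force"],o["moment"]);d=o["tool_pos"][:2]-[.6602,.0742];print(np.degrees(np.arctan2(d[1],d[0])),np.hypot(*d))
E
python3 circ.py -618.8 15,15,15,15,15,15,15,15,10,10
```

```text
[0.6469 0.128  0.0629] [ 179.8838   -0.1756 -135.2026] 0.020638408865584896 [-2.3196  1.6455  3.3629] [ 0.1487  1.1621 -0.044 ]
103.9116000539945 0.05544169096414323
-758.8 [[14.3, 0.9, 0, 0], [14.1, -2.8, 0, 0], [12.9, -6.3, 0, 0], [10.8, -9.5, 0, 0], [7.9, -12.0, 0, 0], [4.6, -13.6, 0, 0], [1.0, -14.3, 0, 0], [-2.9, -14.1, 0, 0], [-3.8, -8.7, 0, 0], [-5.4, -8.0, 0, 0]]
```

Contact cleared and forces are low. I'll continue, turning the tool back as it swings toward the hood.

Call:
jog_arm --pt "14.3 0.9 0 3" --pt "14.1 -2.8 0 4" --pt "12.9 -6.3 0 4" --pt "10.8 -9.5 0 4" --pt "7.9 -12.0 0 4" --pt "4.6 -13.6 0 4" --pt "1.0 -14.3 0 4" --pt "-2.9 -14.1 0 4" --pt "-3.8 -8.7 0 4" --pt "-5.4 -8.0 0 0"

```text
clock: 83.18
tool_pos: [0.7033, 0.0385, 0.0635]
orientation: [-179.9, 0.0, -100.0]
force: [4.7, 0.9, 3.4]
opening: 0.0206
```

```bash
python3 - <<'E'
from m import *
o=get_obs();print(o["tool_pos"],o["orientation"],o["opening"],o["force"],o["moment"]);d=o["tool_pos"][:2]-[.6602,.0742];print(np.degrees(np.arctan2(d[1],d[0])),np.hypot(*d))
s=snap("top");cv2.imwrite('pics/t41z.png',cv2.resize(s["image"][150:310,240:480,::-1],None,fx=3.3,fy=3.3,interpolation=2))
E
python3 circ.py -758.8 6,6,6,6,6,4,4,3,3,3
```

```text
[0.7033 0.0385 0.0635] [-179.887     0.0267 -100.0091] 0.020551706705874577 [4.686  0.8807 3.3558] [ 0.245  -1.5107 -0.0481]
-39.60573426727768 0.05598796216386642
-805.8 [[-3.8, -4.3, 0, 0], [-4.3, -3.9, 0, 0], [-4.6, -3.4, 0, 0], [-5.0, -2.9, 0, 0], [-5.3, -2.3, 0, 0], [-3.6, -1.3, 0, 0], [-3.7, -1.0, 0, 0], [-2.8, -0.6, 0, 0], [-2.9, -0.4, 0, 0], [-2.8, -0.3, 0, 0]]
```

View pics/t41z.png

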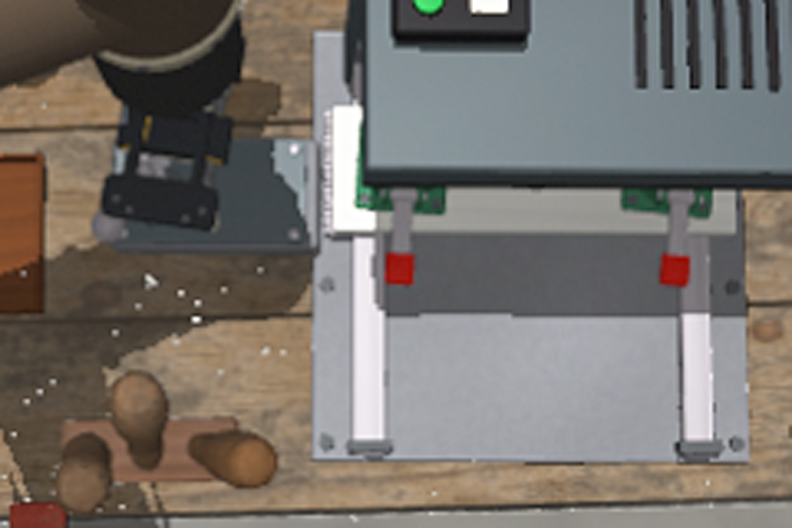

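Call:
jog_arm --pt "-3.8 -4.3 0 0" --pt "-4.3 -3.9 0 0" --pt "-4.6 -3.4 0 0" --pt "-5.0 -2.9 0 0" --pt "-5.3 -2.3 0 0" --pt "-3.6 -1.3 0 0" --pt "-3.7 -1.0 0 0" --pt "-2.8 -0.6 0 0" --pt "-2.9 -0.4 0 0" --pt "-2.8 -0.3 0 0"

```text
clock: 84.07
tool_pos: [0.6638, 0.0188, 0.0632]
orientation: [-180.0, -0.0, -100.2]
force: [3.4, -3.1, 3.4]
opening: 0.0207
```

```bash
python3 - <<'E'
from m import *
o=get_obs();print(o["tool_pos"],o["orientation"],o["opening"],o["force"],o["moment"]);d=o["tool_pos"][:2]-[.6602,.0742];print(np.degrees(np.arctan2(d[1],d[0])),np.hypot(*d))
E
python3 circ.py -805.8 2,2,2,2,2,2,2,2,0,0
```

```text
[0.6638 0.0188 0.0632] [-179.9873   -0.0346 -100.2334] 0.02070643447883452 [ 3.4142 -3.0634  3.4054] [-1.1329 -1.3602 -0.0375]
-86.26251377230382 0.05548952538982214
-821.8 [[-1.9, -0.1, 0, 0], [-1.9, -0.0, 0, 0], [-2.0, -0.0, 0, 0], [-1.9, 0.1, 0, 0], [-1.9, 0.1, 0, 0], [-1.9, 0.3, 0, 0], [-1.9, 0.3, 0, 0], [-1.9, 0.3, 0, 0], [0.0, 0.0, 0, 0], [0.0, 0.0, 0, 0]]
```

Call:
jog_arm --pt "-1.9 -0.1 0 0" --pt "-1.9 0 0 0" --pt "-2 0 0 0" --pt "-1.9 0.1 0 0" --pt "-1.9 0.1 0 0" --pt "-1.9 0.3 0 0" --pt "-1.9 0.3 0 0" --pt "-1.9 0.3 0 0" --pt "0 0 0 0" --pt "0 0 0 0"

```text
clock: 84.9
tool_pos: [0.6486, 0.0201, 0.0631]
orientation: [-180.0, -0.0, -100.2]
force: [3.4, -4.4, 4.9]
opening: 0.0208
```

```bash
python3 - <<'E'
from m import *
o=get_obs();print(o["tool_pos"],o["orientation"],o["opening"],o["force"],o["moment"]);d=o["tool_pos"][:2]-[.6602,.0742];print(np.degrees(np.arctan2(d[1],d[0])),np.hypot(*d))
s=snap("top");cv2.imwrite('pics/t42z.png',cv2.resize(s["image"][150:310,240:480,::-1],None,fx=3.3,fy=3.3,interpolation=2))
E
python3 circ.py -821.8 2,2,2,2,2,2,2,2,0,0
```

```text
[0.6486 0.0201 0.0631] [-179.9892   -0.0155 -100.2202] 0.02082221676318589 [ 3.3933 -4.3932  4.9125] [-1.5704 -1.1265 -0.0366]
-102.08845591014995 0.055291071263328585
-837.8 [[-1.9, 0.4, 0, 0], [-1.8, 0.5, 0, 0], [-1.9, 0.6, 0, 0], [-1.8, 0.6, 0, 0], [-1.8, 0.7, 0, 0], [-1.7, 0.7, 0, 0], [-1.8, 0.8, 0, 0], [-1.7, 0.9, 0, 0], [-0.0, -0.0, 0, 0], [-0.0, -0.0, 0, 0]]
```

View pics/t42z.png

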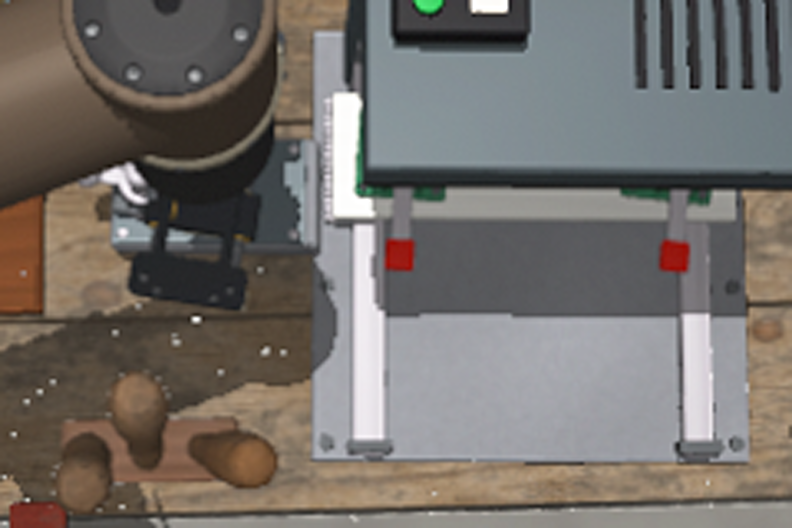

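Call:
jog_arm --pt "-1.9 0.4 0 0" --pt "-1.8 0.5 0 0" --pt "-1.9 0.6 0 0" --pt "-1.8 0.6 0 0" --pt "-1.8 0.7 0 0" --pt "-1.7 0.7 0 0" --pt "-1.8 0.8 0 0" --pt "-1.7 0.9 0 0" --pt "0 0 0 0" --pt "0 0 0 0"

```text
clock: 85.78
tool_pos: [0.6405, 0.0244, 0.0651]
orientation: [-179.4, 0.1, -100.2]
force: [21.3, -13.8, -0.6]
opening: 0.0206
```

```bash
python3 - <<'E'
from m import *
o=get_obs();print(o["tool_pos"],o["orientation"],o["opening"],o["force"],o["moment"]);d=o["tool_pos"][:2]-[.6602,.0742];print(np.degrees(np.arctan2(d[1],d[0])),np.hypot(*d))
s=snap("top");cv2.imwrite('pics/t43z.png',cv2.resize(s["image"][150:310,240:480,::-1],None,fx=3.3,fy=3.3,interpolation=2))
t=cv2.imread('pics/t43z.png');
for z,u in ((.04,(350,218)),):
    print(onz(s,(240+u[0]/3.3,150+u[1]/3.3),z))
E
python3 circ.py -837.8 2,2,2,2,2,2,2,2,0,0
```

```text
[0.6405 0.0244 0.0651] [-179.3834    0.0559 -100.1615] 0.02064306994818076 [ 21.2762 -13.833   -0.5526] [-5.1546 -7.6767 -0.0207]
-111.59302232984332 0.05356189057240437
[ 0.6346 -0.0844  0.04  ]
-853.8 [[-1.7, 0.9, 0, 0], [-1.6, 1.0, 0, 0], [-1.6, 1.0, 0, 0], [-1.6, 1.1, 0, 0], [-1.6, 1.2, 0, 0], [-1.5, 1.2, 0, 0], [-1.4, 1.3, 0, 0], [-1.4, 1.3, 0, 0], [-0.0, -0.0, 0, 0], [-0.0, -0.0, 0, 0]]
```

View pics/t43z.png

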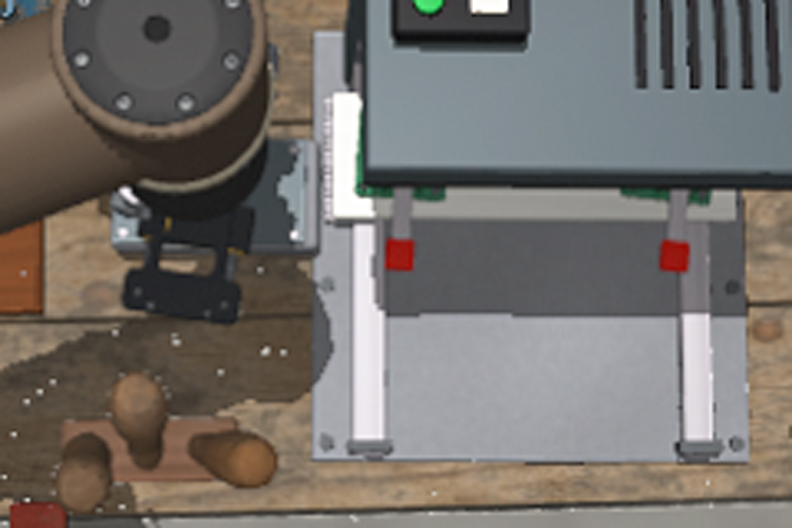

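Run:
```python
from m import *
s=snap("top")
for f,n in(('top0',0),):
    pass
def edge(im,col,r0,r1):
    g=im[r0:r1,col-2:col+3].mean((1,2));return g
a=cv2.imread('pics/top0.png')[:,:,::-1];b=s["image"]
print(edge(a,348,275,295).astype(int));print(edge(b,346,205,225).astype(int))
A=onz(s,(348,283),.04);B=onz(s,(346,216.3),.04);print(A,B,B-A)
```

```text
[246 246 246 246 248 247 166 155 133 107 104  87  94 140 102 113 119 126
 124 110]
[213 204 203 210 239 253 253 252 253 255 218 111  91 125 172 184 182 182
 183 183]
[ 0.4625 -0.0842  0.04  ] [ 0.634  -0.0842  0.04  ] [0.1716 0.     0.    ]
```

Call:
jog_arm --pt "2 -1 0 0" --pt "2 -1 0 0" --pt "1 -0.5 0 0" --pt "0 0 0 0" --pt "0 0 0 0" --pt "0 0 0 0" --pt "0 0 0 0" --pt "0 0 0 0" --pt "0 0 0 0" --pt "0 0 0 0"

```text
clock: 86.72
tool_pos: [0.642, 0.0229, 0.0642]
orientation: [-179.7, 0.0, -100.2]
force: [10.1, -6.1, 3.7]
opening: 0.0206
```

Call:
jog_arm --pt "0 0 0 0" --pt "0 0 0 0" --pt "0 0 0 0" --pt "0 0 0 0" --pt "0 0 0 0" --pt "0 0 8 0" --pt "0 0 14 0" --pt "0 0 18 0" --pt "0 0 18 0" --pt "0 0 12 0" --fingers 45

```text
clock: 87.55
tool_pos: [0.6393, 0.0231, 0.1349]
orientation: [-180.0, 0.0, -100.2]
force: [0.8, 0.4, -0.2]
opening: 0.0452
```

Run:
```python
from m import *
s=snap("wrist","w44.png");o=get_obs();print(o["tool_pos"],o["orientation"],o["opening"],o["force"])
s=snap("top");cv2.imwrite('pics/t44z.png',cv2.resize(s["image"][150:310,240:480,::-1],None,fx=3.3,fy=3.3,interpolation=2))
```

```text
[0.6406 0.0232 0.1372] [-179.7818    0.0733 -100.1946] 0.0448730713702175 [1.2185 1.2225 3.1276]
```

View pics/w44.png

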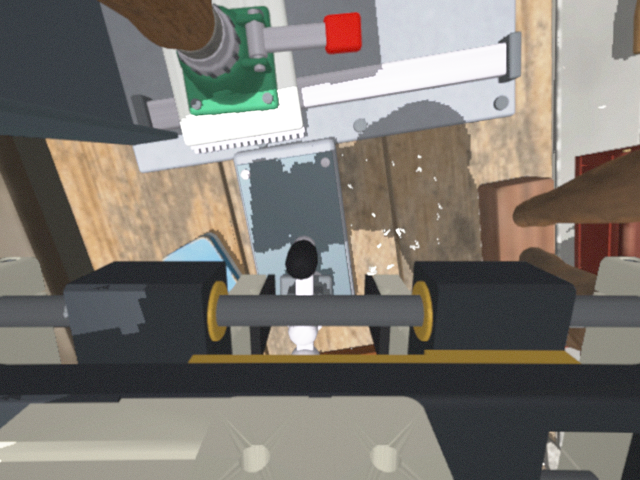

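View pics/t44z.png

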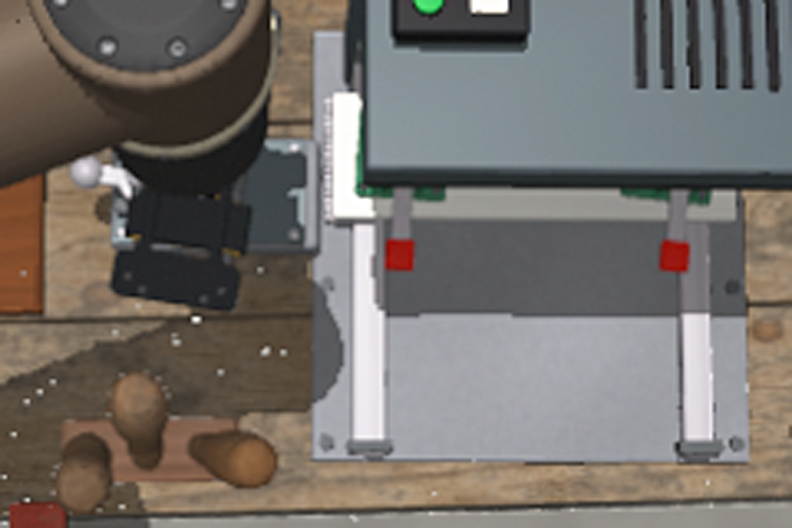

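Call:
jog_arm --pt "3 7 0 0" --pt "4 12 0 0" --pt "5 13 0 0" --pt "4 11 0 0" --pt "3 7 0 0" --pt "1 2 0 0" --pt "0 0 0 0" --pt "0 0 0 0" --pt "0 0 0 0" --pt "0 0 0 0"

```text
clock: 88.48
tool_pos: [0.6591, 0.0745, 0.133]
orientation: [180.0, -0.0, -100.3]
force: [-0.3, 0.2, -0.2]
opening: 0.0452
```

Run:
```python
from m import *
s=snap("wrist","w45.png");o=get_obs();print(o["tool_pos"],o["orientation"],o["opening"],o["force"])
```

```text
[0.6592 0.0745 0.1331] [-179.998     0.0015 -100.258 ] 0.044970197669520554 [ 0.1338  0.1909 -0.0263]
```

View pics/w45.png

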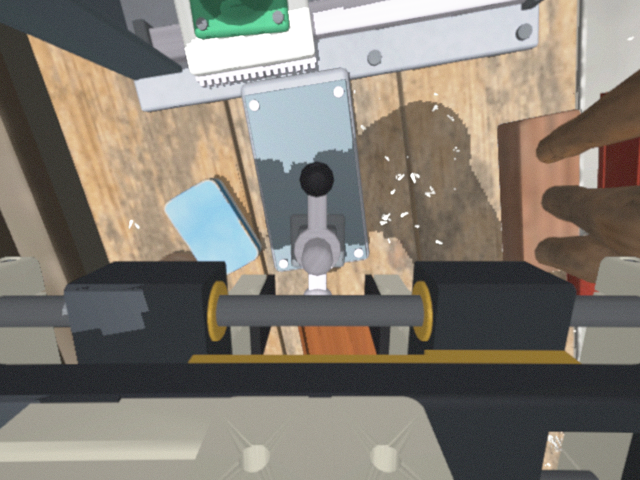

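Call:
jog_arm --pt "0.5 0 -6 0" --pt "0.5 0 -12 0" --pt "0 0 -15 0" --pt "0 0 -15 0" --pt "0 0 -12 0" --pt "0 0 -8 0" --pt "0 0 -4 0" --pt "0 0 -1.5 0" --pt "0 0 0 0" --pt "0 0 0 0"

```text
clock: 89.37
tool_pos: [0.6608, 0.0751, 0.0601]
orientation: [-179.9, 0.0, -100.2]
force: [0.0, -0.9, -0.1]
opening: 0.0448
```

Call:
jog_arm --pt "0 0 0 0" --pt "0 0 0 0" --pt "0 0 0 0" --pt "0 0 0 0" --pt "0 0 0 0" --pt "0 0 0 0" --pt "0 0 0 0" --pt "0 0 0 0" --pt "0 0 0 0" --pt "0 0 0 0" --fingers 0

```text
clock: 90.2
tool_pos: [0.6609, 0.075, 0.0599]
orientation: [-179.9, 0.0, -100.2]
force: [2.4, 0.3, 3.2]
opening: 0.0208
```

Call:
jog_arm --pt "0 0 3 0" --pt "0 0 4 0" --pt "0 0 5 0" --pt "0 0 6 0" --pt "0 0 6 0" --pt "0 0 8 0" --pt "0 0 10 0" --pt "0 0 10 0" --pt "0 0 10 0" --pt "0 0 5 0"

```text
clock: 91.03
tool_pos: [0.6609, 0.0752, 0.1288]
orientation: [-179.9, 0.1, -100.2]
force: [0.1, 0.8, -2.0]
opening: 0.0207
```

Run:
```python
from m import *
s=snap("wrist","w46.png");o=get_obs();print(o["tool_pos"],o["orientation"],o["opening"],o["force"])
s=snap("scene");cv2.imwrite('pics/s46z.png',cv2.resize(s["image"][170:290,220:400,::-1],None,fx=4.4,fy=4.4,interpolation=2))
```

```text
[0.6614 0.0753 0.1293] [-179.8315    0.08   -100.2107] 0.020571753722331047 [ 0.7883 -0.0658 -1.1827]
```

View pics/s46z.png

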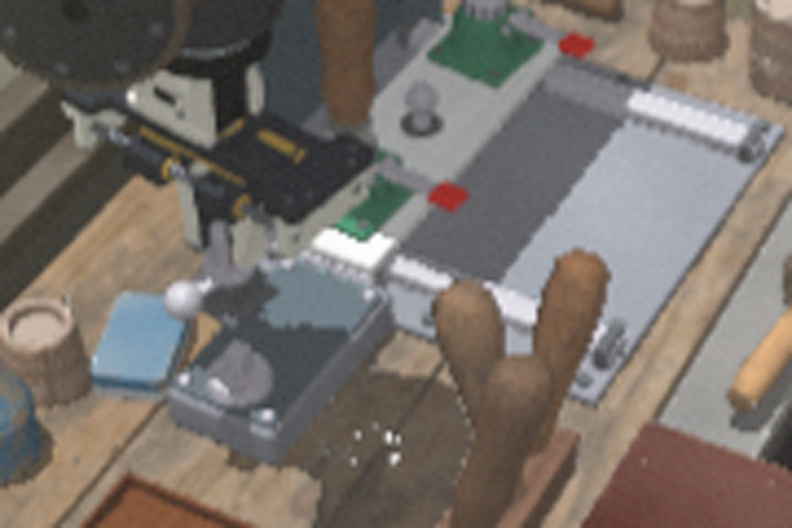

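Call:
jog_arm --pt "-2 8 3 -4" --pt "-3 14 3 -6.5" --pt "-4 18 2 -7" --pt "-4 20 0 -7" --pt "-4 20 0 -7" --pt "-4 20 0 -7" --pt "-4 18 0 -7" --pt "-3 16 0 -7" --pt "-3 14 0 -7" --pt "-2 9 0 -7"

```text
clock: 91.97
tool_pos: [0.6265, 0.2333, 0.1337]
orientation: [-180.0, -0.1, -167.0]
force: [-0.2, -0.4, -2.8]
opening: 0.021
```

Call:
jog_arm --pt "0 4.4 0 -7" --pt "0 0 0 -7" --pt "0 0 0 -6" --pt "0 0 -5 0" --pt "0 0 -10 0" --pt "0 0 -15 0" --pt "0 0 -18 0" --pt "0 0 -18 0" --pt "0 0 -12 0" --pt "0 0 -6 0"

```text
clock: 92.8
tool_pos: [0.6258, 0.2354, 0.0474]
orientation: [-179.9, -0.2, 173.4]
force: [-0.4, 0.6, -3.1]
opening: 0.0212
```

Run:
```python
from m import *
s=snap("wrist","w47.png");o=get_obs();print(o["tool_pos"],o["orientation"],o["opening"],o["force"])
```

```text
[0.6259 0.2354 0.0473] [-179.8538   -0.1921  173.3521] 0.02089694471532449 [-1.2599 -0.4452 -3.4125]
```

View pics/w47.png

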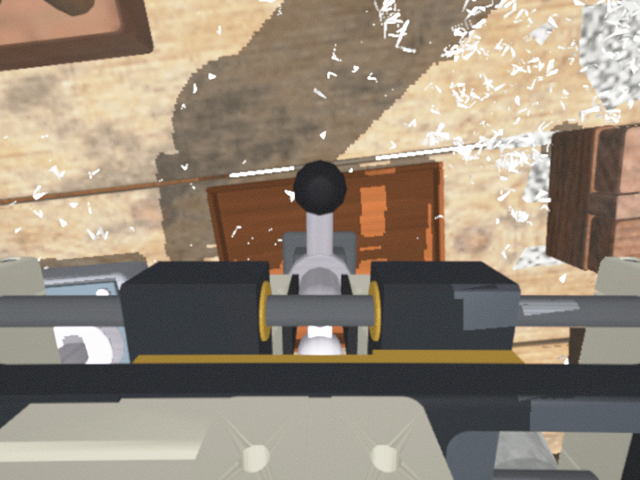

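Call:
jog_arm --pt "2 1 -4 0" --pt "2 1 -6 0" --pt "2 1 -7 0" --pt "0 0 -6 0" --pt "0 0 -4 0" --pt "0 0 -2 0" --pt "0 0 -1 0" --pt "0 0 -1 0" --pt "0 0 0 0" --pt "0 0 0 0"

```text
clock: 93.68
tool_pos: [0.6334, 0.2395, 0.0197]
orientation: [180.0, 0.0, 173.3]
force: [0.1, 0.2, -2.2]
opening: 0.021
```

Call:
jog_arm --pt "0 0 -1 0" --pt "0 0 -1 0" --pt "0 0 -0.5 0" --pt "0 0 -0.5 0" --pt "0 0 0 0" --pt "0 0 0 0" --pt "0 0 0 0" --pt "0 0 0 0" --pt "0 0 0 0" --pt "0 0 0 0"

```text
clock: 94.52
tool_pos: [0.6333, 0.2394, 0.0165]
orientation: [180.0, 0.0, 173.3]
force: [-0.6, -0.4, -1.6]
opening: 0.0209
```

Call:
jog_arm --pt "0 0 -0.5 0" --pt "0 0 -0.5 0" --pt "0 0 -0.5 0" --pt "0 0 -0.5 0" --pt "0 0 -0.5 0" --pt "0 0 -0.5 0" --pt "0 0 0 0" --pt "0 0 0 0" --pt "0 0 0 0" --pt "0 0 0 0"

```text
clock: 95.35
tool_pos: [0.6334, 0.2393, 0.0138]
orientation: [180.0, 0.0, 173.3]
force: [-0.9, -1.1, 3.7]
opening: 0.0207
```

Landed at the expected height. Release, rise and retreat clear.

Call:
jog_arm --pt "0 0 0 0" --pt "0 0 0 0" --pt "0 0 0 0" --pt "0 0 0 0" --pt "0 0 5 0" --pt "0 0 12 0" --pt "0 0 18 0" --pt "0 0 25 0" --pt "0 0 30 0" --pt "0 0 30 0" --fingers 50

```text
clock: 96.18
tool_pos: [0.6332, 0.2392, 0.1356]
orientation: [-180.0, 0.0, 173.3]
force: [-0.5, 0.8, -0.1]
opening: 0.05
```

Call:
jog_arm --pt "-5 5 30 0" --pt "-10 10 30 0" --pt "-15 15 30 0" --pt "-20 20 25 0" --pt "-20 25 20 0" --pt "-20 25 10 0" --pt "-20 25 0 0" --pt "-15 20 0 0" --pt "-5 10 0 0" --pt "0 0 0 0"

```text
clock: 97.02
tool_pos: [0.5021, 0.3964, 0.2796]
orientation: [179.9, 0.0, 173.4]
force: [0.6, -0.0, -0.7]
opening: 0.0497
```

Run:
```python
from m import *
o=get_obs();print(o["tool_pos"],o["orientation"],o["opening"],o["force"],o["clock"])
s=snap("top","top50.png");s2=snap("scene","scene50.png")
cv2.imwrite('pics/s50z.png',cv2.resize(s2["image"][90:340,200:440,::-1],None,fx=3.3,fy=2.4,interpolation=2))
```

```text
[0.5021 0.3964 0.2796] [179.9241   0.0341 173.4331] 0.04973434026744114 [ 0.6446 -0.0081 -0.7048] 97.0167
```

View pics/s50z.png

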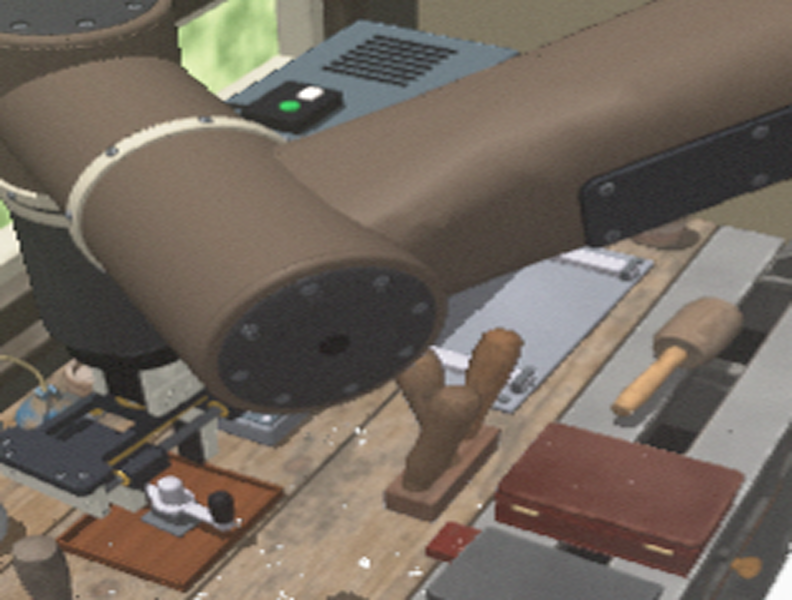

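View pics/top50.png

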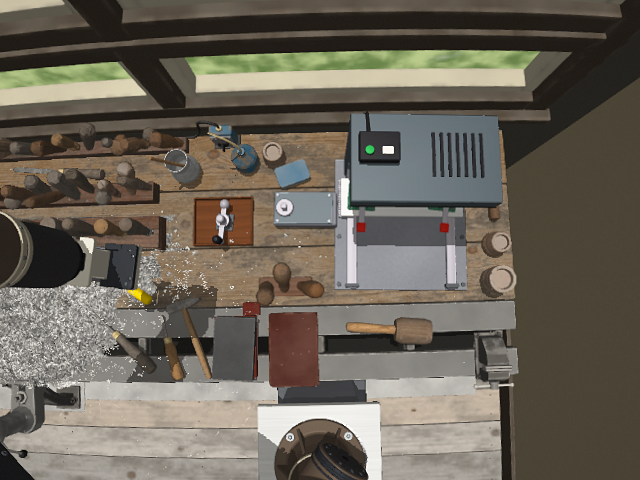

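Everything looks in place. I'll use the remaining time to check the shaft's angle with the wrist camera: at the stop its flats should be square to the station.

Call:
jog_arm --pt "5 -15 0 0" --pt "10 -25 0 0" --pt "10 -35 0 0" --pt "10 -38 0 0" --pt "12 -38 0 0" --pt "12 -38 0 0" --pt "12 -38 0 0" --pt "12 -38 -5 0" --pt "12 -25 -10 0" --pt "10 -15 -15 0"

```text
clock: 97.95
tool_pos: [0.6096, 0.0844, 0.2501]
orientation: [180.0, 0.2, 173.1]
force: [0.2, 0.1, 0.6]
opening: 0.0497
```

Call:
jog_arm --pt "6 -8 -15 0" --pt "2 -3 -15 0" --pt "0 0 -10 0" --pt "0 0 0 0" --pt "0 0 0 0" --pt "0 0 0 0" --pt "0 0 0 0" --pt "0 0 0 0" --pt "0 0 0 0" --pt "0 0 0 0"

```text
clock: 98.78
tool_pos: [0.6164, 0.0788, 0.2089]
orientation: [180.0, 0.0, 173.3]
force: [-0.5, -0.2, 0.2]
opening: 0.0501
```

Run:
```python
from m import *
s=snap("wrist","w51.png");o=get_obs();print(o["tool_pos"],o["orientation"])
u=proj(s,(.6632,.078,.0735))[0];print(u);x,y=u.astype(int)
a=s["image"][y-20:y+15,x-20:x+20].astype(float).mean(2);print(x-20,y-20)
v=np.hstack([cv2.resize(np.clip((a-lo)*k,0,255).astype(np.uint8),None,fx=10,fy=14,interpolation=cv2.INTER_CUBIC) for lo,k in((60,1.4),(200,5))]);cv2.imwrite('pics/w51s.png',v)
c=snap("scene","scene51.png");cv2.imwrite('pics/s51z.png',cv2.resize(c["image"][120:270,260:420,::-1],None,fx=4.8,fy=3.9,interpolation=2))
```

```text
[0.6163 0.0787 0.2088] [179.9853   0.0242 173.3006]
[322.5273 268.998 ]
302 248
```

View pics/w51s.png

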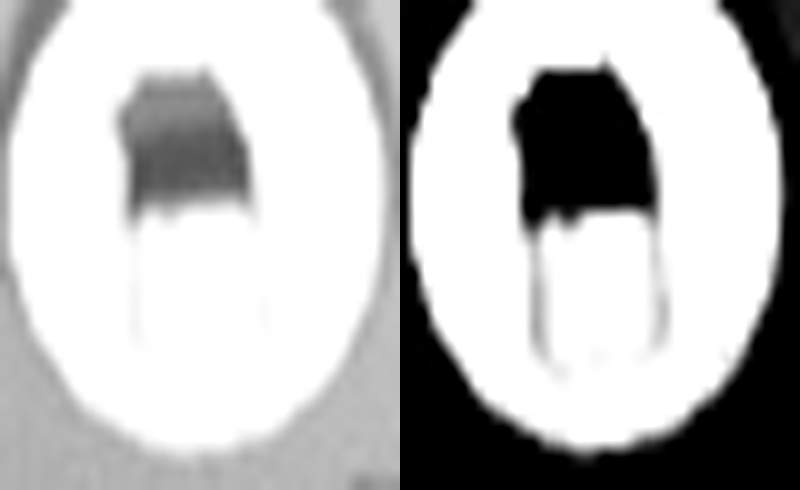

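View pics/w51.png

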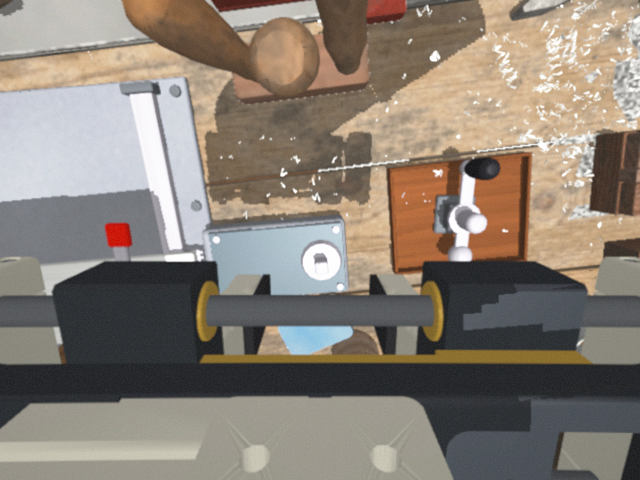

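View pics/s51z.png

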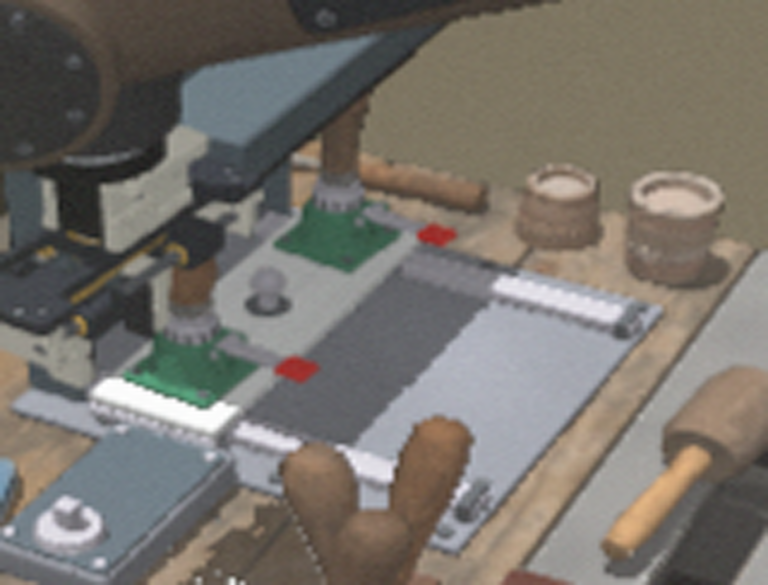

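The square's flats now run parallel to the gear housing, with about a 5° tilt in the image against 4.8° expected, so the slide is at its stop. Both levers are level and the crank stands in its tray. Handing in.

Run:
```python
from m import *
o=get_obs();print(o["force"],o["clock"]);print(close_job())
```

```text
[-0.0464 -0.5658 -0.8396] 98.8833
the job is handed in; nothing more can be done
None
```

I handed the job in at about 99 s. There were two holders, the dark brown and the reddish one. Both are latched on the slide, the slide is home under the hood, and the crank is back in its tray.

**Holders:** the dark brown one is on stud 3 and the reddish one on stud 1. Each came to rest at the expected flush height. Both levers were pressed to their stops with about 8 N and look level in the last picture.

**Slide:** I wound it clockwise until the knob met about 25 N and the slide stopped moving. It travelled about 170 mm from its estimated 10 mm start. The bare shaft's flats now lie square to the station to within my reading, as they should at the stop.

**Crank:** I took it off and set it down in its tray, about 5 mm from where it started. In the last pictures it is standing in the tray, and the other things on the bench look to be where they were.

**What went wrong on the way:**
- **Dropped holder:** my first grip on the dark brown holder was too high, and it slipped out while I carried it. It landed upright about 4 cm away, and I gripped it again lower down.
- **Finger length:** the real fingertips end about 34 mm above the reported tool point. That caused the bad grip and also my first, incomplete lever press.
- **Contact with the front block:** the gripper body touched it twice, at about 11 N and 13 N, under the 40 N limit. I corrected both times.

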